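Tighten the union nut of a lab gas nozzle

TASK

The brass union nut that holds the hose nozzle on the gas outlet box has been left loose. Take the open-ended spanner from the grey mat and tighten the nut with it, clockwise, until it is fully home: the box's end cheeks leave only a short swing, so you will have to lift the spanner and reseat it between strokes; keep your fingers off the nut. Then lay the spanner back flat on the mat, wholly within it, without disturbing the bottle, the beaker or the stirrer.

Things in the scene. Friction and masses are not known exactly. Their poses are not given: they have to be found in the camera images.
- union_nut (a joint): Turn of the brass union nut. 0 = fully home (hard stop; the lines scribed on nut and shoulder both point straight down the slope). Negative: rad still to go. Tightening makes it grow: clockwise seen from the nozzle's tip. Stiff (about 1 N m), stays where left, does not rise or sink.
- nut_seat (a point): On the nut's axis, where the centre of the spanner's jaw lies when seated (head resting on the round shoulder). Fixed, 176 mm above the bench. z: the nut's axis, out of the sloping face, 27 deg from vertical, leaning to the robot; x: up the slope, away from the robot. A jaw fits with the spanner's x axis turned about z from this x by 30 deg minus the joint value, plus or minus any 60 deg.
- nut_top (a point): Centre of the nut's top, 14 mm above nut_seat along the axis; same axes. The nut is a hexagon 36 mm across flats, 41.6 across corners: straight sides from 21 to 6 mm below this point, the top 6 mm chamfered to 28 mm across flats. Shoulder below it: 56 mm diameter, top face 21 mm below this point; the sloping painted face is 50 mm below.
- nozzle_tip (a point): Tip of the fixed steel hose nozzle that stands up out of the nut on its axis, 52 mm above nut_seat; same axes. 15 mm diameter: it passes freely between the spanner's jaws.
- outlet_box: Fixed gas outlet box 240 x 268 x 184 mm (x, y, z), origin under its centre, x away from the robot. The face slopes up at 27 deg from 70 mm high at x = -120 to 167 mm at x = 70. nut_seat: x = 9, y = 0. A black valve knob and a round gauge, 42 mm wide and up to 53 mm above the face, stand 36 mm uphill of the nut's axis, 54 mm to its left and right.
- cheek_left (a point): Middle of the top edge of the left blue end cheek (inner side at y = +125 mm of the box; the right cheek is at -125). Cheeks stand 55 mm, square to the face, above its lower half. A seated spanner's handle points down the slope and can swing about 45 deg to either side before its end meets a cheek.
- spanner_grip (a point): Grip point of the loose open-ended steel spanner (0.35 kg, 182 mm long): on the middle line of its black sleeve at half thickness, 9 mm above the mat when lying. x: along the spanner to the jaw; z: out of its flat side, up. Sleeve 22 mm wide, 18 thick, from 68 mm behind this point (handle's end) to 47 in front. Balance point about 35 mm in front.
- spanner_jaw (a point): Centre of the spanner's jaw, 92 mm in front of spanner_grip at half thickness; same axes. Opening 38.6 mm wide between flats that face along y, open to +x; throat 22 mm behind, tips 22 mm in front; head 69 mm wide, 14 mm thick.
- mat: Fixed grey bench mat 250 x 130 mm (x, y), 4 mm thick, origin under its centre; to the left or right of the outlet box. The spanner starts on it, jaw roughly away from the robot.
- amber_bottle: Bystander: amber reagent bottle, 92 mm diameter, 200 mm tall, origin under its centre; on the side away from the mat.
- beaker: Bystander: glass beaker, 72 mm diameter, 95 mm tall, origin under its centre.
- stirrer: Bystander: white magnetic stirrer, 120 x 120 x 59 mm, origin under its centre.
Not all that is in view belongs to the job. Of the things that look like the part that bears spanner_grip, the smaller one is meant.

How it is judged:
By the outcome, as a careful person would: the job done as asked, in the order asked, and still so for the second after the job is handed in, with the robot touching nothing.
It also fails if it takes over 72 s, if anything falls off the work surface, if the arm or the gripper's body presses on something with over 40 N, if the wrist force passes 120 N, or if a joint passes its speed limit or range.

ROBOT

A 6-joint arm with a two-finger parallel gripper is mounted at the origin on the work surface. World frame = base frame: x ahead of the robot, y to its left, z up, the work surface at z = 0. Lengths are in m, angles in rad, forces in N, time in s.
With the tool pointing down it reaches from about 0.35 to 0.85 m from the base axis. Payload 8.1 kg.
Tool frame: the origin (TCP) lies at the very end of the fingers, on their centre line; the grasp point (between the pads) lies 19 mm behind it; z points along the fingers, x is the direction in which the jaws open and shut, and the axes are right-handed (so a half turn about z gives the same grasp; the last joint's range is limited). The gripper opens to 93 mm and grips with 3 to 60 N. Pads are 15 mm wide; open, the fingers measure 128 mm over their backs; the gripper's body (75 mm by 188 mm) begins 65 mm behind the grasp point.
Start: joints at [-1.308, 0.13, 1.488, -0, 1.523, -0.085], TCP at [0.205, -0.564, 0.219] pointing down, gripper open.
Joint ranges: [-2.96, 2.96], [-0.89, 2.26], [0.02, 2.5], [-1.34, 4.48], [0, 2.73], [-2.66, 2.66]. Speed limits (rad/s): [2.39, 2.39, 2.79, 3.14, 3.14, 3.14].

INTERFACE

Orientations are given as a rotation vector (axis times angle).
In Python, from plant import robot gives the robot as it stands. The module is installed in compiled form; this text tells all that it offers.
- The arm moves only by the tool jog_arm, never from a script. Its argument "commands" is one flat list of numbers, 5 for each row, row after row: the gripper's target within -1 to 1 (shut at 1, half-way at 0, fully open at -1), then the shift along the tool's x, y, z in m, then the turn about the tool's z in degrees. A call has 1 to 20 rows; each row shifts and turns the commanded pose from where the row before left it, along the tool's axes as they then stand; what a row does not reach is not made up. A row lasts 1/12 s, in which the tool goes at most 41.7 mm and 7.16 degrees, less where a joint would pass 70% of its speed; a pose out of reach is approached as far as the arm can. A call is refused whole if a number of a shift passes 0.0417 or a number of a turn 7.16, either way. A call with a gripper value outside its range is refused whole. The fingers move at their own pace and stop on an object; "grip_force" is the grip in N (left out, the last holds). Time passes only in rows, so rows that do not move let the fingers close. It gives the time, the measured TCP pose, the force and the opening at its end, in the units of the state.
- robot.read_state(): the state, without advancing time (a new reading comes with each control period).
- robot.read_camera(name): name is "scene" or "top" or "wrist"; returns a dict with "img" (480x640x3 uint8, blue, green, red), "vfov" (degrees; the focal length in pixels is half the picture's height over the tangent of half this angle, whatever the lens; pixels are square), "cx", "cy" (the principal point, pixels), "k1" (the pictures are not rectified: a ray, as slopes to the right and down, at radius r is drawn at 1 + k1 r^2 times it, then the intrinsics apply), "extrinsics" (4x4, takes a point from world to camera coordinates). Camera axes: x right, y down, z forward; pixel columns grow to the right and rows downward; lengths in m; the calibration is good to about 2 mm. A picture is of the moment at which its call begins. There is no depth.
- robot.close_job(): hands the job in, once; it reports no verdict.
Trained networks look in a picture, given as the dict that the camera call returned (one of the last four; its "shot" number tells which), for a name from the list of things; names that differ only in an ending like _2 or _b are one class to them, and where a whole thing is asked for, a point or a joint stands for the part that bears it (a point fixed in the world has none). Each returns a list of dicts, best first, with "score" (0 to 1); they miss things now and then, are a little off and sometimes report something else, mostly with a low value. They report only what shows in the picture. A call takes as long as a camera call. They do not tell look-alikes from the thing itself.
- robot.recognise(thing, picture): "box" ([centre column, centre row, width, height] as shares, 0 to 1, of the picture: columns of its width, rows of its height, round what is visible of it).
- robot.pinpoint(thing, picture): "position" ([row, column] as shares, 0 to 1, of the picture: columns of its width, rows of its height: a listed point, or the origin of a listed thing).
The state is a dict: "t": time; "q": joint angles; "dq": joint speeds; "joint_torque": joint torques, N m; "tool_pos": TCP position; "orientation": TCP orientation; "force": force on the tool from outside, world axes, zero at the start; "wrist_torque": the same for the moment, N m; "opening": finger opening in m.
Only numpy, scipy, OpenCV 4.12 (cv2) and the standard library are available. Lean on these libraries where they do the work, as an engineer would, in place of code of your own. Each camera call takes 0.05 s, during which the arm holds its last target.

## Working session

There is one attempt and no reset: what is moved stays moved. The work goes in short steps, Python scripts to look and compute and a tool call to move; the robot and the scene stay as the last step left them, time stands still between calls to the robot, and variables do not carry over. Pictures are saved under pics/ and viewed, and the job is handed in when it is done.

Besides the shell and the picture viewer there is one more tool, called as name(argument=value, ...), one argument or row to a line, values as JSON. jog_arm: Moves the arm, as the interface text tells. Its arguments: {"type":"object","properties":{"commands":{"type":"array"},"grip_force":{"type":"number"}},"required":["commands"]}

```bash
ls; mkdir -p pics; cat > h.py <<'E'
import numpy as np, cv2
from plant import robot
from scipy.spatial.transform import Rotation as R
def K(p):
    f=240/np.tan(np.radians(p["vfov"])/2); return np.array([[f,0,p["cx"]],[0,f,p["cy"]],[0,0,1.]])
def ray(p,u,v):
    k=K(p); x=cv2.undistortPoints(np.array([[[u,v]]],float),k,np.array([p["k1"],0,0,0.]))[0,0]
    E=np.array(p["extrinsics"]); Rt=E[:3,:3]; o=-Rt.T@E[:3,3]; d=Rt.T@np.array([x[0],x[1],1]); return o,d/np.linalg.norm(d)
def atz(p,u,v,z):
    o,d=ray(p,u,v); return o+d*(z-o[2])/d[2]
def proj(p,P):
    E=np.array(p["extrinsics"]); c=E[:3,:3]@np.asarray(P,float)+E[:3,3]; x=c[:2]/c[2]; r2=x@x
    k=K(p); return k[0,0]*x*(1+p["k1"]*r2)+k[:2,2]
def tri(rs):
    A=np.zeros((3,3));b=np.zeros(3)
    for o,d in rs:
        M=np.eye(3)-np.outer(d,d);A+=M;b+=M@o
    X=np.linalg.solve(A,b); return X,[np.linalg.norm((np.eye(3)-np.outer(d,d))@(X-o)) for o,d in rs]
E
cat > a.py <<'E'
from h import *
import pickle
for n in ["scene","top","wrist"]:
    p=robot.read_camera(n); cv2.imwrite(f"pics/{n}0.png",p["img"]); pickle.dump(p,open(n+"0.pkl","wb"))
    print(n,{k:np.round(v,3).tolist() if k=="extrinsics" else v for k,v in p.items() if k!="img"})
    for t in ["nut_seat","nut_top","nozzle_tip","outlet_box","cheek_left","spanner_grip","spanner_jaw","mat","amber_bottle","beaker","stirrer"]:
        print(t,[(round(d["score"],2),np.round(np.array(d["position"])[::-1]*[640,480],1).tolist()) for d in robot.pinpoint(t,p)][:4])
print(robot.read_state())
E
python3 a.py
```

```text
pics
scene {'vfov': 44.561467585778324, 'cx': 316.13305353233557, 'cy': 229.95520693501305, 'k1': -0.16913614211769615, 'extrinsics': [[0.734, 0.679, 0.003, -0.346], [0.563, -0.606, -0.562, -0.31], [-0.38, 0.415, -0.827, 1.728], [0.0, 0.0, 0.0, 1.0]], 'shot': 1}
nut_seat [(0.93, [378.0, 202.4])]
nut_top [(0.59, [282.7, 362.8]), (0.56, [381.4, 199.2])]
nozzle_tip [(0.6, [375.2, 185.2])]
outlet_box [(0.88, [372.6, 241.9]), (0.6, [231.6, 313.4])]
cheek_left [(0.65, [378.7, 199.5]), (0.62, [383.5, 157.1])]
spanner_grip [(0.76, [136.7, 357.5]), (0.73, [200.8, 293.4])]
spanner_jaw [(0.83, [233.5, 315.0]), (0.74, [94.4, 395.4])]
mat [(0.79, [207.5, 296.8])]
amber_bottle [(0.82, [386.5, 137.1])]
beaker [(0.88, [469.9, 188.7]), (0.69, [210.1, 296.0]), (0.16, [373.8, 243.2])]
stirrer [(0.66, [281.4, 363.1])]
top {'vfov': 56.08714984436338, 'cx': 328.56301252170476, 'cy': 240.6200446449719, 'k1': -0.10378127524313963, 'extrinsics': [[-0.082, -0.997, -0.001, -0.074], [-0.972, 0.081, -0.221, 0.612], [0.22, -0.017, -0.975, 1.053], [0.0, 0.0, 0.0, 1.0]], 'shot': 2}
nut_seat [(0.73, [254.8, 216.5])]
[... 868 characters left out ...]
beaker []
stirrer []
{'t': 1.8, 'q': array([-1.30840010e+00,  1.30418842e-01,  1.48821184e+00, -3.80649902e-05,
        1.52298969e+00, -8.53774395e-02]), 'dq': array([-2.43893680e-03,  2.99870254e-05,  1.02639785e-03,  1.88852784e-03,
       -1.16352371e-03,  1.85306951e-04]), 'joint_torque': array([-1.79511826e-04, -5.59751916e+01, -4.92047453e+01,  7.68768182e-02,
        2.28223822e-02,  2.14054540e-05]), 'tool_pos': array([ 0.20450345, -0.56407257,  0.21861745]), 'orientation': array([ 2.57226962e+00, -1.80359695e+00, -7.17194181e-05]), 'force': array([ 0.16336496, -0.32114797,  1.23423407]), 'wrist_torque': array([ 0.03568924,  0.03561063, -0.02450747]), 'opening': 0.09303715686231284}
```

View pictures.

View pics/scene0.png

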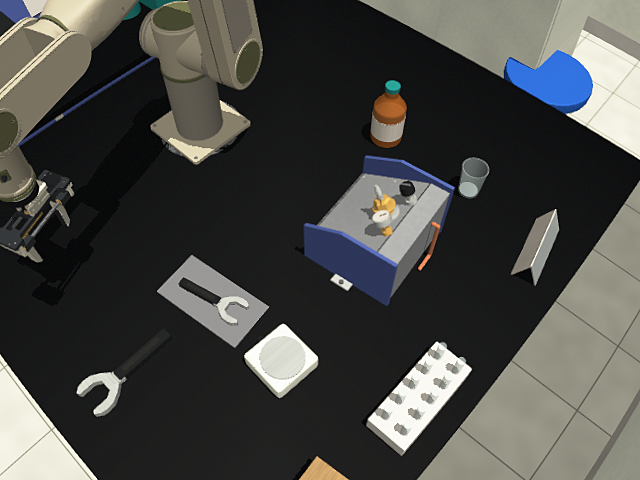

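View pics/top0.png

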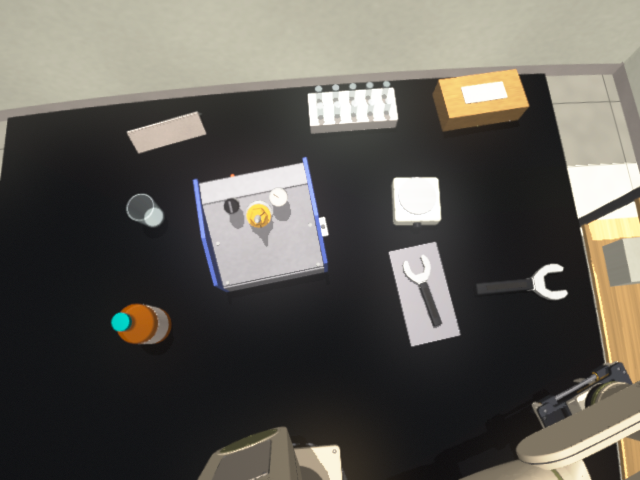

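```bash
cat > b.py <<'E'
from h import *
import pickle
s=pickle.load(open("scene0.pkl","rb"));t=pickle.load(open("top0.pkl","rb"))
cv2.imwrite("pics/c1.png",cv2.resize(t["img"][150:300,180:340],None,fx=4.9,fy=4,interpolation=3)[:600,:800] if 0 else cv2.resize(t["img"][150:300,180:340],None,fx=4,fy=4,interpolation=3))
cv2.imwrite("pics/c2.png",cv2.resize(t["img"][235:350,380:470],None,fx=5,fy=5,interpolation=3))
cv2.imwrite("pics/c3.png",cv2.resize(s["img"][150:300,300:460],None,fx=4,fy=4,interpolation=3))
print("grip",atz(t,426.1,300.5,.013),atz(s,200.8,293.4,.013)); print("jaw",atz(t,416,262.7,.013),atz(s,233.5,315,.013))
print("seat",atz(t,254.8,216.5,.176),atz(s,378,202.4,.176),tri([ray(t,254.8,216.5),ray(s,378,202.4)]))
print("tip",tri([ray(t,254.6,219.4),ray(s,375.2,185.2)]))
print("top",tri([ray(t,257.3,215.2),ray(s,381.4,199.2)]))
print("box",atz(t,272,238.1,0),atz(s,372.6,241.9,0));print("mat",atz(t,424.8,292,.002),atz(s,207.5,296.8,.002))
print("bottle",atz(t,152.1,324,0),atz(s,386.5,137.1,0),"beaker",atz(t,154.4,217.4,0),atz(s,469.9,188.7,0),"stir",atz(t,416.2,203.6,0),atz(s,281.4,363.1,0))
for c in [(389,251),(435,243),(459,335),(412,345)]: print("matcorner",atz(t,*c,.004))
E
python3 b.py
```

```text
grip [ 0.4398382  -0.36092174  0.013     ] [ 0.43598192 -0.370192    0.013     ]
jaw [ 0.53938197 -0.34691292  0.013     ] [ 0.53581434 -0.35507507  0.013     ]
seat [0.64989384 0.04014269 0.176     ] [0.64129132 0.02637555 0.176     ] (array([0.64484412, 0.03364354, 0.17639292]), [np.float64(0.007781791903358395), np.float64(0.007781791903358278)])
tip (array([0.62713295, 0.03128138, 0.22449468]), [np.float64(0.002935882246501508), np.float64(0.00293588224650165)])
top (array([0.6474753 , 0.03122722, 0.1898079 ]), [np.float64(0.0013532998980737574), np.float64(0.001353299898073785)])
box [0.63883767 0.02315825 0.        ] [0.63914406 0.03219056 0.        ]
mat [ 0.46274626 -0.36271927  0.002     ] [ 0.44918988 -0.36246212  0.002     ]
bottle [0.43672379 0.34778215 0.        ] [0.43568586 0.34267556 0.        ] beaker [0.72333033 0.34126951 0.        ] [0.72569393 0.35124723 0.        ] stir [ 0.70242589 -0.37059333  0.        ] [ 0.69789285 -0.3601761   0.        ]
matcorner [ 0.57776867 -0.28156356  0.004     ]
matcorner [ 0.58903231 -0.40589193  0.004     ]
matcorner [ 0.34557994 -0.43660493  0.004     ]
matcorner [ 0.3319837  -0.31345346  0.004     ]
```

```bash
ls pics
```

```text
c1.png
c2.png
c3.png
scene0.png
top0.png
wrist0.png
```

View pics/c1.png

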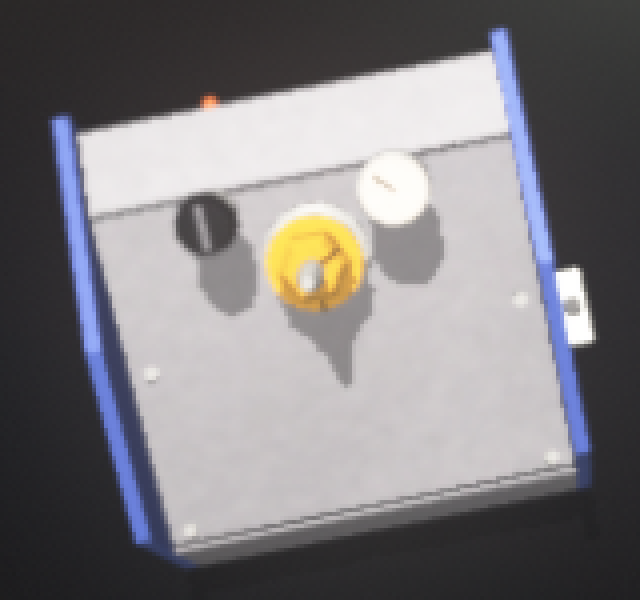

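View pics/c2.png

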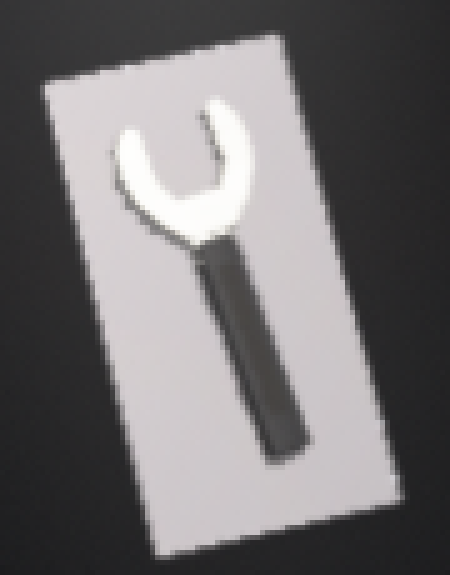

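View pics/c3.png

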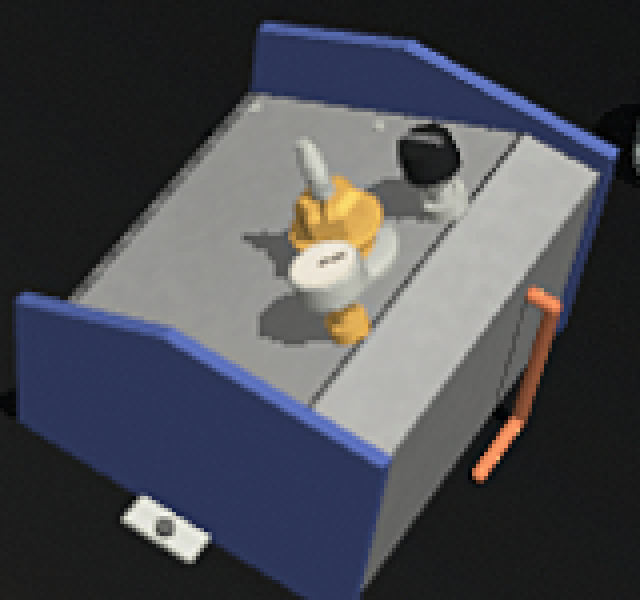

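```bash
cat > c.py <<'E'
from h import *
import pickle
t=pickle.load(open("top0.pkl","rb"))
a=atz(t,223.75,287,.07);b=atz(t,324.5,267.5,.07)
print(a,b,np.degrees(np.arctan2(-(a-b)[0],(a-b)[1])))
a=atz(t,180+93/4,150+217/4,.167);b=atz(t,180+510/4,150+133/4,.167)
print(a,b,np.degrees(np.arctan2(-(a-b)[0],(a-b)[1])))
T=R.from_rotvec(robot.read_state()["orientation"]).as_matrix(); print(T)
w=pickle.load(open("wrist0.pkl","rb")); E=np.array(w["extrinsics"]); Rt=E[:3,:3]; o=-Rt.T@E[:3,3]
print("cam in tool",T.T@(o-robot.read_state()["tool_pos"]), (Rt@T).round(3))
E
python3 c.py
```

```text
[0.50907972 0.14039632 0.07      ] [ 0.53726471 -0.10907566  0.07      ] 6.445863097137062
[0.69249348 0.1607088  0.167     ] [ 0.72289684 -0.08515251  0.167     ] 7.049442255716572
[[ 3.40807315e-01 -9.40133167e-01 -4.39097493e-05]
 [-9.40133168e-01 -3.40807316e-01  1.69057294e-05]
 [-3.08584007e-05  3.55194154e-05 -9.99999999e-01]]
cam in tool [ 0.00035351 -0.06795594 -0.1665618 ] [[ 1.     0.002  0.   ]
 [-0.001  0.969 -0.245]
 [-0.001  0.245  0.969]]
```

View pics/wrist0.png

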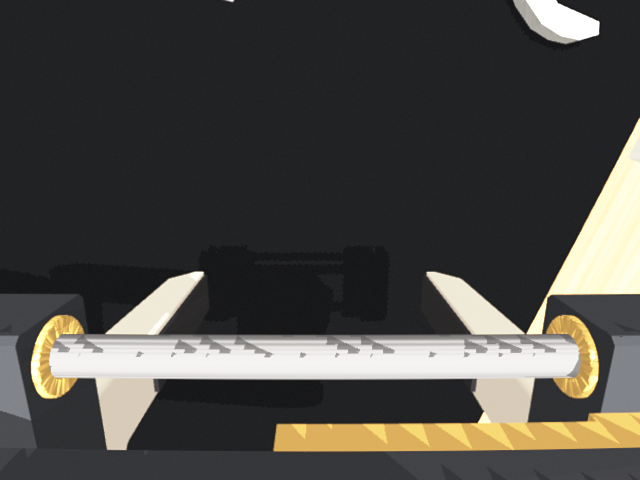

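```bash
cat >> h.py <<'E'
def pose():
    s=robot.read_state(); T=R.from_rotvec(s["orientation"]).as_matrix(); f=-T[:,1]
    return np.array(s["tool_pos"]),np.degrees(np.arctan2(f[1],f[0])),T,s
def plan(x,y,z,yaw=None,p0=None,yaw0=None):
    p,ps,T,s=pose()
    if p0 is not None: p=np.array(p0)
    if yaw0 is not None: ps=yaw0
    if yaw is None: yaw=ps
    turn=-(yaw-ps); c,sn=np.cos(np.radians(yaw)),np.sin(np.radians(yaw))
    X=np.array([sn,-c,0]);Y=np.array([-c,-sn,0]);d=np.array([x,y,z])-p
    t=np.array([d@X,d@Y,-d[2]])
    n=max(np.abs(t).max()/.0415,np.linalg.norm(t)/.0415)
    print("turn first",turn.round(2),"then shift",t.round(4),"min rows %.1f"%n)
def st():
    p,ps,T,s=pose(); print("t",round(s["t"],2),"pos",p.round(4),"yaw",ps.round(2),"F",np.round(s["force"],1),"M",np.round(s["wrist_torque"],2),"open",round(s["opening"],4), "tilt",(T[:,2]).round(3))
def snap(n,name):
    p=robot.read_camera(n); cv2.imwrite(f"pics/{name}.png",p["img"]); import pickle; pickle.dump(p,open(name+".pkl","wb")); return p
def pin(t,p): 
    r=[(round(d["score"],2),np.round(np.array(d["position"])[::-1]*[640,480],1).tolist()) for d in robot.pinpoint(t,p)][:4]; print(t,r); return r
E
python3 -c "
from h import *
plan(.43,-.362,.22,8.3);st()"
```

```text
turn first 11.63 then shift [-0.1674 -0.2523 -0.0014] min rows 7.3
t 1.8 pos [ 0.2045 -0.5641  0.2186] yaw 19.93 F [ 0.2 -0.3  1.2] M [ 0.04  0.04 -0.02] open 0.093 tilt [-0.  0. -1.]
```

jog_arm(
  commands=[-1,0,0,0,5.8,-1,0,0,0,5.8,-1,-0.021,-0.0315,0,0,-1,-0.021,-0.0315,0,0,-1,-0.021,-0.0315,0,0,-1,-0.021,-0.0315,0,0,-1,-0.021,-0.0315,0,0,-1,-0.021,-0.0315,0,0,-1,-0.021,-0.0315,0,0,-1,-0.021,-0.0315,0,0,-1,0,0,0,0],
)

```text
t: 2.72
tool_pos: [0.4339, -0.3567, 0.2188]
orientation: [-2.38, 2.046, -0.001]
force: [0.3, -0.6, -0.7]
opening: 0.0929
```

```bash
python3 -c "
from h import *
st(); p=snap('wrist','w1')
for t,z in [('spanner_grip',.013),('spanner_jaw',.013),('mat',.002)]:
    for s,(u,v) in pin(t,p): print(atz(p,u,v,z))
"
```

```text
t 2.72 pos [ 0.4339 -0.3567  0.2188] yaw 8.63 F [ 0.3 -0.6 -0.7] M [ 0.02  0.04 -0.02] open 0.0929 tilt [ 0.002  0.002 -1.   ]
spanner_grip [(0.84, [323.6, 205.4]), (0.84, [560.2, 217.3])]
[ 0.43690451 -0.36442894  0.013     ]
[ 0.4590157  -0.58562864  0.013     ]
spanner_jaw []
mat [(0.74, [326.8, 177.2])]
[ 0.46185425 -0.36379723  0.002     ]
```

View pics/w1.png

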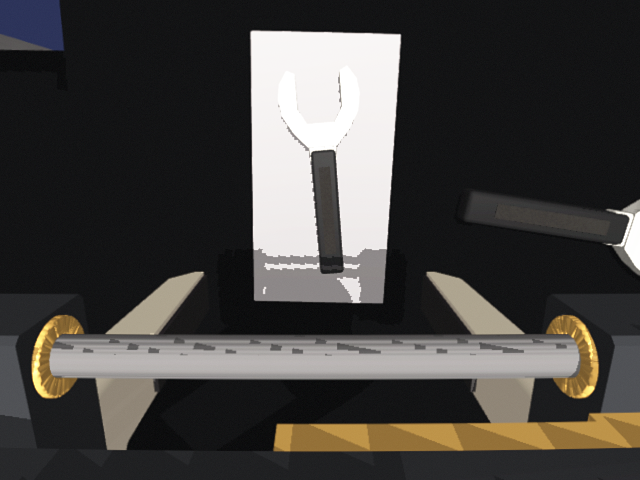

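```bash
python3 -c "
from h import *
import pickle
p=pickle.load(open('w1.pkl','rb'))
e=atz(p,332,270,.02);j=atz(p,323,152,.02);m=atz(p,318,70,.02);print(e,j,m)
for a,b in[(e,j),(e,m)]: print(np.degrees(np.arctan2((b-a)[1],(b-a)[0])),np.linalg.norm(b-a))
for c in [(251,31),(400,35),(383,303),(254,300)]: print('mc',atz(p,*c,.004))
d=(m-e)/np.linalg.norm(m-e); print('grip',e+d*.068, 'jaw',e+d*.160)
t=pickle.load(open('top0.pkl','rb'))
e=atz(t,380+288/5,235+452/5,.02);m=atz(t,380+172/5,235+115/5,.02);d=(m-e)/np.linalg.norm(m-e);print(e,m,np.degrees(np.arctan2(d[1],d[0])),np.linalg.norm(m-e),e+d*.068)
"
```

```text
[ 0.37836044 -0.38140808  0.02      ] [ 0.48498447 -0.3562836   0.02      ] [ 0.55142174 -0.34174258  0.02      ]
13.259087034986862 0.10954416252873853
12.909176818896572 0.17754876737214792
mc [ 0.57657782 -0.27966585  0.004     ]
mc [ 0.59251397 -0.40716818  0.004     ]
mc [ 0.34607099 -0.43919106  0.004     ]
mc [ 0.32996376 -0.31055318  0.004     ]
grip [ 0.44464177 -0.36621646  0.02      ] jaw [ 0.53431651 -0.34566308  0.02      ]
[ 0.37454078 -0.38078406  0.02      ] [ 0.55086747 -0.34281092  0.02      ] 12.153416016981675 0.18036923460779344 [ 0.44101672 -0.36646802  0.02      ]
```

```bash
python3 -c "
from h import *
plan(.427,-.3695,.006,12.6)"
```

```text
turn first -4.28 then shift [0.007  0.0036 0.2126] min rows 5.1
```

jog_arm(
  commands=[-0.2,0.007,0.0036,0.02,-4.2,-0.2,0,0,0.038,0,-0.2,0,0,0.038,0,-0.2,0,0,0.038,0,-0.2,0,0,0.03,0,-0.2,0,0,0.016,0,-0.2,0,0,0,0,-0.2,0,0,0,0],
)

```text
t: 3.58
tool_pos: [0.4254, -0.3693, 0.0379]
orientation: [-2.448, 1.968, 0.004]
force: [0.4, 0.0, 0.8]
opening: 0.0563
```

```bash
python3 -c "
from h import *
st(); plan(.427,-.3695,.006,12.6)
p=snap('wrist','w2')"
```

```text
t 3.58 pos [ 0.4254 -0.3693  0.0379] yaw 12.41 F [0.4 0.  0.8] M [ 0.01 -0.04  0.05] open 0.0563 tilt [-0.002  0.002 -1.   ]
turn first -0.19 then shift [ 0.0006 -0.0015  0.0319] min rows 0.8
```

View pics/w2.png

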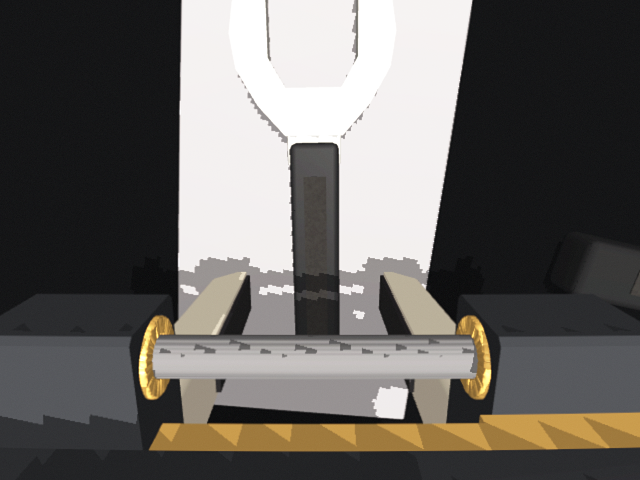

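jog_arm(
  commands=[-0.2,0,-0.0015,0.02,0,-0.2,0,0,0.011,0,-0.2,0,0,0,0,1,0,0,0,0,1,0,0,0,0,1,0,0,0,0,1,0,0,0,0,1,0,0,0,0,1,0,0,0,0],
  grip_force=40,
)

```text
t: 4.38
tool_pos: [0.4287, -0.3687, 0.0081]
orientation: [2.451, -1.966, 0.001]
force: [-1.2, 0.7, 2.4]
opening: 0.0215
```

```bash
python3 -c "
from h import *
st()"
```

```text
t 4.38 pos [ 0.4287 -0.3687  0.0081] yaw 12.53 F [-1.2  0.7  2.4] M [0.18 0.12 0.03] open 0.0215 tilt [ 0.001 -0.001 -1.   ]
```

```bash
python3 -c "
from h import *
plan(.569,-.079,.288)"
```

```text
turn first -0.0 then shift [-0.2524 -0.1998 -0.2799] min rows 10.3
```

jog_arm(
  commands=[1,0,0,-0.02,0,1,0,0,-0.04,0,1,0,0,-0.04,0,1,0,0,-0.04,0,1,-0.015,-0.01,-0.035,0,1,-0.025,-0.02,-0.025,0,1,-0.028,-0.022,-0.02,0,1,-0.028,-0.022,-0.02,0,1,-0.028,-0.022,-0.02,0,1,-0.028,-0.022,-0.02,0,1,-0.028,-0.022,0,0,1,-0.028,-0.022,0,0,1,-0.027,-0.022,0,0,1,-0.017,-0.016,0,0,1,0,0,0,0,1,0,0,0,0],
)

```text
t: 5.72
tool_pos: [0.5689, -0.0777, 0.2867]
orientation: [2.453, -1.962, -0.003]
force: [-0.0, -0.6, -3.1]
opening: 0.0215
```

```bash
python3 -c "
from h import *
st(); p=snap('wrist','w3')
cv2.imwrite('pics/w3c.png',cv2.resize(p['img'][0:200,0:260],None,fx=3,fy=3,interpolation=3))
for t in ['nut_top','nozzle_tip','nut_seat']: pin(t,p)
"
```

```text
t 5.72 pos [ 0.5689 -0.0777  0.2867] yaw 12.69 F [-0.  -0.6 -3.1] M [-0.01  0.18  0.01] open 0.0215 tilt [-0.002  0.    -1.   ]
nut_top [(0.7, [166.0, 83.4])]
nozzle_tip [(0.84, [143.0, 111.3])]
nut_seat [(0.9, [171.2, 74.0])]
```

View pics/w3.png

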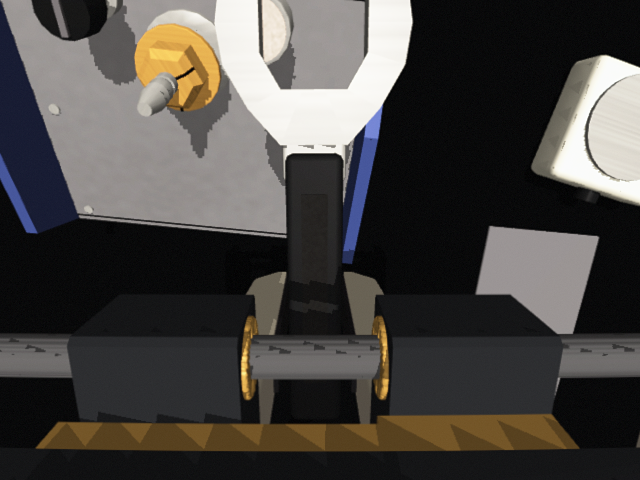

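View pics/w3c.png

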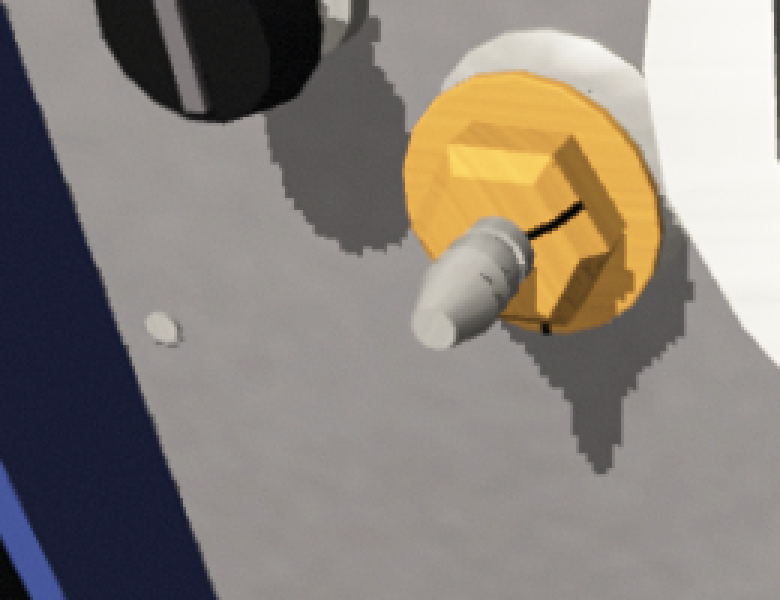

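```bash
cat > d.py <<'E'
from h import *
import pickle
w=pickle.load(open("w3.pkl","rb"));t=pickle.load(open("top0.pkl","rb"));s=pickle.load(open("scene0.pkl","rb"))
for n,a,b,c in [("top",(166,83.4),(257.3,215.2),(381.4,199.2)),("tip",(143,111.3),(254.6,219.4),(375.2,185.2)),("seat",(171.2,74),(254.8,216.5),(378,202.4))]:
    X,r=tri([ray(w,*a),ray(t,*b),ray(s,*c)]); print(n,X.round(4),np.round(r,4))
yaw=np.radians(6.8); al=np.radians(27)
x=np.array([np.cos(al)*np.cos(yaw),np.cos(al)*np.sin(yaw),np.sin(al)]);n=np.array([-np.sin(al)*np.cos(yaw),-np.sin(al)*np.sin(yaw),np.cos(al)]);y=np.cross(n,x)
seat=np.array([.651,.032,.176]); top=seat+.014*n
def onpl(p,u,v,c):
    o,d=ray(p,u,v); X=o+d*((c-o)@n)/(d@n); return np.array([(X-c)@x,(X-c)@y])
for q in [(435,330),(540,232),(585,203),(450,150),(552,157),(625,225),(535,305),(570,140)]:
    v=onpl(w,q[0]/3,q[1]/3,top); print(q,(v*1000).round(1),np.degrees(np.arctan2(v[1],v[0])).round(1))
v=onpl(w,545/3,328/3,seat-.007*n);print("shoulder mark",v*1000)
im=w["img"].copy()
def dr(P,col=(0,0,255)):
    u,v=proj(w,P); cv2.circle(im,(int(round(u)),int(round(v))),1,col,-1)
for a in np.arange(0,360,6):
    c,sn=np.cos(np.radians(a)),np.sin(np.radians(a)); dr(seat-.007*n+.028*(c*x+sn*y)); 
    dr(seat+.052*n+.0075*(c*x+sn*y),(0,255,0)); dr(seat+.014*n+.0075*(c*x+sn*y),(255,0,0))
cv2.imwrite("pics/ov.png",cv2.resize(im[0:200,0:260],None,fx=3,fy=3,interpolation=3))
E
python3 d.py
```

```text
top [0.6459 0.0317 0.1895] [0.0028 0.0025 0.0014]
tip [0.6265 0.0308 0.2243] [0.0016 0.0037 0.0022]
seat [0.6466 0.0335 0.1772] [0.0033 0.0069 0.0089]
(435, 330) [-20.5  18. ] 138.8
(540, 232) [ 3.3 -7.7] -67.0
(585, 203) [ 10.1 -17.5] -60.1
(450, 150) [17.8  8.2] 24.8
(552, 157) [ 18.4 -11.9] -32.8
(625, 225) [  6.5 -25.2] -75.7
(535, 305) [-12.6  -4.7] -159.6
(570, 140) [ 22.  -15.8] -35.6
shoulder mark [-27.81284799   1.21479373]
```

View pics/ov.png

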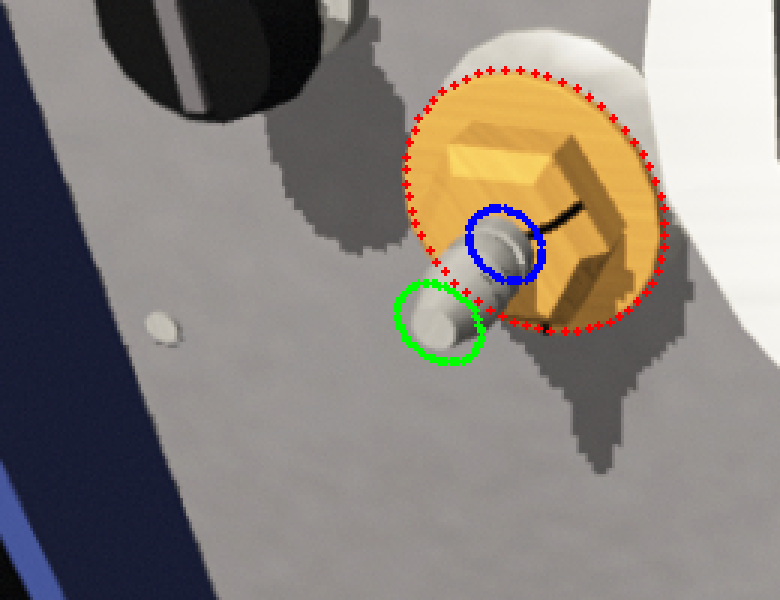

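```bash
cat > e.py <<'E'
exec(open('d.py').read().split("im=w[")[0].replace("print(","(lambda *a:0)("))
import sys
for q in map(float,sys.argv[1:]):
    im=cv2.resize(w["img"][0:200,0:260],None,fx=3,fy=3,interpolation=3)
    def L(A,B,col):
        a=proj(w,A)*3;b=proj(w,B)*3; cv2.line(im,tuple(np.round(a).astype(int)),tuple(np.round(b).astype(int)),col,1)
    def P(ang,r,h): return seat+h*n+r*(np.cos(np.radians(ang))*x+np.sin(np.radians(ang))*y)
    for k in range(6):
        a=30-q+60*k
        L(P(a,.014/.866,.014),P(a+60,.014/.866,.014),(0,0,255)); L(P(a,.018/.866,.008),P(a+60,.018/.866,.008),(255,0,0)); L(P(a,.018/.866,-.007),P(a+60,.018/.866,-.007),(0,255,0))
    L(P(180-q,.0075,.014),P(180-q,.014,.014),(255,0,255)); L(P(180-q,.014,.014),P(180-q,.018,.008),(255,0,255))
    cv2.imwrite(f"pics/q{int(-q)}.png",im[50:350,350:750])
E
python3 e.py -115 -121; python3 -c "
import cv2,numpy as np
cv2.imwrite('pics/qq.png',np.hstack([cv2.imread('pics/q115.png'),cv2.imread('pics/q121.png')]))"
```

```text
(no output)
```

View pics/qq.png

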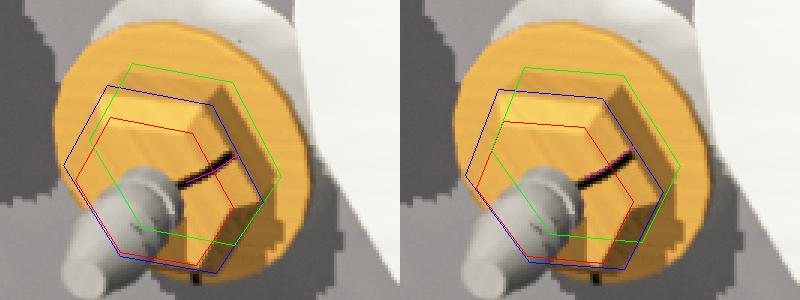

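```bash
cat > f.py <<'E'
from h import *
import pickle
w=pickle.load(open("w3.pkl","rb"))
p,ps,T,s=pose()
for dz in (0.008,.012,.016):
  for q in [(319,89),(315,154)]:
    X=atz(w,*q,p[2]+dz+.0); d=X-p; print(dz,q,"fwd",(d@-T[:,1]).round(4),"left",(-d@T[:,0]).round(4))
E
python3 f.py
```

```text
0.008 (319, 89) fwd 0.0839 left 0.0007
0.008 (315, 154) fwd 0.0605 left 0.0021
0.012 (319, 89) fwd 0.0836 left 0.0008
0.012 (315, 154) fwd 0.0607 left 0.0021
0.016 (319, 89) fwd 0.0832 left 0.0008
0.016 (315, 154) fwd 0.0609 left 0.0021
```

```bash
cat >> h.py <<'E'
al=np.radians(27)
YAW=np.radians(6.8); SEAT=np.array([.651,.032,.176]); RG=.1055; DZ=.005
def fr():
    x=np.array([np.cos(al)*np.cos(YAW),np.cos(al)*np.sin(YAW),np.sin(al)]);n=np.array([-np.sin(al)*np.cos(YAW),-np.sin(al)*np.sin(YAW),np.cos(al)]);return x,np.cross(n,x),n
def tgt(th,h,pit=None,rg=None,dz=None):
    x,y,n=fr(); a=np.radians(th); s=np.cos(a)*x+np.sin(a)*y; hz=s*[1,1,0]; hz/=np.linalg.norm(hz)
    ps=np.degrees(np.arctan2(hz[1],hz[0])); full=np.arcsin(s[2])
    pp=full if pit is None else pit*full
    sd=hz*np.cos(pp)+np.array([0,0,np.sin(pp)])
    return SEAT+h*n-(rg or RG)*sd-np.array([0,0,DZ if dz is None else dz]),ps
def path(wps,p0=None,yaw0=None):
    """wps: list of (pos,yaw); prints per-leg tool-frame rows from the previous wp"""
    p,y,_,_=pose()
    if p0 is not None: p,y=p0,yaw0
    for q,yy in wps:
        c,sn=np.cos(np.radians(y)),np.sin(np.radians(y)); d=q-p
        t=np.array([d@[sn,-c,0],d@[-c,-sn,0],-d[2]]); print("shift(before turn)",t.round(4),"turn",round(y-yy,2),"-> pos",q.round(4),"yaw",round(yy,2)); p,y=q,yy
E
python3 -c "
from h import *
path([tgt(27,.085,0),tgt(27,.075,0),tgt(27,.017,0),tgt(27,.010,.33),tgt(27,.005,.67),tgt(27,0,1)])"
```

```text
shift(before turn) [-0.0524  0.0299  0.0406] turn -24.12 -> pos [ 0.5279 -0.0354  0.2467] yaw 36.56
shift(before turn) [ 0.0023 -0.0039  0.0089] turn 0.0 -> pos [ 0.5325 -0.0349  0.2378] yaw 36.56
shift(before turn) [ 0.0131 -0.0229  0.0517] turn 0.0 -> pos [ 0.5586 -0.0318  0.1861] yaw 36.56
shift(before turn) [ 0.0016 -0.0038  0.0207] turn 0.0 -> pos [ 0.5626 -0.0308  0.1655] yaw 36.56
shift(before turn) [ 0.0011 -0.0051  0.0191] turn 0.0 -> pos [ 0.5673 -0.0287  0.1464] yaw 36.56
shift(before turn) [ 0.0011 -0.0069  0.0181] turn 0.0 -> pos [ 0.5735 -0.0255  0.1283] yaw 36.56
```

jog_arm(
  commands=[1,-0.026,0.015,0,0,1,-0.026,0.015,0,0,1,0,0,0.01,-6,1,0,0,0.01,-6,1,0,0,0.01,-6,1,0,0,0.01,-6.1,1,0,0,0,0,1,0,0,0,0,1,0,0,0,0],
)

```text
t: 6.67
tool_pos: [0.5286, -0.0355, 0.2484]
orientation: [-2.803, 1.417, -0.001]
force: [0.4, 0.6, -3.1]
opening: 0.0215
```

```bash
python3 -c "
from h import *
st(); p=snap('wrist','w4'); snap('scene','s4')
path([tgt(27,.075,0),tgt(27,.017,0),tgt(27,.010,.33),tgt(27,.005,.67),tgt(27,0,1)])"
```

```text
t 6.67 pos [ 0.5286 -0.0355  0.2484] yaw 36.36 F [ 0.4  0.6 -3.1] M [-0.14  0.11  0.02] open 0.0215 tilt [ 0.001 -0.    -1.   ]
shift(before turn) [ 0.0018 -0.0031  0.0108] turn -0.11 -> pos [ 0.5325 -0.0349  0.2378] yaw 36.56
shift(before turn) [ 0.0131 -0.0229  0.0517] turn 0.0 -> pos [ 0.5586 -0.0318  0.1861] yaw 36.56
shift(before turn) [ 0.0016 -0.0038  0.0207] turn 0.0 -> pos [ 0.5626 -0.0308  0.1655] yaw 36.56
shift(before turn) [ 0.0011 -0.0051  0.0191] turn 0.0 -> pos [ 0.5673 -0.0287  0.1464] yaw 36.56
shift(before turn) [ 0.0011 -0.0069  0.0181] turn 0.0 -> pos [ 0.5735 -0.0255  0.1283] yaw 36.56
```

View pics/w4.png

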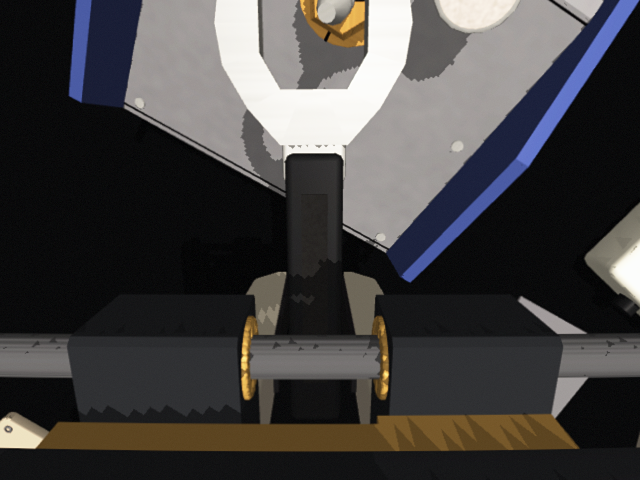

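View pics/s4.png

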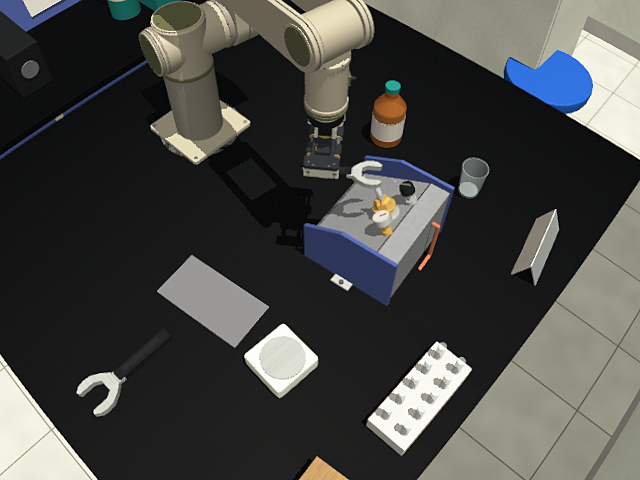

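jog_arm(
  commands=[1,0.005,-0.007,0.02,0,1,0.004,-0.008,0.02,0,1,0.004,-0.007,0.015,0,1,0.002,-0.004,0.0075,0,1,0,0,0,0,1,0,0,0,0],
)

```text
t: 7.27
tool_pos: [0.5586, -0.0317, 0.1857]
orientation: [2.806, -1.412, 0.001]
force: [1.4, -2.0, -3.4]
opening: 0.0215
```

```bash
python3 -c "
from h import *
st(); p=snap('wrist','w5'); p=snap('scene','s5'); cv2.imwrite('pics/s5c.png',cv2.resize(p['img'][120:300,270:470],None,fx=3.3,fy=3.3,interpolation=3))
path([tgt(27,.010,.33),tgt(27,.005,.67),tgt(27,0,1)])"
```

```text
t 7.27 pos [ 0.5586 -0.0317  0.1857] yaw 36.58 F [ 1.4 -2.  -3.4] M [-0.42 -0.08 -0.25] open 0.0215 tilt [ 0. -0. -1.]
shift(before turn) [ 0.0016 -0.0036  0.0211] turn 0.04 -> pos [ 0.5626 -0.0308  0.1655] yaw 36.56
shift(before turn) [ 0.0011 -0.0051  0.0191] turn 0.0 -> pos [ 0.5673 -0.0287  0.1464] yaw 36.56
shift(before turn) [ 0.0011 -0.0069  0.0181] turn 0.0 -> pos [ 0.5735 -0.0255  0.1283] yaw 36.56
```

View pics/w5.png

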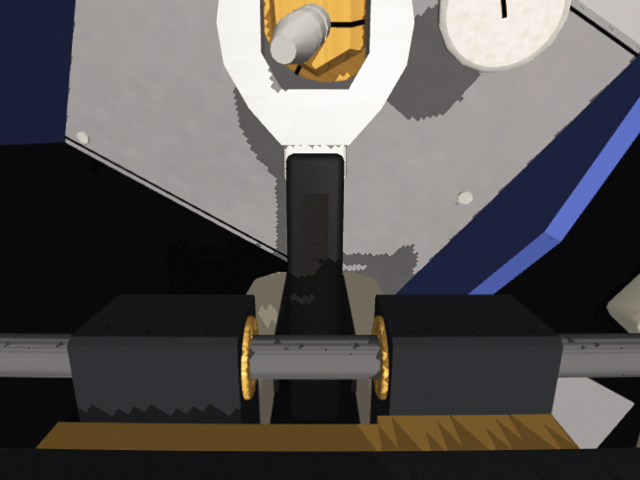

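View pics/s5c.png

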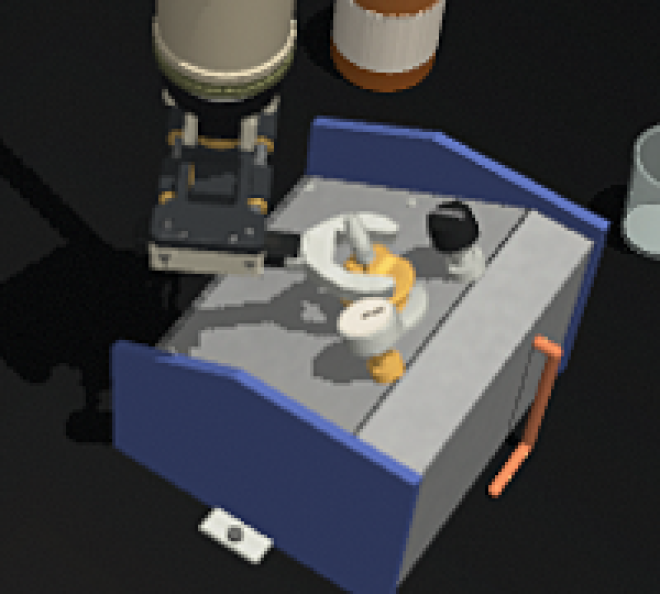

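jog_arm(
  commands=[1,0.0008,-0.0018,0.01,0,1,0.0008,-0.0018,0.01,0,1,0.0006,-0.0026,0.01,0,1,0,0,0,0],
  grip_force=18,
)

```text
t: 7.7
tool_pos: [0.5635, -0.0289, 0.1522]
orientation: [2.806, -1.411, -0.005]
force: [-0.4, -0.6, -2.0]
opening: 0.0218
```

```bash
python3 -c "
from h import *
st(); p=snap('wrist','w6'); p=snap('scene','s6'); cv2.imwrite('pics/s6c.png',cv2.resize(p['img'][120:300,270:470],None,fx=3.3,fy=3.3,interpolation=3))
path([tgt(27,.005,.67),tgt(27,0,1)])"
```

```text
t 7.7 pos [ 0.5635 -0.0289  0.1522] yaw 36.63 F [-0.4 -0.6 -2. ] M [-0.13 -0.11 -0.04] open 0.0218 tilt [-0.003  0.001 -1.   ]
shift(before turn) [ 0.0017 -0.003   0.0076] turn 0.08 -> pos [ 0.5673 -0.0287  0.1464] yaw 36.56
shift(before turn) [ 0.0011 -0.0069  0.0181] turn 0.0 -> pos [ 0.5735 -0.0255  0.1283] yaw 36.56
```

View pics/w6.png

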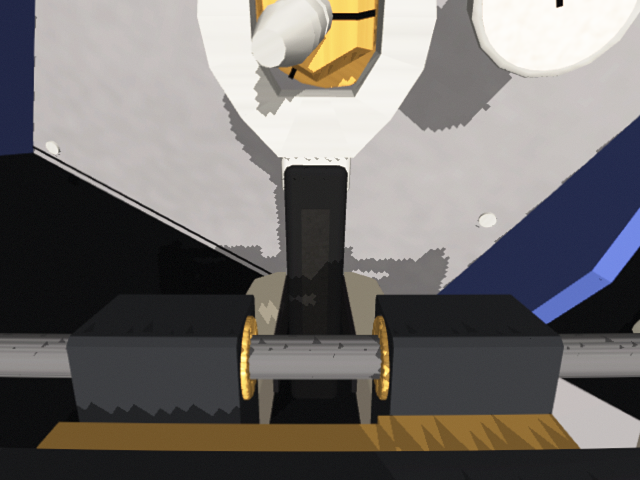

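View pics/s6c.png

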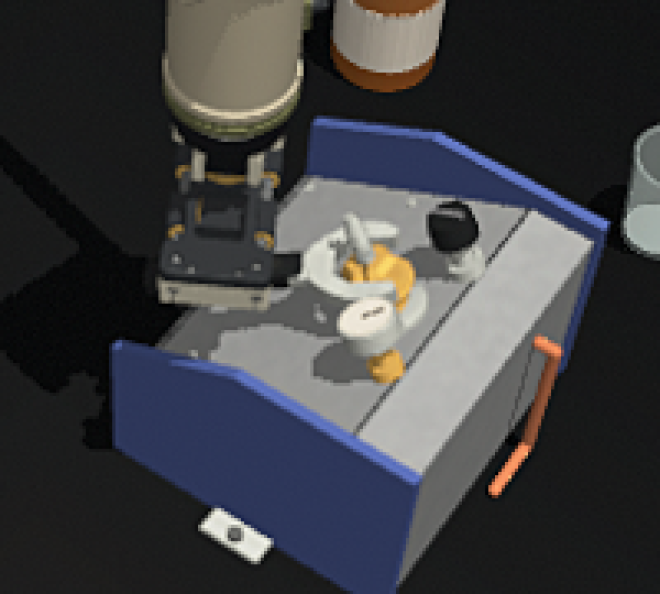

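jog_arm(
  commands=[1,0.001,-0.003,0.009,0,1,0.001,-0.003,0.009,0,1,0.0008,-0.0036,0.009,0,1,0,0,0,0,1,0,0,0,0],
  grip_force=15,
)

```text
t: 8.22
tool_pos: [0.5733, -0.0258, 0.1269]
orientation: [2.806, -1.41, -0.003]
force: [-1.1, -1.8, -2.8]
opening: 0.0218
```

```bash
python3 -c "
from h import *
st(); p=snap('wrist','w7'); p=snap('scene','s7'); cv2.imwrite('pics/s7c.png',cv2.resize(p['img'][120:300,270:470],None,fx=3.3,fy=3.3,interpolation=3))
path([tgt(27,0,1)])"
```

```text
t 8.22 pos [ 0.5733 -0.0258  0.1269] yaw 36.64 F [-1.1 -1.8 -2.8] M [-0.17  0.26  0.04] open 0.0218 tilt [-0.002  0.    -1.   ]
shift(before turn) [-0.0005 -0.0002 -0.0005] turn 0.07 -> pos [ 0.5735 -0.0255  0.1283] yaw 36.56
```

View pics/w7.png

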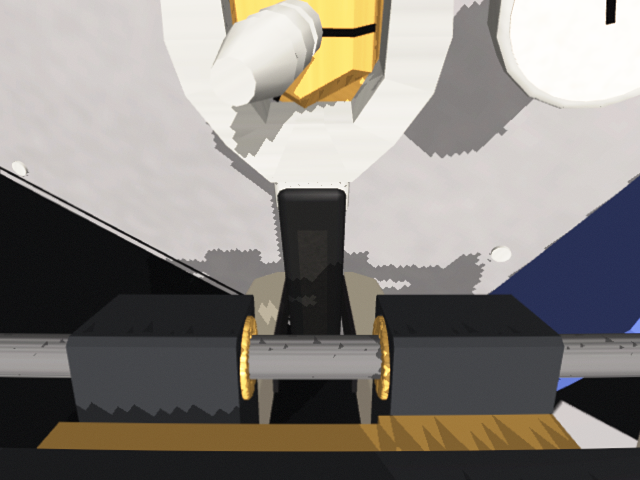

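View pics/s7c.png

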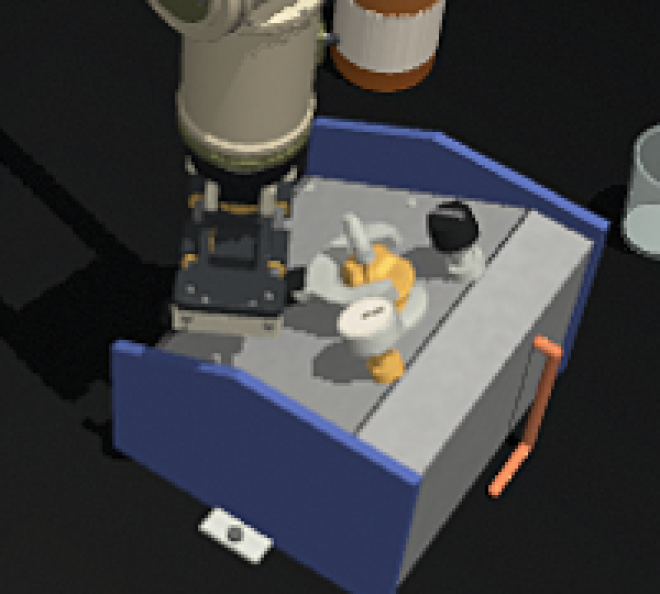

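```bash
cat > arc.py <<'E'
from h import *
import sys
a,b,s=map(float,sys.argv[1:4]); h=float(sys.argv[4]) if len(sys.argv)>4 else 0
ths=np.arange(a,b+np.sign(s)*1e-6,s); p,y=tgt(ths[0],h)
out=[]
for th in ths[1:]:
    q,yy=tgt(th,h); c,sn=np.cos(np.radians(y)),np.sin(np.radians(y)); d=q-p
    t=np.array([d@[sn,-c,0],d@[-c,-sn,0],-d[2]]); print(th,t.round(4),round(y-yy,2)); p,y=q,yy
print("end",p.round(4),round(y,2))
E
python3 arc.py 27 -37 -4
```

```text
23.0 [-0.0072 -0.0009  0.0014] 4.29
19.0 [-0.0072 -0.0008  0.0012] 4.34
15.0 [-0.0073 -0.0007  0.001 ] 4.39
11.0 [-0.0073 -0.0007  0.0008] 4.43
7.0 [-0.0073 -0.0005  0.0005] 4.46
3.0 [-0.0073 -0.0004  0.0003] 4.48
-1.0 [-0.0074 -0.0003  0.0001] 4.49
-5.0 [-0.0074 -0.0002 -0.0002] 4.49
-9.0 [-0.0074 -0.0001 -0.0004] 4.47
-13.0 [-0.0073  0.     -0.0006] 4.45
-17.0 [-0.0073  0.0001 -0.0009] 4.41
-21.0 [-0.0073  0.0002 -0.0011] 4.37
-25.0 [-0.0072  0.0003 -0.0013] 4.32
-29.0 [-0.0072  0.0004 -0.0015] 4.26
-33.0 [-0.0071  0.0005 -0.0017] 4.2
-37.0 [-0.0071  0.0005 -0.0019] 4.14
end [0.5689 0.0862 0.1327] -33.42
```

jog_arm(
  commands=[1,-0.0072,-0.0009,0.0014,4.3,1,-0.0072,-0.0008,0.0012,4.3,1,-0.0073,-0.0007,0.001,4.4,1,-0.0073,-0.0007,0.0008,4.4,1,-0.0073,-0.0005,0.0005,4.5,1,-0.0073,-0.0004,0.0003,4.5,1,-0.0074,-0.0003,0.0001,4.5,1,-0.0074,-0.0002,-0.0002,4.5,1,0,0,0,0],
  grip_force=20,
)

```text
t: 9.07
tool_pos: [0.5584, 0.0287, 0.1243]
orientation: [-2.239, 2.203, -0.006]
force: [1.4, -7.5, -1.3]
opening: 0.0227
```

```bash
python3 -c "
from h import *
st(); p=snap('wrist','w8'); p=snap('top','t8'); cv2.imwrite('pics/t8c.png',cv2.resize(p['img'][150:300,180:340],None,fx=4,fy=4,interpolation=3))
path([tgt(-5,0,1)])"
```

```text
t 9.07 pos [0.5584 0.0287 0.1243] yaw 0.93 F [ 1.4 -7.5 -1.3] M [-0.82 -0.45  0.12] open 0.0227 tilt [ 0.003 -0.002 -1.   ]
shift(before turn) [-0.0018  0.0015  0.001 ] turn 0.0 -> pos [0.5569 0.03   0.1233] yaw 1.19
```

View pics/w8.png

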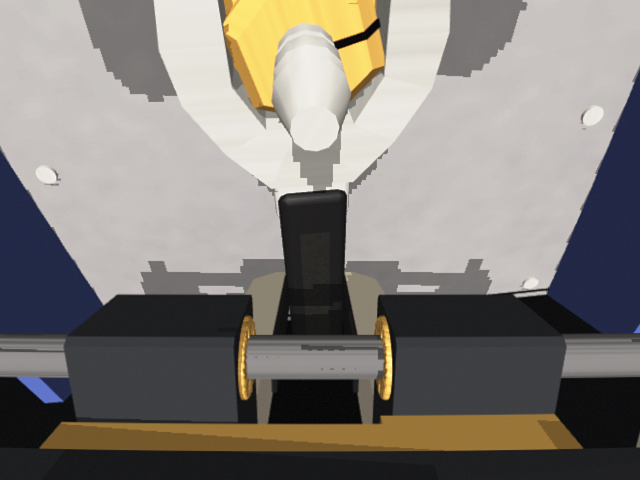

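View pics/t8c.png

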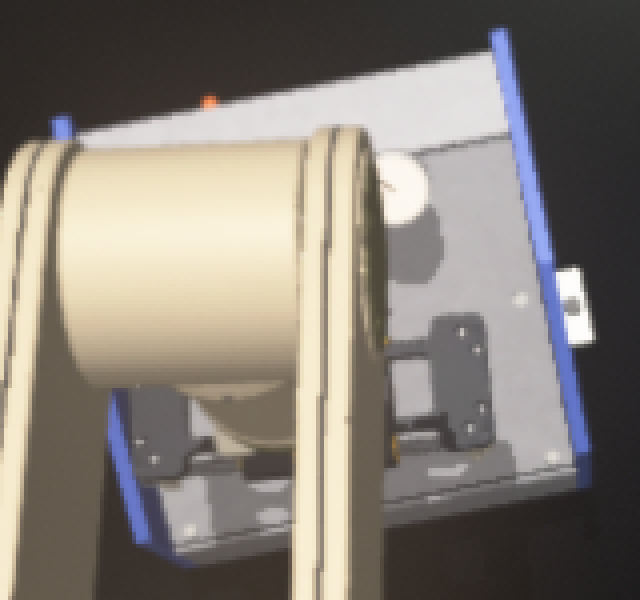

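jog_arm(
  commands=[1,-0.0074,-0.0001,-0.0004,4.5,1,-0.0073,0,-0.0006,4.5,1,-0.0073,0.0001,-0.0009,4.4,1,-0.0073,0.0002,-0.0011,4.4,1,-0.0072,0.0003,-0.0013,4.3,1,-0.0072,0.0004,-0.0015,4.3,1,-0.0071,0.0005,-0.0017,4.2,1,-0.0071,0.0005,-0.0019,4.1,1,0,0,0,0,1,0,0,0,0],
)

```text
t: 10.0
tool_pos: [0.5691, 0.0842, 0.1323]
orientation: [1.485, -2.766, 0.003]
force: [-1.8, -5.8, -5.6]
opening: 0.0253
```

```bash
python3 -c "
from h import *
st(); p=snap('wrist','w9'); p=snap('scene','s9'); cv2.imwrite('pics/s9c.png',cv2.resize(p['img'][120:300,270:470],None,fx=3.3,fy=3.3,interpolation=3))
path([tgt(-37,0,1)])"
```

```text
t 10.0 pos [0.5691 0.0842 0.1323] yaw -33.54 F [-1.8 -5.8 -5.6] M [-0.7   0.14 -0.  ] open 0.0253 tilt [-0.001 -0.002 -1.   ]
shift(before turn) [-0.0016  0.0012 -0.0005] turn -0.1 -> pos [0.5689 0.0862 0.1327] yaw -33.42
```

View pics/w9.png

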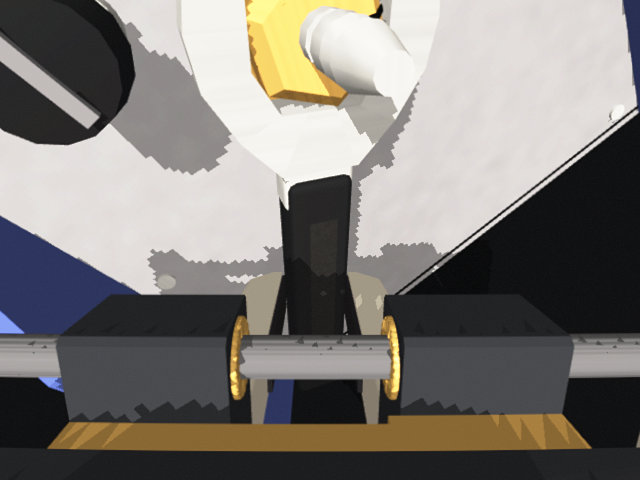

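View pics/s9c.png

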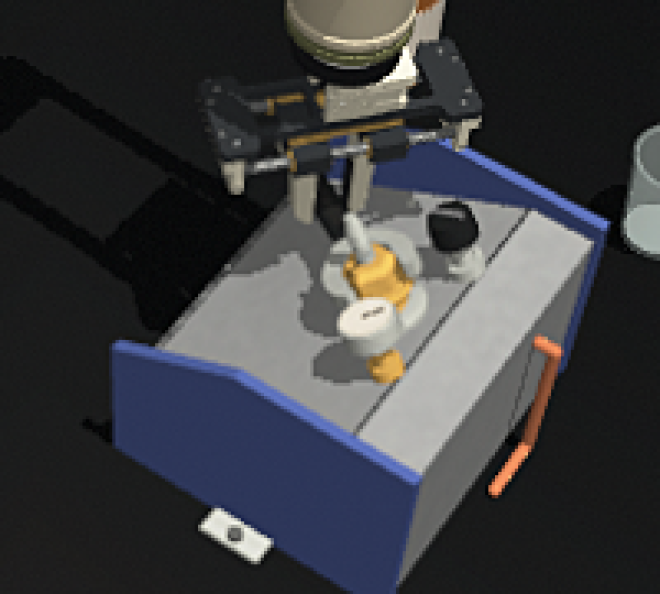

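```bash
python3 -c "
from h import *
p,y=tgt(-37,0)
path([tgt(-33.5,0),tgt(-30,0),tgt(-30,.038)],p,y)"; python3 arc.py -30 30 5 .038
```

```text
shift(before turn) [ 0.0062 -0.0009  0.0017] turn -3.62 -> pos [0.5663 0.0805 0.1311] yaw -29.81
shift(before turn) [ 0.0062 -0.0008  0.0015] turn -3.66 -> pos [0.5639 0.0747 0.1295] yaw -26.14
shift(before turn) [ 0.0094  0.0145 -0.0339] turn 0.0 -> pos [0.5468 0.0727 0.1634] yaw -26.14
-25.0 [ 0.0089 -0.0013  0.0019] -5.32
-20.0 [ 0.009  -0.0012  0.0016] -5.41
-15.0 [ 0.0091 -0.001   0.0013] -5.48
-10.0 [ 0.0091 -0.0009  0.0009] -5.54
-5.0 [ 0.0092 -0.0007  0.0005] -5.59
0.0 [ 0.0092 -0.0005  0.0002] -5.61
5.0 [ 0.0092 -0.0004 -0.0002] -5.61
10.0 [ 0.0092 -0.0002 -0.0005] -5.59
15.0 [ 0.0092  0.     -0.0009] -5.54
20.0 [ 0.0091  0.0002 -0.0013] -5.48
25.0 [ 0.0091  0.0003 -0.0016] -5.41
30.0 [ 0.009   0.0004 -0.0019] -5.32
end [ 0.5593 -0.0321  0.1634] 39.74
```

jog_arm(
  commands=[1,0.0062,-0.0009,0.0017,-3.6,1,0.0062,-0.0008,0.0015,-3.7,1,0,0,0,0],
)

```text
t: 10.35
tool_pos: [0.5637, 0.0731, 0.1292]
orientation: [1.663, -2.664, 0.0]
force: [-2.7, -2.0, -2.6]
opening: 0.0252
```

jog_arm(
  commands=[1,0,0,0,0,1,0.0024,0.0036,-0.0085,0,1,0.0024,0.0036,-0.0085,0,1,0.0024,0.0036,-0.0085,0,1,0.0024,0.0036,-0.0085,0,1,0,0,0,0],
  grip_force=40,
)

```text
t: 10.85
tool_pos: [0.5478, 0.0723, 0.1666]
orientation: [-1.659, 2.664, -0.003]
force: [0.5, 0.4, -2.4]
opening: 0.0233
```

```bash
python3 -c "
from h import *
st(); p=snap('wrist','w10'); p=snap('scene','s10'); cv2.imwrite('pics/s10c.png',cv2.resize(p['img'][120:300,270:470],None,fx=3.3,fy=3.3,interpolation=3))
path([tgt(-30,.038,1)])"
```

```text
t 10.85 pos [0.5478 0.0723 0.1666] yaw -26.17 F [ 0.5  0.4 -2.4] M [0.21 0.04 0.09] open 0.0233 tilt [ 0.004  0.    -1.   ]
shift(before turn) [-0.0003  0.0008  0.001 ] turn -0.04 -> pos [0.5468 0.0727 0.1634] yaw -26.14
```

View pics/w10.png

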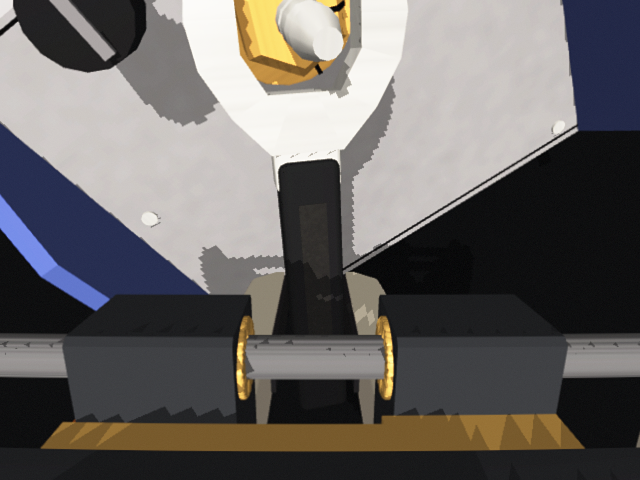

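View pics/s10c.png

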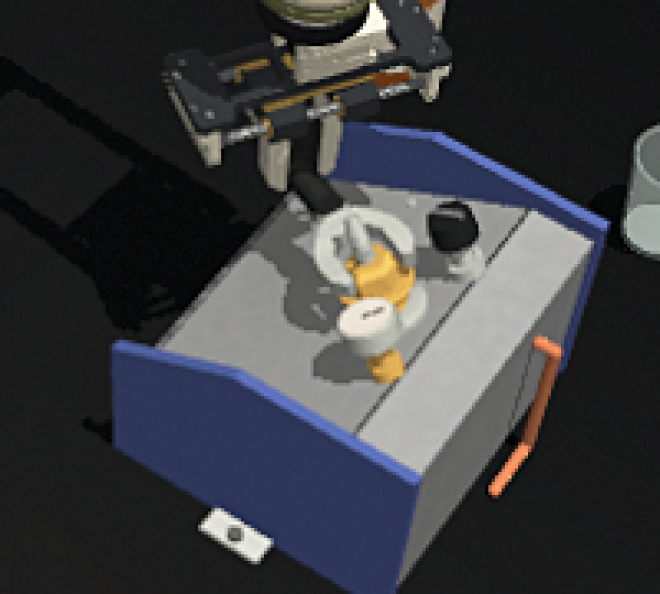

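```bash
cat > g.py <<'E'
from h import *
import pickle,sys
name=sys.argv[1]; x0,y0,x1,y1,f=map(int,sys.argv[2:7]); w=pickle.load(open(name+".pkl","rb")); x,y,n=fr()
outs=[]
for q in map(float,sys.argv[7:]):
    im=cv2.resize(w["img"][y0:y1,x0:x1],None,fx=f,fy=f,interpolation=3)
    def L(A,B,col):
        a=(proj(w,A)-[x0,y0])*f;b=(proj(w,B)-[x0,y0])*f; cv2.line(im,tuple(np.round(a).astype(int)),tuple(np.round(b).astype(int)),col,1)
    def P(ang,r,h): return SEAT+h*n+r*(np.cos(np.radians(ang))*x+np.sin(np.radians(ang))*y)
    for k in range(6):
        a=30-q+60*k
        L(P(a,.014/.866,.014),P(a+60,.014/.866,.014),(0,0,255)); L(P(a,.018/.866,.008),P(a+60,.018/.866,.008),(255,0,0)); L(P(a,.018/.866,-.007),P(a+60,.018/.866,-.007),(0,255,0))
    L(P(180-q,.0075,.014),P(180-q,.014,.014),(255,0,255)); L(P(180-q,.014,.014),P(180-q,.018,.008),(255,0,255)); L(P(180,.021,-.007),P(180,.028,-.007),(255,255,0))
    outs.append(im)
cv2.imwrite(f"pics/g_{name}.png",np.hstack(outs))
E
python3 g.py w10 220 0 370 110 5 -60; python3 g.py w9 230 0 420 110 4 -60
```

```text
(no output)
```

View pics/g_w10.png

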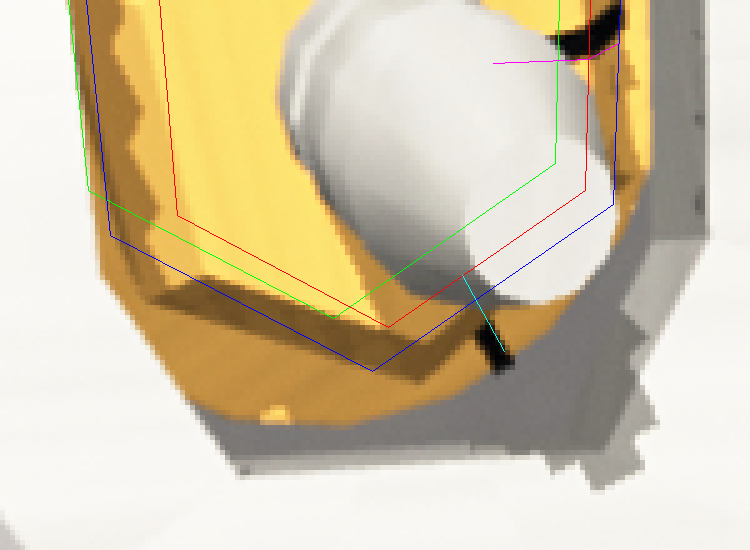

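View pics/g_w9.png

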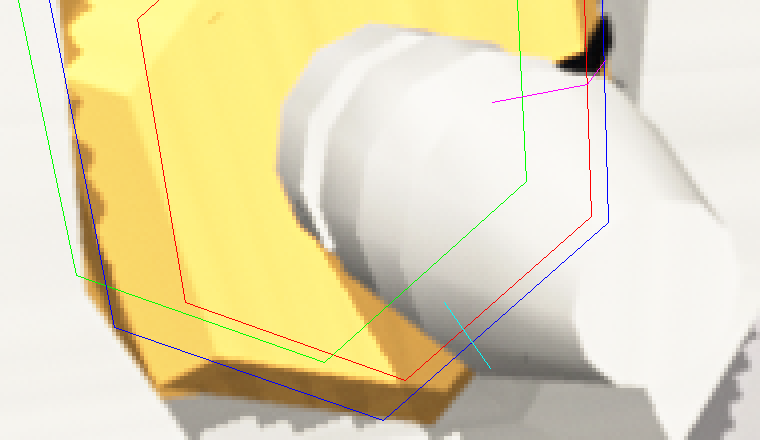

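```bash
python3 arc.py -30 35 5 .038 | tail -2; python3 -c "
from h import *
p,y=tgt(35,.038)
path([tgt(35,.020),tgt(35,.01),tgt(35,0)],p,y)"
```

```text
35.0 [ 0.0089  0.0005 -0.0022] -5.22
end [ 0.5646 -0.0392  0.1656] 44.96
shift(before turn) [ 0.005  -0.0064  0.016 ] turn 0.0 -> pos [ 0.5727 -0.0383  0.1496] yaw 44.96
shift(before turn) [ 0.0028 -0.0036  0.0089] turn 0.0 -> pos [ 0.5772 -0.0377  0.1407] yaw 44.96
shift(before turn) [ 0.0028 -0.0036  0.0089] turn 0.0 -> pos [ 0.5817 -0.0372  0.1318] yaw 44.96
```

jog_arm(
  commands=[1,0.0089,-0.0013,0.0019,-5.3,1,0.009,-0.0012,0.0016,-5.4,1,0.0091,-0.001,0.0013,-5.5,1,0.0091,-0.0009,0.0009,-5.5,1,0.0092,-0.0007,0.0005,-5.6,1,0.0092,-0.0005,0.0002,-5.6,1,0.0092,-0.0004,-0.0002,-5.6,1,0.0092,-0.0002,-0.0005,-5.6,1,0.0092,0,-0.0009,-5.5,1,0.0091,0.0002,-0.0013,-5.5,1,0.0091,0.0003,-0.0016,-5.4,1,0.009,0.0004,-0.0019,-5.3,1,0.0089,0.0005,-0.0022,-5.2,1,0,0,0,0,1,0,0,0,0],
)

```text
t: 12.2
tool_pos: [0.5642, -0.0403, 0.1645]
orientation: [2.898, -1.211, -0.003]
force: [-1.6, 0.7, -4.0]
opening: 0.0218
```

```bash
python3 -c "
from h import *
st(); p=snap('wrist','w11'); p=snap('scene','s11'); cv2.imwrite('pics/s11c.png',cv2.resize(p['img'][120:300,270:470],None,fx=3.3,fy=3.3,interpolation=3))
path([tgt(35,.038,1),tgt(35,0)])"; python3 g.py w11 220 0 400 110 4 -70
```

```text
t 12.2 pos [ 0.5642 -0.0403  0.1645] yaw 44.64 F [-1.6  0.7 -4. ] M [-0.2   0.04 -0.38] open 0.0218 tilt [-0.002  0.    -1.   ]
shift(before turn) [-0.0004 -0.0011 -0.001 ] turn -0.3 -> pos [ 0.5646 -0.0392  0.1656] yaw 44.96
shift(before turn) [ 0.0107 -0.0136  0.0339] turn 0.0 -> pos [ 0.5817 -0.0372  0.1318] yaw 44.96
```

View pics/w11.png

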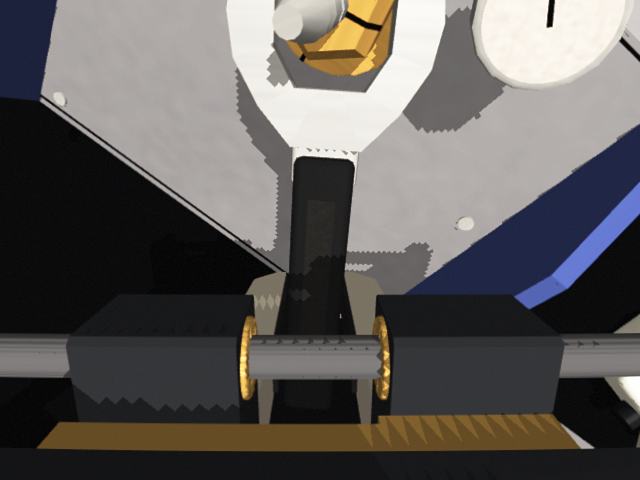

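View pics/s11c.png

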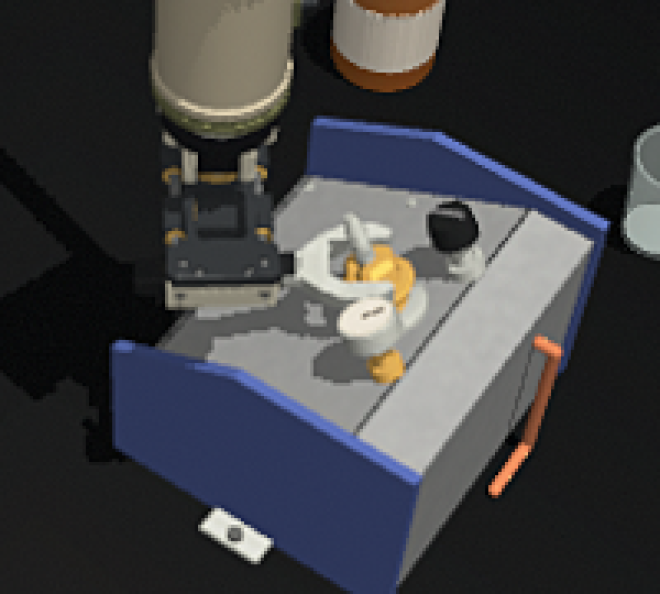

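View pics/g_w11.png

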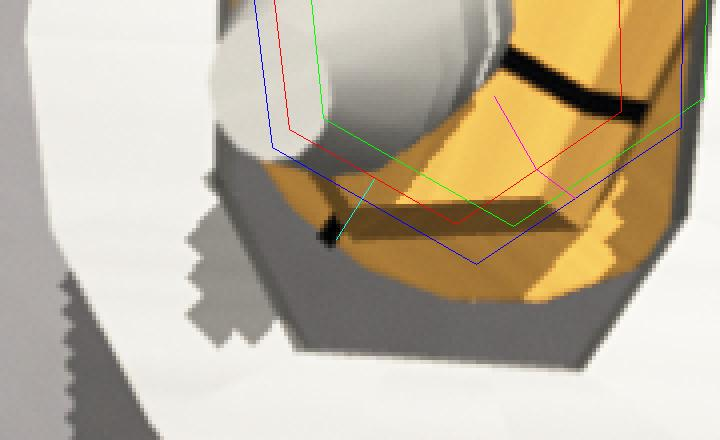

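```bash
python3 g.py w11 270 0 400 90 3 -95 -105; python3 - <<'E'
import cv2;im=cv2.imread('pics/g_w11.png');cv2.imwrite('pics/g_w11b.png',im)
E
```

```text
(no output)
```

View pics/g_w11b.png

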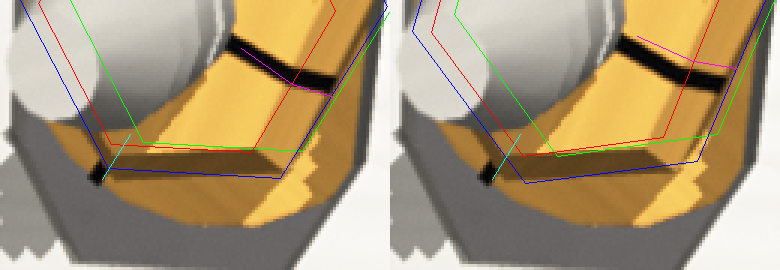

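```bash
python3 -c "
from h import *
path([tgt(35,.08,0)]); p,y=tgt(35,.08,0); w=[tgt(t,.08,0) for t in (30,25,20,15,10,9)]; path(w,p,y)"
```

```text
shift(before turn) [-0.012   0.0216 -0.0776] turn -0.3 -> pos [ 0.5403 -0.0469  0.2423] yaw 44.96
shift(before turn) [-0.0096 -0.0004 -0.    ] turn 5.22 -> pos [ 0.5338 -0.0398  0.2423] yaw 39.74
shift(before turn) [-0.0098 -0.0005 -0.    ] turn 5.32 -> pos [ 0.5279 -0.0319  0.2423] yaw 34.43
shift(before turn) [-0.0099 -0.0005 -0.    ] turn 5.41 -> pos [ 0.5227 -0.0235  0.2423] yaw 29.02
shift(before turn) [-0.0101 -0.0005 -0.    ] turn 5.48 -> pos [ 0.5182 -0.0144  0.2423] yaw 23.54
shift(before turn) [-0.0102 -0.0005 -0.    ] turn 5.54 -> pos [ 0.5146 -0.0049  0.2423] yaw 17.99
shift(before turn) [-0.0021 -0.     -0.    ] turn 1.11 -> pos [ 0.514  -0.0029  0.2423] yaw 16.88
```

jog_arm(
  commands=[1,-0.003,0.0054,-0.0194,0,1,-0.003,0.0054,-0.0194,0,1,-0.003,0.0054,-0.0194,0,1,-0.003,0.0054,-0.0194,0,1,-0.0096,-0.0004,0,5.2,1,-0.0098,-0.0005,0,5.3,1,-0.0099,-0.0005,0,5.4,1,-0.0101,-0.0005,0,5.5,1,-0.0102,-0.0005,0,5.5,1,-0.0021,0,0,1.2,1,0,0,0,0,1,0,0,0,0],
  grip_force=60,
)

```text
t: 13.3
tool_pos: [0.5149, -0.003, 0.2431]
orientation: [2.523, -1.871, 0.001]
force: [-0.4, 0.3, -3.1]
opening: 0.0215
```

```bash
python3 -c "
from h import *
st(); p=snap('wrist','w12'); path([tgt(9,.08,0)])"; python3 g.py w12 260 0 390 90 3 -95 -100
```

```text
t 13.3 pos [ 0.5149 -0.003   0.2431] yaw 16.88 F [-0.4  0.3 -3.1] M [-0.06  0.15 -0.02] open 0.0215 tilt [ 0. -0. -1.]
shift(before turn) [-0.0006  0.0008  0.0008] turn -0.03 -> pos [ 0.514  -0.0029  0.2423] yaw 16.88
```

View pics/w12.png

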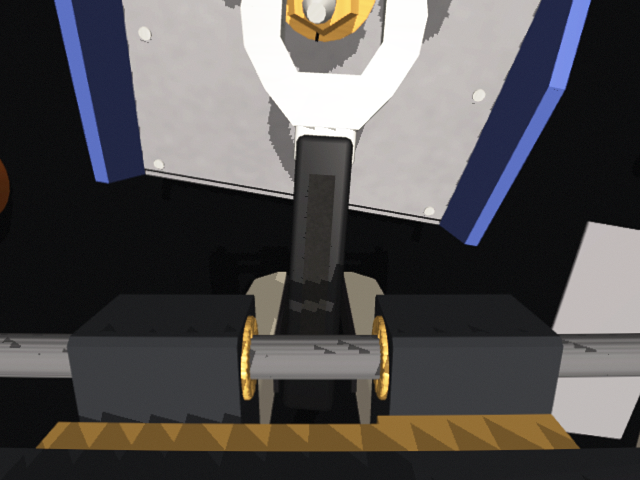

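View pics/g_w12.png

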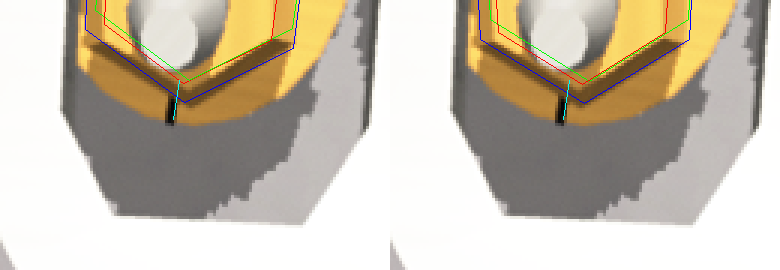

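```bash
cat > f.py <<'E'
from h import *
import pickle,sys
w=pickle.load(open(sys.argv[1]+".pkl","rb"))
p,ps,T,s=pose()
pts=np.array(list(map(float,sys.argv[2:]))).reshape(-1,2)
for dz in (-0.015,0.0,0.012):
  for q in pts:
    X=atz(w,*q,p[2]+dz); d=X-p; print(dz,q,"fwd",(d@-T[:,1]).round(4),"left",(-d@T[:,0]).round(4))
E
python3 f.py w12 330 75 326 136 299 138 351 138 292 280 347 280 282 42 386 42
```

```text
-0.015 [330.  75.] fwd 0.0908 left -0.0065
-0.015 [326. 136.] fwd 0.0659 left -0.005
-0.015 [299. 138.] fwd 0.0651 left 0.0067
-0.015 [351. 138.] fwd 0.0651 left -0.0158
-0.015 [292. 280.] fwd -0.0001 left 0.0107
-0.015 [347. 280.] fwd -0.0002 left -0.0152
-0.015 [282.  42.] fwd 0.1037 left 0.0133
-0.015 [386.  42.] fwd 0.1038 left -0.0295
0.0 [330.  75.] fwd 0.089 left -0.006
0.0 [326. 136.] fwd 0.0661 left -0.0046
0.0 [299. 138.] fwd 0.0653 left 0.0062
0.0 [351. 138.] fwd 0.0653 left -0.0145
0.0 [292. 280.] fwd 0.0055 left 0.0098
0.0 [347. 280.] fwd 0.0055 left -0.014
0.0 [282.  42.] fwd 0.1008 left 0.0122
0.0 [386.  42.] fwd 0.1008 left -0.0271
0.012 [330.  75.] fwd 0.0874 left -0.0055
0.012 [326. 136.] fwd 0.0662 left -0.0042
0.012 [299. 138.] fwd 0.0655 left 0.0057
0.012 [351. 138.] fwd 0.0655 left -0.0135
0.012 [292. 280.] fwd 0.01 left 0.0091
0.012 [347. 280.] fwd 0.01 left -0.013
0.012 [282.  42.] fwd 0.0984 left 0.0114
0.012 [386.  42.] fwd 0.0984 left -0.0251
```

```bash
cat >> h.py <<'E'
def tg(th,h,pit=None,rg=.111,eps=0.,lat=0.,dz=.005):
    """eps: deg spanner yaw minus tool yaw; lat: spanner line left of TCP at grip"""
    q,ps=tgt(th,h,pit,rg,dz); a=np.radians(ps); return q-lat*np.array([-np.sin(a),np.cos(a),0]),ps-eps
E
python3 -c "
from h import *
k=dict(rg=.111,eps=-2.5,lat=-.002)
path([tg(8,.075,0,dz=-.003,**k),tg(8,.018,0,dz=-.003,**k),tg(8,.012,.33,dz=.0,**k),tg(8,.006,.67,dz=.003,**k),tg(8,0,1,**k)])"
```

```text
shift(before turn) [-0.0043  0.0041 -0.0028] turn -1.41 -> pos [ 5.098e-01 -3.000e-04  2.458e-01] yaw 18.26
shift(before turn) [ 0.0051 -0.0254  0.0508] turn 0.0 -> pos [0.5355 0.0028 0.195 ] yaw 18.26
shift(before turn) [ 0.0006 -0.004   0.0254] turn 0.0 -> pos [0.5395 0.0035 0.1697] yaw 18.26
shift(before turn) [ 0.0007 -0.0067  0.0254] turn 0.0 -> pos [0.5461 0.0049 0.1442] yaw 18.26
shift(before turn) [ 0.0008 -0.0091  0.0231] turn 0.0 -> pos [0.555  0.007  0.1211] yaw 18.26
```

jog_arm(
  commands=[1,-0.0043,0.0041,-0.0028,-1.4,1,0.001,-0.005,0.01,0,1,0.001,-0.005,0.01,0,1,0.001,-0.005,0.01,0,1,0.001,-0.005,0.01,0,1,0.001,-0.005,0.01,0,1,0,0,0,0,1,0,0,0,0],
  grip_force=40,
)

```text
t: 14.02
tool_pos: [0.5352, 0.0026, 0.195]
orientation: [2.542, -1.844, -0.0]
force: [0.1, -3.0, -2.8]
opening: 0.0215
```

```bash
python3 -c "
from h import *
st(); p=snap('wrist','w13'); p=snap('scene','s13'); cv2.imwrite('pics/s13c.png',cv2.resize(p['img'][120:300,270:470],None,fx=3.3,fy=3.3,interpolation=3))
k=dict(rg=.111,eps=-2.5,lat=-.002)
path([tg(8,.018,0,dz=-.003,**k),tg(8,.012,.33,dz=.0,**k),tg(8,.006,.67,dz=.003,**k),tg(8,0,1,**k)])"
```

```text
t 14.02 pos [0.5352 0.0026 0.195 ] yaw 18.1 F [ 0.1 -3.  -2.8] M [-0.51 -0.08 -0.31] open 0.0215 tilt [-0.001 -0.001 -1.   ]
shift(before turn) [ 0.0001 -0.0004  0.001 ] turn -0.15 -> pos [0.5355 0.0028 0.195 ] yaw 18.26
shift(before turn) [ 0.0006 -0.004   0.0254] turn 0.0 -> pos [0.5395 0.0035 0.1697] yaw 18.26
shift(before turn) [ 0.0007 -0.0067  0.0254] turn 0.0 -> pos [0.5461 0.0049 0.1442] yaw 18.26
shift(before turn) [ 0.0008 -0.0091  0.0231] turn 0.0 -> pos [0.555  0.007  0.1211] yaw 18.26
```

View pics/w13.png

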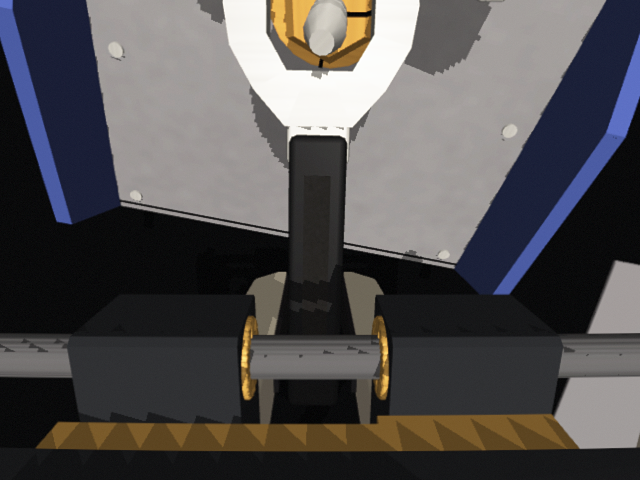

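View pics/s13c.png

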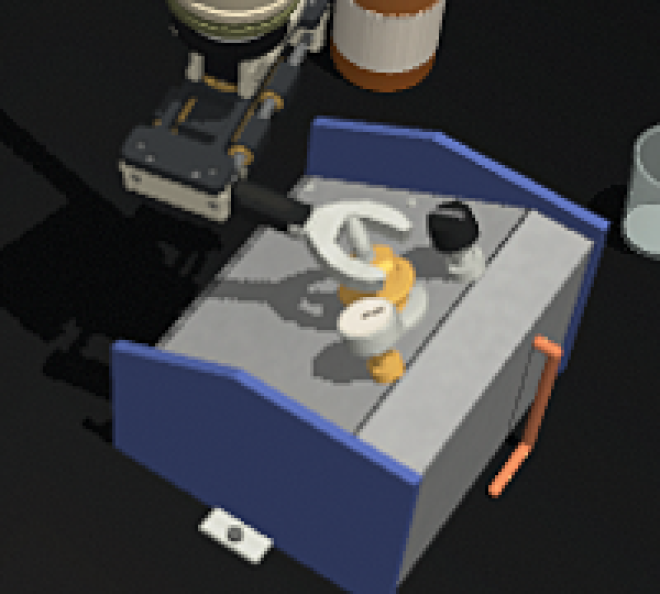

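jog_arm(
  commands=[1,0.001,-0.002,0.0127,0,1,0.001,-0.002,0.0127,0,1,0.0006,-0.0033,0.0127,0,1,0.0004,-0.0034,0.0127,0,1,0.0004,-0.0045,0.0115,0,1,0.0004,-0.0046,0.0116,0,1,0,0,0,0,1,0,0,0,0],
  grip_force=18,
)

```text
t: 14.78
tool_pos: [0.554, 0.0058, 0.1203]
orientation: [2.542, -1.842, -0.004]
force: [-1.7, -1.9, -2.7]
opening: 0.022
```

```bash
python3 -c "
from h import *
st(); p=snap('wrist','w14'); p=snap('scene','s14'); cv2.imwrite('pics/s14c.png',cv2.resize(p['img'][120:300,270:470],None,fx=3.3,fy=3.3,interpolation=3))
k=dict(rg=.111,eps=-2.5,lat=-.002)
path([tg(8,0,1,**k)])"
```

```text
t 14.78 pos [0.554  0.0058 0.1203] yaw 18.14 F [-1.7 -1.9 -2.7] M [-0.42  0.33 -0.19] open 0.022 tilt [-0.003  0.    -1.   ]
shift(before turn) [-0.0012 -0.0007  0.0007] turn -0.13 -> pos [0.555  0.007  0.1211] yaw 18.26
```

View pics/w14.png

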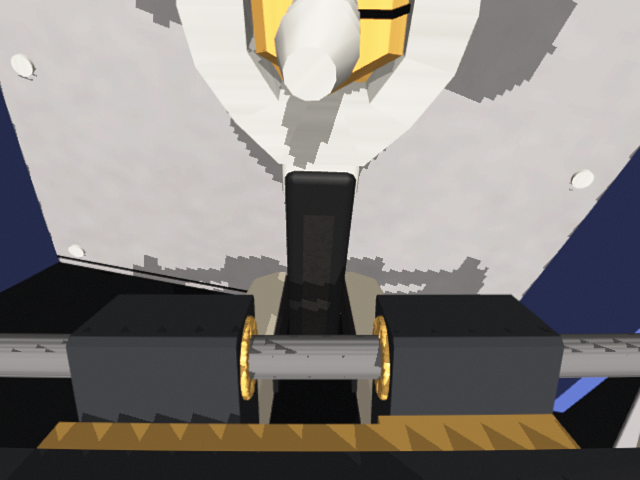

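View pics/s14c.png

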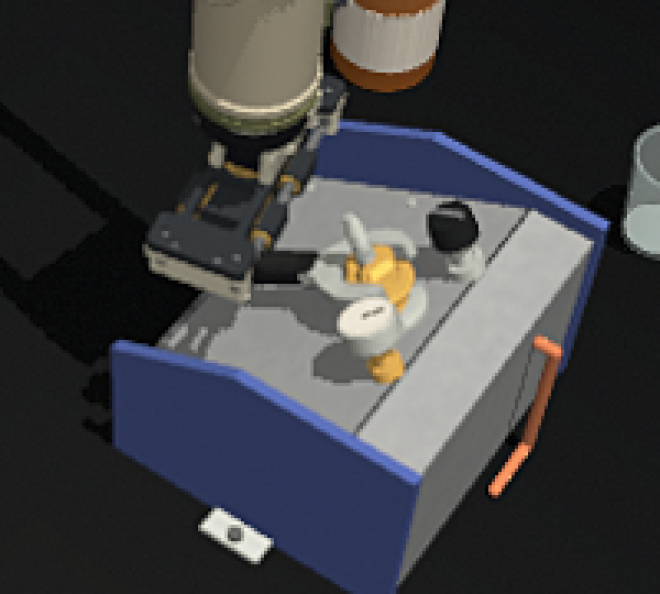

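```bash
sed -i 's/tgt(ths\[0\],h)/tgt(ths[0],h,rg=.111)/; s/tgt(th,h)/tgt(th,h,rg=.111)/' arc.py; python3 arc.py 8 -42 -5
```

```text
3.0 [-0.0097 -0.0007  0.0004] 5.6
-2.0 [-0.0097 -0.0005  0.    ] 5.61
-7.0 [-0.0097 -0.0003 -0.0003] 5.6
-12.0 [-0.0097 -0.0001 -0.0007] 5.57
-17.0 [-0.0096  0.0001 -0.0011] 5.52
-22.0 [-0.0096  0.0002 -0.0015] 5.45
-27.0 [-0.0095  0.0004 -0.0018] 5.37
-32.0 [-0.0094  0.0005 -0.0022] 5.28
-37.0 [-0.0093  0.0006 -0.0025] 5.18
-42.0 [-0.0092  0.0006 -0.0028] 5.08
end [0.5692 0.097  0.1336] -38.5
```

jog_arm(
  commands=[1,-0.0097,-0.0007,0.0004,5.8,1,-0.0097,-0.0005,0,5.8,1,-0.0097,-0.0003,-0.0003,5.8,1,-0.0097,-0.0001,-0.0007,5.8,1,-0.0096,0.0001,-0.0011,5.7,1,-0.0096,0.0002,-0.0015,5.7,1,-0.0095,0.0004,-0.0018,5.6,1,-0.0094,0.0005,-0.0022,5.5,1,-0.0093,0.0006,-0.0025,5.4,1,-0.0092,0.0006,-0.0028,5.1,1,0,0,0,0,1,0,0,0,0],
  grip_force=22,
)

```text
t: 15.88
tool_pos: [0.5667, 0.0973, 0.1354]
orientation: [-1.375, 2.824, -0.002]
force: [-1.4, -5.8, -3.4]
opening: 0.0235
```

```bash
python3 -c "
from h import *
st(); p=snap('wrist','w15'); p=snap('scene','s15'); cv2.imwrite('pics/s15c.png',cv2.resize(p['img'][120:300,270:470],None,fx=3.3,fy=3.3,interpolation=3))
path([tgt(-42,0,1,rg=.111)])"; python3 g.py w15 230 0 430 110 4 -70
```

```text
t 15.88 pos [0.5667 0.0973 0.1354] yaw -38.09 F [-1.4 -5.8 -3.4] M [-0.72 -0.04 -0.03] open 0.0235 tilt [ 0.001 -0.001 -1.   ]
shift(before turn) [-0.0015 -0.0021  0.0018] turn 0.43 -> pos [0.5692 0.097  0.1336] yaw -38.5
```

View pics/w15.png

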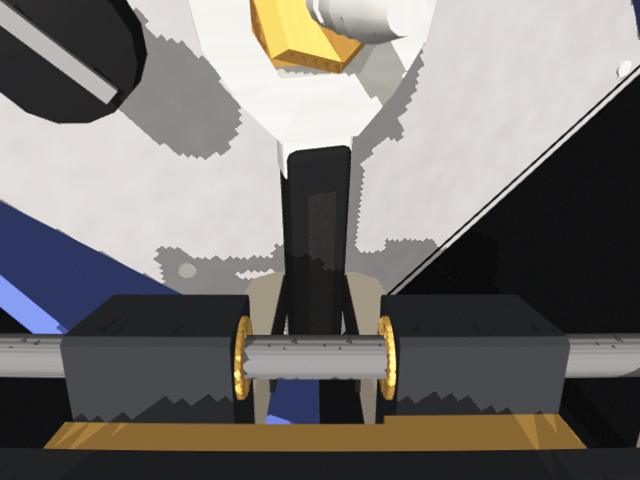

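View pics/s15c.png

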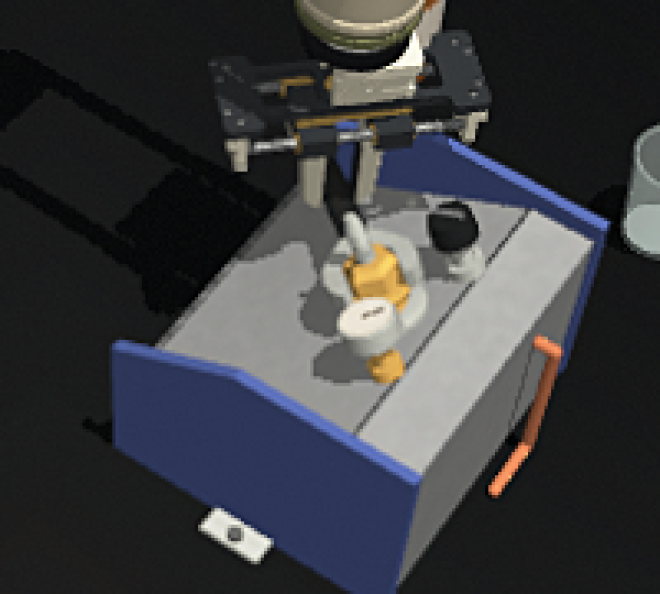

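View pics/g_w15.png

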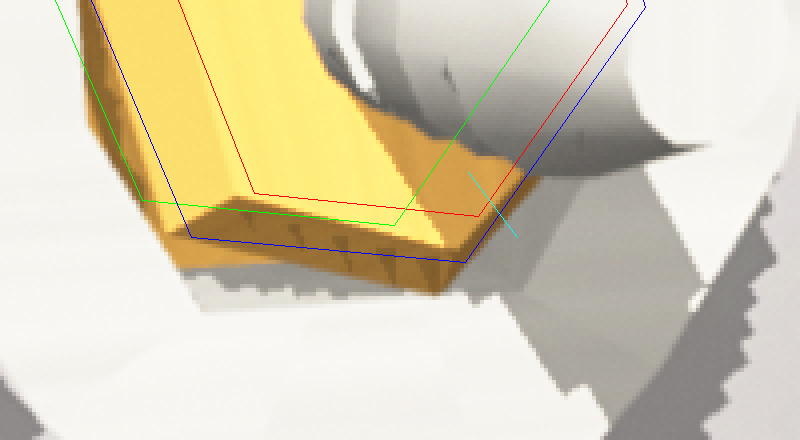

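```bash
python3 -c "
from h import *
p,y=tgt(-42,0,rg=.111)
path([tgt(-39,0,rg=.111),tgt(-39,.04,.9,rg=.111),tgt(-39,.085,0,rg=.111)],p,y)"
```

```text
shift(before turn) [ 0.0055 -0.0008  0.0017] turn -3.03 -> pos [0.5664 0.0923 0.1318] yaw -35.47
shift(before turn) [ 0.0122  0.0148 -0.0394] turn 0.0 -> pos [0.5473 0.0909 0.1712] yaw -35.47
shift(before turn) [ 0.0137  0.0209 -0.0755] turn 0.0 -> pos [0.5223 0.0918 0.2467] yaw -35.47
```

jog_arm(
  commands=[1,0.0055,-0.0008,0.0017,-3,1,0,0,0,0,1,0.003,0.0037,-0.0098,0,1,0.003,0.0037,-0.0098,0,1,0.0031,0.0037,-0.0099,0,1,0.0031,0.0037,-0.0099,0,1,0.0034,0.0052,-0.0188,0,1,0.0034,0.0052,-0.0189,0,1,0.0034,0.0052,-0.0189,0,1,0.0035,0.0053,-0.0189,0,1,0,0,0,0,1,0,0,0,0],
  grip_force=30,
)

```text
t: 16.98
tool_pos: [0.5191, 0.0934, 0.2497]
orientation: [-1.448, 2.785, 0.002]
force: [-8.7, 4.1, 2.4]
opening: 0.0213
```

```bash
python3 -c "
from h import *
st(); p=snap('wrist','w16')
path([tgt(-39,.085,0,rg=.111)])"; python3 g.py w16 240 0 390 90 4 -70 
```

```text
t 16.98 pos [0.5191 0.0934 0.2497] yaw -35.07 F [-8.7  4.1  2.4] M [0.85 1.53 0.13] open 0.0213 tilt [ 0.002  0.002 -1.   ]
shift(before turn) [-0.0009 -0.0042  0.0015] turn 0.41 -> pos [0.5223 0.0918 0.2467] yaw -35.47
```

View pics/w16.png

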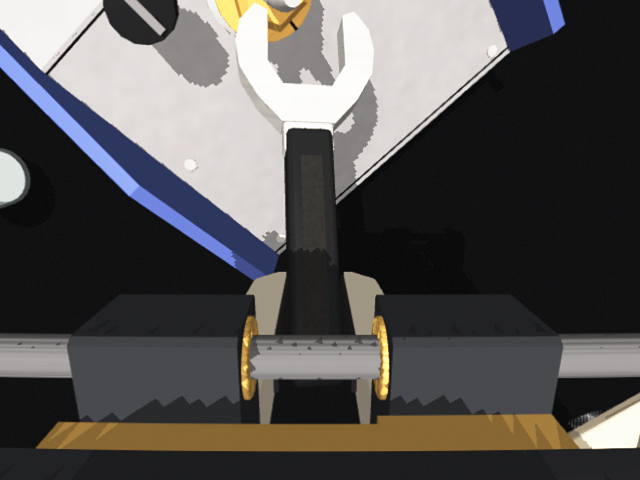

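View pics/g_w16.png

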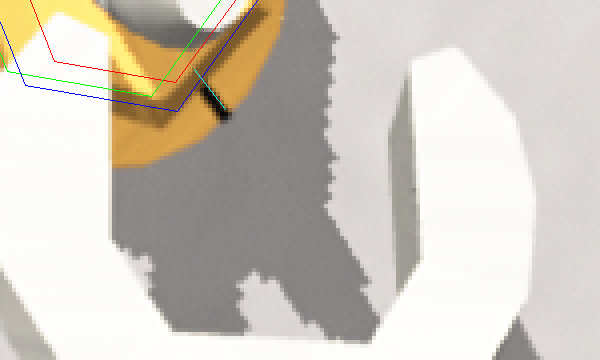

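jog_arm(
  commands=[1,0,0.02,-0.01,0,1,0,0.02,-0.02,0,1,0,0.01,-0.03,0,1,0,0,-0.03,0,1,0,0,0,0],
  grip_force=50,
)

```text
t: 17.45
tool_pos: [0.4799, 0.122, 0.3435]
orientation: [-1.446, 2.78, -0.004]
force: [1.5, -0.4, -1.4]
opening: 0.0213
```

```bash
python3 -c "
from h import *
st(); p=snap('wrist','w17'); p=snap('scene','s17'); cv2.imwrite('pics/s17c.png',cv2.resize(p['img'][60:300,220:470],None,fx=2.5,fy=2.5,interpolation=3))
plan(.43,-.365,.30,10)"; python3 g.py w17 150 0 350 90 4 -64
```

```text
t 17.45 pos [0.4799 0.122  0.3435] yaw -35.04 F [ 1.5 -0.4 -1.4] M [0.09 0.01 0.01] open 0.0213 tilt [ 0.009  0.002 -1.   ]
turn first -45.07 then shift [0.4705 0.1327 0.0379] min rows 11.8
```

View pics/w17.png

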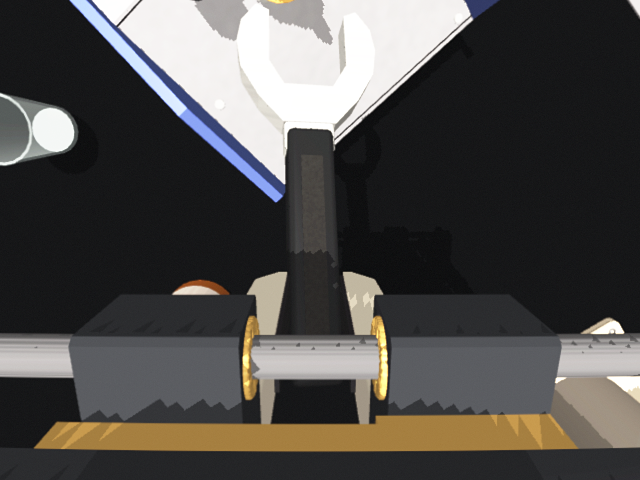

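View pics/s17c.png

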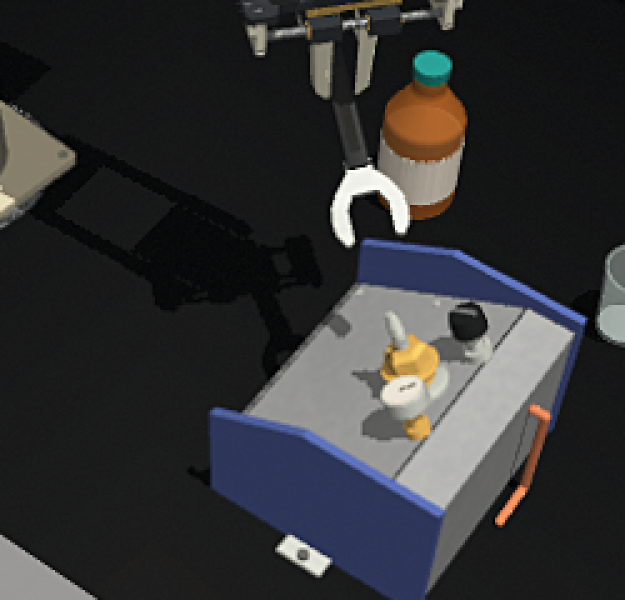

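View pics/g_w17.png

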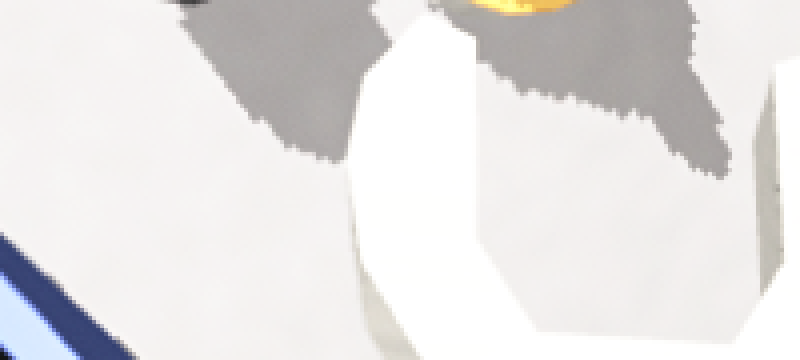

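jog_arm(
  commands=[1,0.02,0.03,0,0,1,0.02,0.03,0,-6,1,0.034,0.02,0,-6.5,1,0.038,0.01,0,-6.5,1,0.04,0.005,0,-6.5,1,0.04,0,0,-6.5,1,0.04,0,0,-6.5,1,0.041,0,0,-6.5,1,0.041,0,0,0,1,0.041,0,0,0,1,0.041,0,0,0,1,0.041,0,0,0,1,0,0,0,0],
  grip_force=50,
)

```text
t: 18.63
tool_pos: [0.3387, -0.2213, 0.3335]
orientation: [2.293, -2.144, -0.008]
force: [0.8, 0.7, -3.8]
opening: 0.0213
```

```bash
python3 -c "
from h import *
st(); 
plan(.44,-.363,.12,10)"
```

```text
t 18.63 pos [ 0.3387 -0.2213  0.3335] yaw 3.85 F [ 0.8  0.7 -3.8] M [0.02 0.2  0.02] open 0.0213 tilt [-0.006  0.001 -1.   ]
turn first -6.15 then shift [ 0.1571 -0.0751  0.2135] min rows 6.6
```

jog_arm(
  commands=[1,0.01,-0.005,0,-6.2,1,0.026,-0.012,0.02,0,1,0.026,-0.012,0.03,0,1,0.026,-0.012,0.03,0,1,0.026,-0.012,0.03,0,1,0.022,-0.011,0.03,0,1,0.021,-0.011,0.03,0,1,0,0,0.03,0,1,0,0,0.012,0,1,0,0,0,0],
)

```text
t: 19.47
tool_pos: [0.4379, -0.3538, 0.1189]
orientation: [-2.413, 2.01, 0.019]
force: [-0.2, 0.8, -3.0]
opening: 0.021
```

```bash
python3 -c "
from h import *
st(); p=snap('wrist','w18'); p=snap('scene','s18'); cv2.imwrite('pics/s18c.png',cv2.resize(p['img'][180:380,80:330],None,fx=3,fy=3,interpolation=3))
plan(.44,-.363,.12,10)"
```

```text
t 19.47 pos [ 0.4379 -0.3538  0.1189] yaw 10.41 F [-0.2  0.8 -3. ] M [-0.03  0.24  0.11] open 0.021 tilt [-0.009  0.008 -1.   ]
turn first 0.44 then shift [0.0064 0.002  0.0054] min rows 0.2
```

View pics/s18c.png

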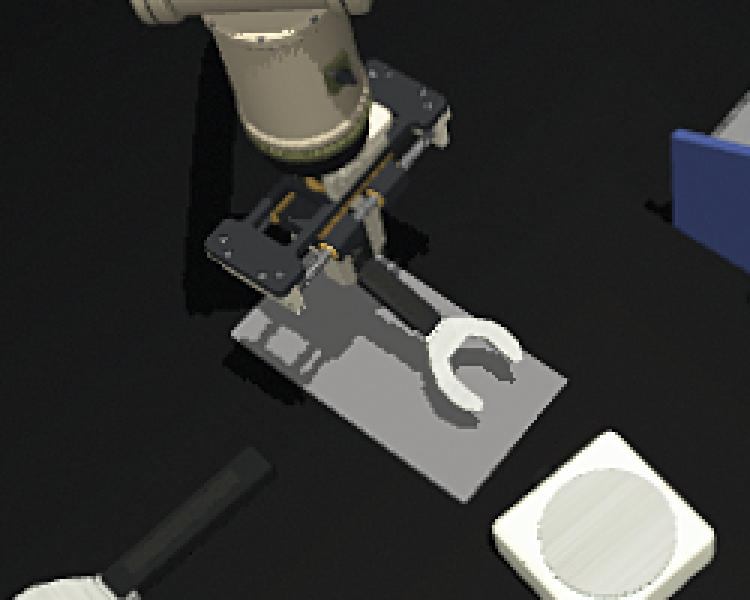

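View pics/w18.png

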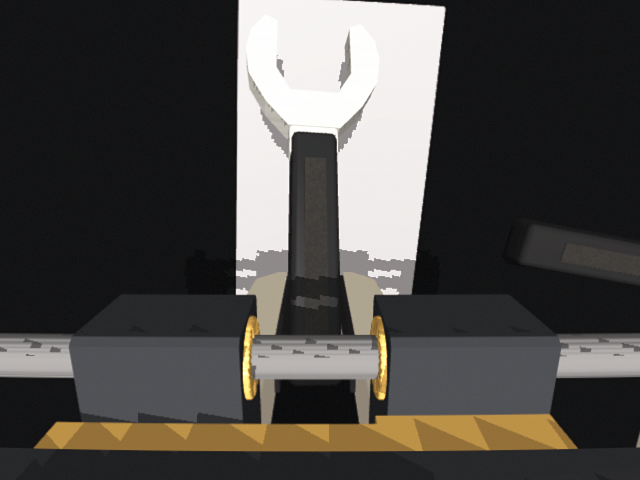

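jog_arm(
  commands=[1,0.003,0.002,0.012,0,1,0.003,0.002,0.013,0,1,0,0.003,0.013,0,1,0,0.003,0.013,0,1,0,0.003,0.013,0,1,0,0.003,0.013,0,1,0,0.003,0.013,0,1,0,0.002,0.012,0,1,0,0,0.008,0,1,0,0,0,0],
  grip_force=12,
)

```text
t: 20.4
tool_pos: [0.4216, -0.3664, 0.0142]
orientation: [-2.414, 2.01, 0.002]
force: [-0.9, 0.5, -0.9]
opening: 0.0219
```

```bash
python3 -c "
from h import *
st(); p=snap('wrist','w19'); p=snap('scene','s19'); cv2.imwrite('pics/s19c.png',cv2.resize(p['img'][180:380,80:330],None,fx=3,fy=3,interpolation=3))"
```

```text
t 20.4 pos [ 0.4216 -0.3664  0.0142] yaw 10.43 F [-0.9  0.5 -0.9] M [0.05 0.19 0.04] open 0.0219 tilt [-0.001  0.001 -1.   ]
```

View pics/s19c.png

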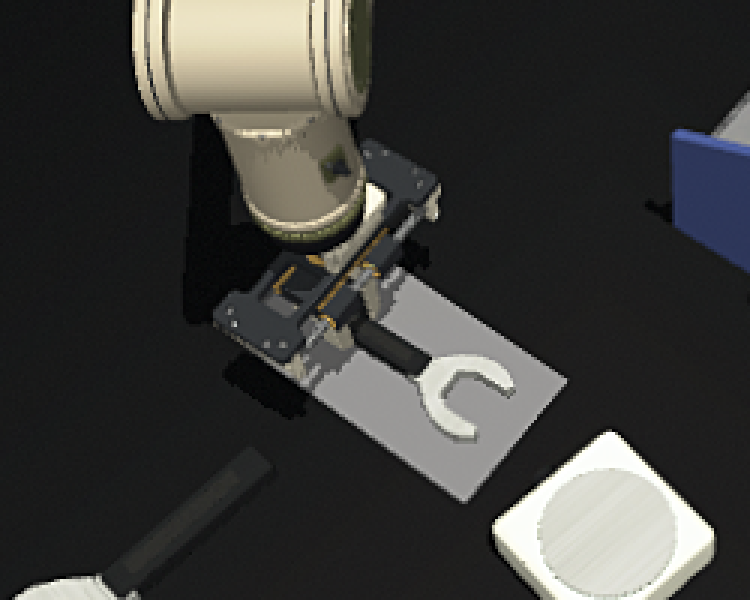

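View pics/w19.png

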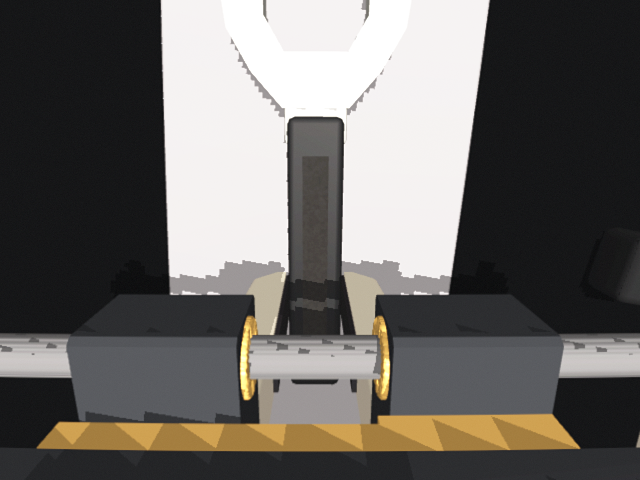

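jog_arm(
  commands=[-0.3,0,0,0,0,-0.3,0,0,0,0,-0.3,0,-0.01,0.004,0,-0.3,0,-0.011,0.003,0,-0.3,0,0,0,0],
  grip_force=60,
)

```text
t: 20.92
tool_pos: [0.4446, -0.3625, 0.0085]
orientation: [-2.415, 2.009, -0.001]
force: [1.0, -1.0, -0.6]
opening: 0.0504
```

```bash
python3 -c "
from h import *
st(); p=snap('wrist','w20')"
```

```text
t 20.92 pos [ 0.4446 -0.3625  0.0085] yaw 10.48 F [ 1.  -1.  -0.6] M [-0.   -0.06 -0.03] open 0.0504 tilt [ 0.001  0.    -1.   ]
```

View pics/w20.png

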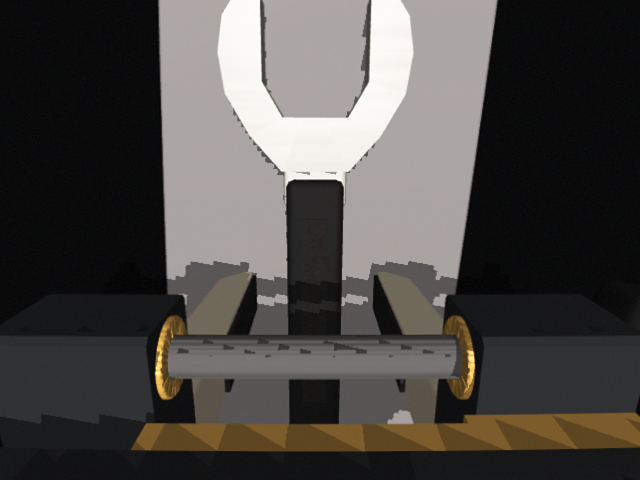

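```bash
python3 f.py w20 317 118 316 180 | tail -2
```

```text
0.012 [317. 118.] fwd 0.0734 left -0.0013
0.012 [316. 180.] fwd 0.0509 left -0.0009
```

jog_arm(
  commands=[1,0,0,0.001,0,1,0,0,0,0,1,0,0,0,0,1,0,0,0,0,1,0,0,0,0,1,0,0,0,0],
  grip_force=60,
)

```text
t: 21.47
tool_pos: [0.4425, -0.3632, 0.0079]
orientation: [2.414, -2.01, 0.0]
force: [0.5, -0.4, 0.1]
opening: 0.0238
```

```bash
python3 -c "
from h import *
st(); p,y,_,_=pose()
path([(p+[0,0,.29],y),tg(34,.11,0,rg=.0955)])"
```

```text
t 21.47 pos [ 0.4425 -0.3632  0.0079] yaw 10.43 F [ 0.5 -0.4  0.1] M [ 0.01  0.03 -0.02] open 0.0238 tilt [ 0. -0. -1.]
shift(before turn) [ 0.    0.   -0.29] turn 0.0 -> pos [ 0.4425 -0.3632  0.2979] yaw 10.43
shift(before turn) [-0.3013 -0.1471  0.0289] turn -33.5 -> pos [ 0.5326 -0.0402  0.269 ] yaw 43.93
```

jog_arm(
  commands=[1,0,0,0,0,1,0,0,-0.02,0,1,0,0,-0.04,0,1,0,0,-0.04,0,1,0,0,-0.04,0,1,-0.02,-0.01,-0.035,0,1,-0.028,-0.013,-0.025,0,1,-0.03,-0.015,-0.02,0,1,-0.03,-0.015,-0.02,0,1,-0.03,-0.015,-0.02,0,1,-0.035,-0.017,0,0,1,-0.035,-0.017,0,0,1,-0.035,-0.017,0,0,1,-0.03,-0.014,0,0,1,-0.028,-0.014,0,0,1,0,0,0,0,1,0,0,0,0],
)

```text
t: 22.88
tool_pos: [0.5323, -0.0388, 0.2671]
orientation: [2.417, -2.006, -0.002]
force: [-0.5, -1.0, -3.7]
opening: 0.0213
```

```bash
python3 -c "
from h import *
st(); p=snap('wrist','w21'); path([tg(34,.11,0,rg=.0955)])
k=proj(p,SEAT); print(k)"
```

```text
t 22.88 pos [ 0.5323 -0.0388  0.2671] yaw 10.63 F [-0.5 -1.  -3.7] M [-0.05  0.15 -0.07] open 0.0213 tilt [-0.001  0.    -1.   ]
shift(before turn) [ 0.0002 -0.0004 -0.0018] turn -33.39 -> pos [ 0.5326 -0.0402  0.269 ] yaw 43.93
[231.7363131   21.66581534]
```

View pics/w21.png

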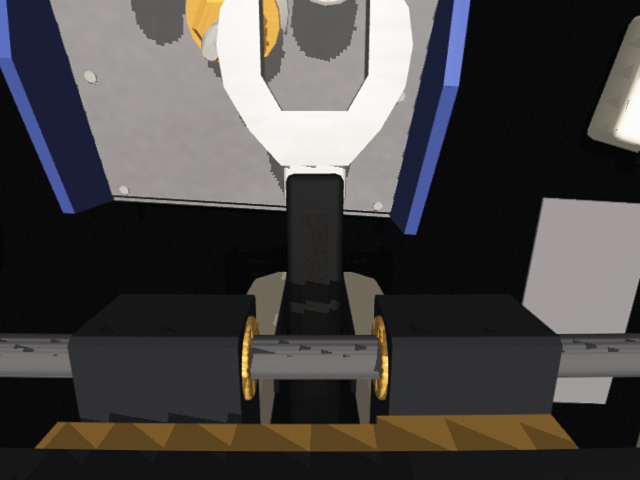

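jog_arm(
  commands=[1,0,0,0,-6.7,1,0,0,0,-6.7,1,0,0,0,-6.7,1,0,0,0,-6.7,1,0,0,0,-6.6,1,0,0,0,0,1,0,0,0,0],
)

```text
t: 23.52
tool_pos: [0.5322, -0.0417, 0.2676]
orientation: [2.886, -1.239, -0.001]
force: [0.2, -0.9, -2.5]
opening: 0.0213
```

```bash
python3 -c "
from h import *
st(); p=snap('wrist','w22'); path([tg(34,.11,0,rg=.0955)])
k=proj(p,SEAT); print(k)"; python3 g.py w22 250 0 380 120 6 -64
```

```text
t 23.52 pos [ 0.5322 -0.0417  0.2676] yaw 43.53 F [ 0.2 -0.9 -2.5] M [-0.1   0.05 -0.04] open 0.0213 tilt [-0.001 -0.    -1.   ]
shift(before turn) [-0.0007 -0.0011 -0.0014] turn -0.41 -> pos [ 0.5326 -0.0402  0.269 ] yaw 43.93
[363.1256847    7.97250639]
```

View pics/g_w22.png

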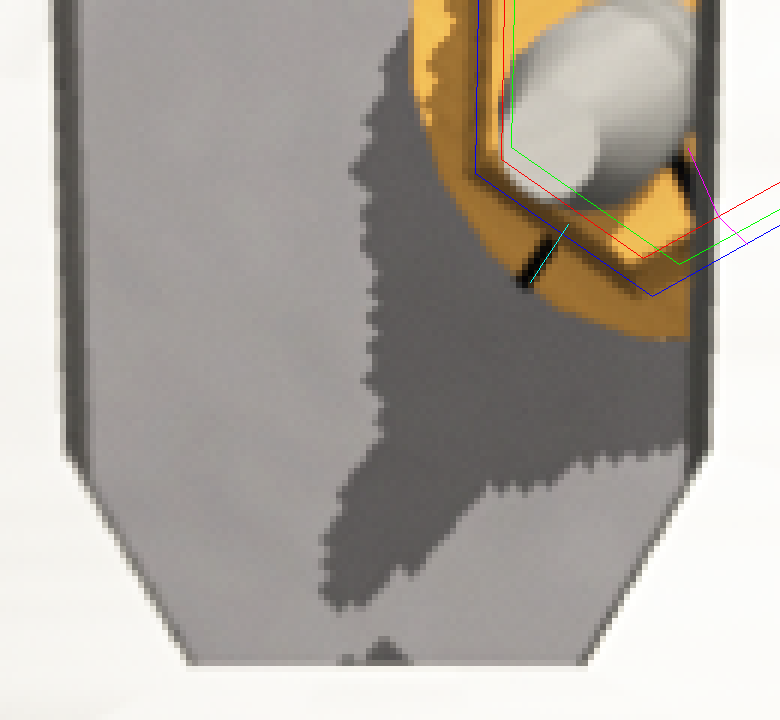

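```bash
python3 -c "
from h import *
k=dict(rg=.0955)
path([tg(33,.018,0,**k),tg(33,.012,.33,**k),tg(33,.006,.67,**k),tg(33,0,1,**k)])"
```

```text
shift(before turn) [ 0.0225 -0.0346  0.0806] turn 0.63 -> pos [ 0.5729 -0.034   0.187 ] yaw 42.89
shift(before turn) [ 0.0016 -0.003   0.0176] turn 0.0 -> pos [ 0.5762 -0.0331  0.1694] yaw 42.89
shift(before turn) [ 0.0016 -0.0047  0.0178] turn 0.0 -> pos [ 0.5807 -0.0311  0.1516] yaw 42.89
shift(before turn) [ 0.0016 -0.0061  0.017 ] turn 0.0 -> pos [ 0.5863 -0.0281  0.1346] yaw 42.89
```

jog_arm(
  commands=[1,0.0045,-0.0069,0.016,0.6,1,0.0045,-0.0069,0.016,0,1,0.0045,-0.0069,0.016,0,1,0.0045,-0.0069,0.016,0,1,0.0045,-0.007,0.016,0,1,0,0,0,0,1,0,0,0,0],
  grip_force=50,
)

```text
t: 24.15
tool_pos: [0.5731, -0.0339, 0.1865]
orientation: [2.88, -1.252, -0.001]
force: [1.2, -2.8, -3.3]
opening: 0.0218
```

```bash
python3 -c "
from h import *
st(); p=snap('wrist','w23'); p=snap('scene','s23'); cv2.imwrite('pics/s23c.png',cv2.resize(p['img'][120:300,270:470],None,fx=3.3,fy=3.3,interpolation=3))
k=dict(rg=.0955)
path([tg(33,.018,0,**k),tg(33,.012,.33,**k),tg(33,.006,.67,**k),tg(33,0,1,**k)])"
```

```text
t 24.15 pos [ 0.5731 -0.0339  0.1865] yaw 43.0 F [ 1.2 -2.8 -3.3] M [-0.5  -0.21 -0.33] open 0.0218 tilt [-0.001 -0.001 -1.   ]
shift(before turn) [-0.      0.0004  0.0009] turn 0.19 -> pos [ 0.5729 -0.034   0.187 ] yaw 42.89
shift(before turn) [ 0.0016 -0.003   0.0176] turn 0.0 -> pos [ 0.5762 -0.0331  0.1694] yaw 42.89
shift(before turn) [ 0.0016 -0.0047  0.0178] turn 0.0 -> pos [ 0.5807 -0.0311  0.1516] yaw 42.89
shift(before turn) [ 0.0016 -0.0061  0.017 ] turn 0.0 -> pos [ 0.5863 -0.0281  0.1346] yaw 42.89
```

View pics/w23.png

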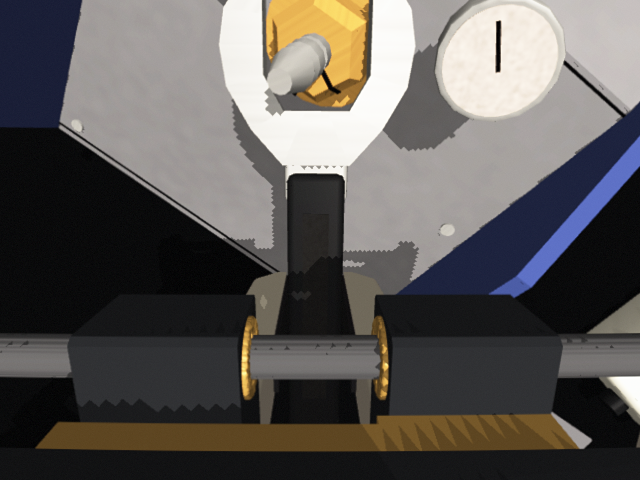

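View pics/s23c.png

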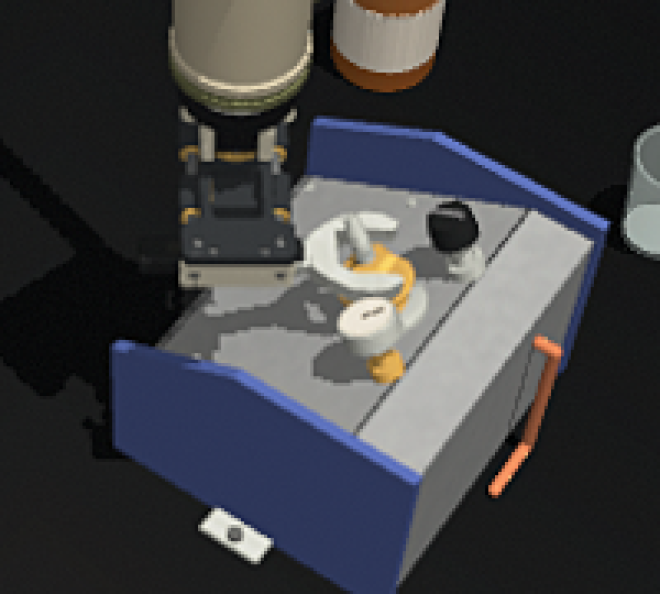

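jog_arm(
  commands=[1,0.0015,-0.0015,0.0088,0,1,0.0015,-0.0015,0.0088,0,1,0.001,-0.0023,0.0089,0,1,0.0008,-0.0024,0.0089,0,1,0.0008,-0.003,0.0085,0,1,0.0008,-0.0031,0.0095,0,1,0,0,0,0,1,0,0,0,0],
  grip_force=18,
)

```text
t: 24.92
tool_pos: [0.587, -0.0277, 0.1331]
orientation: [2.884, -1.246, -0.003]
force: [-2.5, 0.4, -3.2]
opening: 0.0217
```

```bash
python3 -c "
from h import *
st(); p=snap('wrist','w24'); p=snap('scene','s24'); cv2.imwrite('pics/s24c.png',cv2.resize(p['img'][120:300,270:470],None,fx=3.3,fy=3.3,interpolation=3))
k=dict(rg=.0955)
path([tg(33,0,1,**k)])"; sed -i 's/rg=.111/rg=.0955/g' arc.py; python3 arc.py 33 -42 -5
```

```text
t 24.92 pos [ 0.587  -0.0277  0.1331] yaw 43.27 F [-2.5  0.4 -3.2] M [-0.08  0.45  0.16] open 0.0217 tilt [-0.002  0.    -1.   ]
shift(before turn) [-0.0005  0.0007 -0.0006] turn 0.37 -> pos [ 0.5863 -0.0281  0.1346] yaw 42.89
28.0 [-0.008  -0.0012  0.0019] 5.26
23.0 [-0.0081 -0.0011  0.0016] 5.35
18.0 [-0.0082 -0.001   0.0013] 5.44
13.0 [-0.0082 -0.0009  0.001 ] 5.51
8.0 [-0.0083 -0.0007  0.0007] 5.56
3.0 [-0.0083 -0.0006  0.0004] 5.6
-2.0 [-0.0083 -0.0004  0.    ] 5.61
-7.0 [-0.0083 -0.0003 -0.0003] 5.6
-12.0 [-0.0083 -0.0001 -0.0006] 5.57
-17.0 [-0.0083  0.0001 -0.0009] 5.52
-22.0 [-0.0082  0.0002 -0.0013] 5.45
-27.0 [-0.0082  0.0003 -0.0016] 5.37
-32.0 [-0.0081  0.0004 -0.0019] 5.28
-37.0 [-0.008   0.0005 -0.0021] 5.18
-42.0 [-0.008   0.0005 -0.0024] 5.08
end [0.5806 0.088  0.1388] -38.5
```

View pics/w24.png

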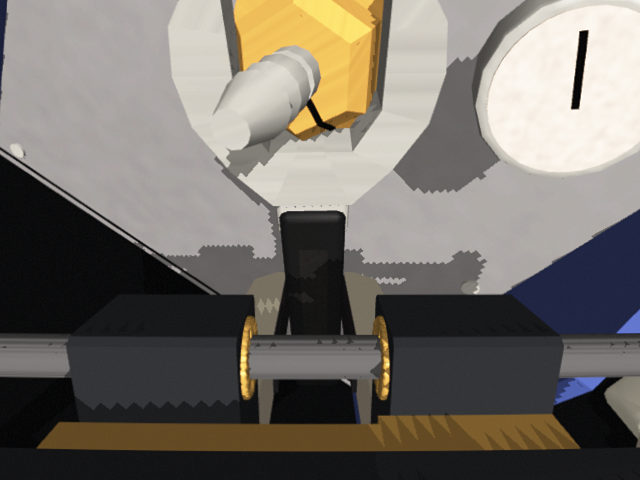

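View pics/s24c.png

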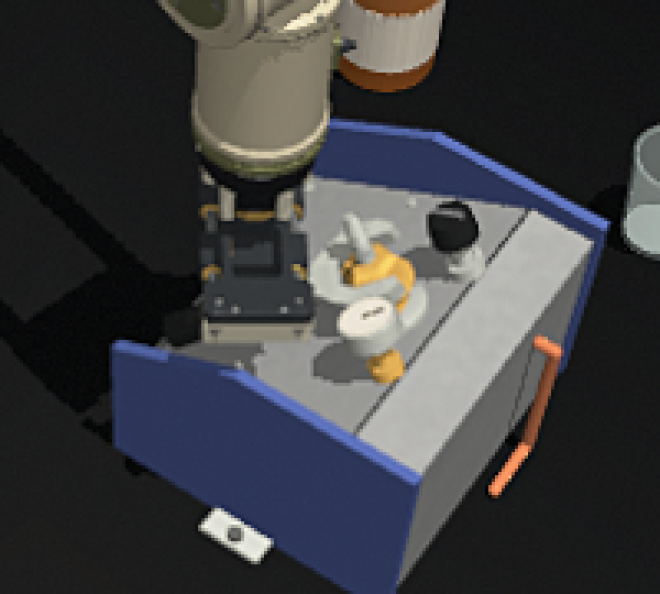

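jog_arm(
  commands=[1,-0.008,-0.0012,0.0019,5.3,1,-0.0081,-0.0011,0.0016,5.4,1,-0.0082,-0.001,0.0013,5.5,1,-0.0082,-0.0009,0.001,5.5,1,-0.0083,-0.0007,0.0007,5.6,1,-0.0083,-0.0006,0.0004,5.6,1,-0.0083,-0.0004,0,5.6,1,-0.0083,-0.0003,-0.0003,5.6,1,-0.0083,-0.0001,-0.0006,5.6,1,-0.0083,0.0001,-0.0009,5.5,1,-0.0082,0.0002,-0.0013,5.5,1,-0.0082,0.0003,-0.0016,5.4,1,-0.0081,0.0004,-0.0019,5.3,1,0,0,0,0],
  grip_force=25,
)

```text
t: 26.18
tool_pos: [0.5739, 0.0725, 0.1339]
orientation: [1.604, -2.698, 0.002]
force: [-5.1, -8.2, -5.9]
opening: 0.0252
```

```bash
python3 -c "
from h import *
st(); p=snap('wrist','w25')
k=dict(rg=.0955)
path([tg(-32,0,1,**k)])"; python3 g.py w25 230 0 430 140 4 -15
```

```text
t 26.18 pos [0.5739 0.0725 0.1339] yaw -28.54 F [-5.1 -8.2 -5.9] M [-0.91  0.49 -0.05] open 0.0252 tilt [-0.001 -0.002 -1.   ]
shift(before turn) [-0.001   0.0011 -0.0004] turn -0.04 -> pos [0.5734 0.0737 0.1342] yaw -28.24
```

View pics/w25.png

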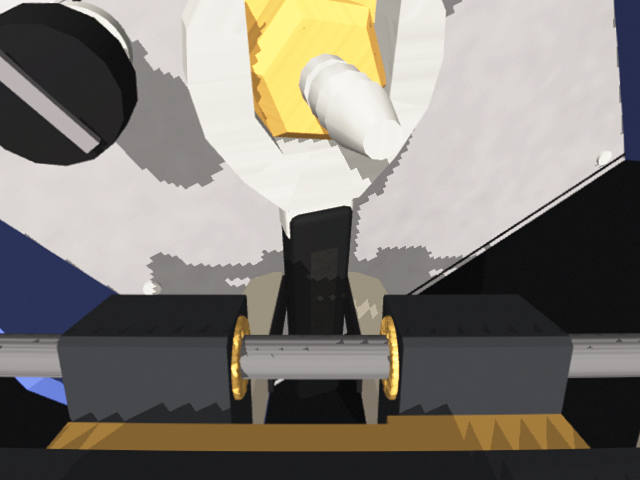

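View pics/g_w25.png

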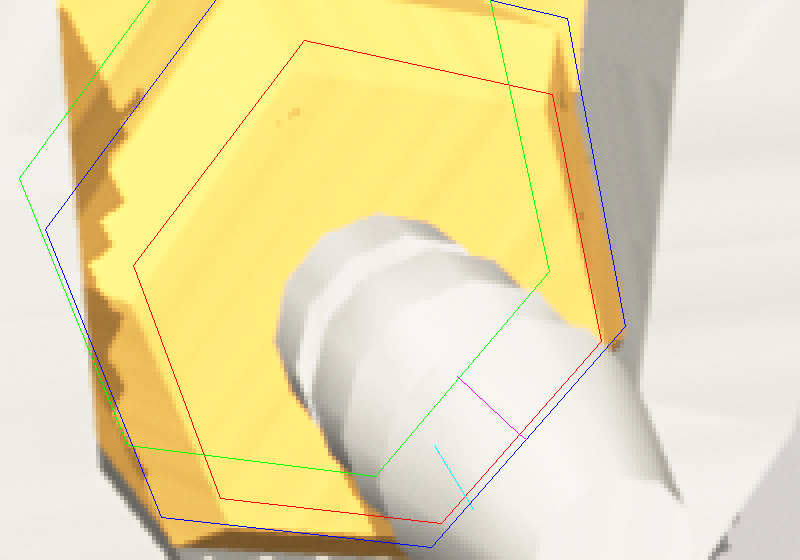

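jog_arm(
  commands=[1,-0.008,0.0005,-0.0021,5.2,1,-0.008,0.0005,-0.0024,5.1,1,0,0,0,0],
  grip_force=25,
)

```text
t: 26.48
tool_pos: [0.5808, 0.0867, 0.1381]
orientation: [1.355, -2.831, 0.001]
force: [-5.6, -8.3, -6.5]
opening: 0.0255
```

```bash
python3 -c "
from h import *
st(); p=snap('wrist','w26')
k=dict(rg=.0955)
path([tg(-42,0,1,**k)])"; python3 g.py w26 230 0 430 140 4 -5
```

```text
t 26.48 pos [0.5808 0.0867 0.1381] yaw -38.84 F [-5.6 -8.3 -6.5] M [-0.8   0.71 -0.15] open 0.0255 tilt [-0.003 -0.002 -1.   ]
shift(before turn) [-0.001   0.0009 -0.0008] turn -0.09 -> pos [0.5806 0.088  0.1388] yaw -38.5
```

View pics/g_w26.png

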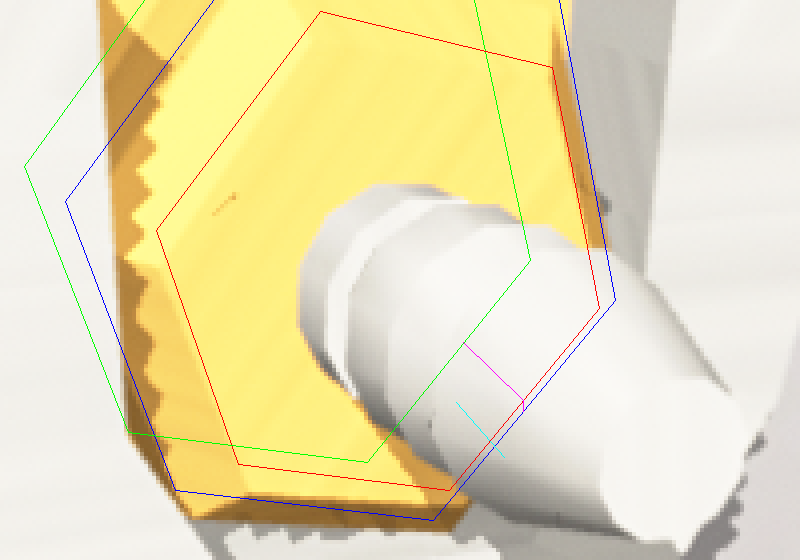

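```bash
python3 -c "
from h import *
k=dict(rg=.0955)
p,y=tg(-42,0,1,**k)
path([tg(-39,0,1,**k),tg(-36,0,1,**k),tg(-36,.12,1,**k)],p,y)"
```

```text
shift(before turn) [ 0.0047 -0.0007  0.0015] turn -3.03 -> pos [0.5782 0.0838 0.1373] yaw -35.47
shift(before turn) [ 0.0048 -0.0007  0.0014] turn -3.07 -> pos [0.576  0.0796 0.1359] yaw -32.39
shift(before turn) [ 0.0344  0.0422 -0.1069] turn 0.0 -> pos [0.5219 0.0731 0.2428] yaw -32.39
```

jog_arm(
  commands=[1,0.0047,-0.0007,0.0014,-3,1,0.0048,-0.0007,0.0013,-3.1,1,0,0,0,0],
  grip_force=15,
)

```text
t: 26.78
tool_pos: [0.5761, 0.0794, 0.1358]
orientation: [1.519, -2.749, -0.002]
force: [-5.7, -0.2, -4.1]
opening: 0.026
```

```bash
python3 -c "
from h import *
st(); p=snap('wrist','w27')"; python3 g.py w27 230 0 430 140 4 -8
```

```text
t 26.78 pos [0.5761 0.0794 0.1358] yaw -32.17 F [-5.7 -0.2 -4.1] M [-0.05  0.97 -0.03] open 0.026 tilt [-0.002  0.001 -1.   ]
```

View pics/g_w27.png

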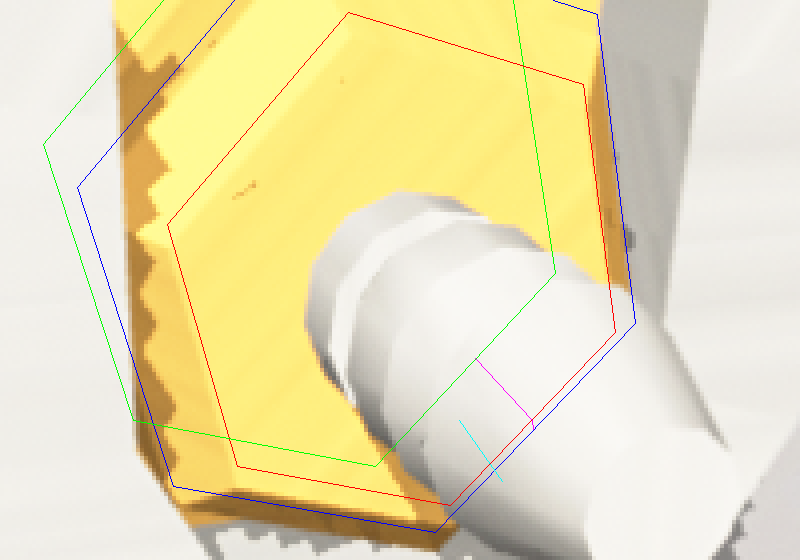

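jog_arm(
  commands=[1,0,0.0025,0,0,1,0,0,0,0],
  grip_force=60,
)

```text
t: 27.0
tool_pos: [0.5756, 0.0798, 0.1367]
orientation: [-1.513, 2.752, -0.004]
force: [-1.3, -5.2, -3.8]
opening: 0.0247
```

jog_arm(
  commands=[1,0.0026,0.0032,-0.008,0,1,0.0026,0.0032,-0.008,0,1,0.0026,0.0032,-0.008,0,1,0.0026,0.0032,-0.008,0,1,0,0,0,0],
  grip_force=60,
)

```text
t: 27.42
tool_pos: [0.5618, 0.0781, 0.1716]
orientation: [-1.51, 2.746, -0.007]
force: [7.1, -2.6, -5.9]
opening: 0.0238
```

```bash
python3 -c "
from h import *
st(); p=snap('wrist','w28')"; python3 g.py w28 230 0 430 140 4 -10
```

```text
t 27.42 pos [0.5618 0.0781 0.1716] yaw -32.39 F [ 7.1 -2.6 -5.9] M [-0.28 -1.13  0.27] open 0.0238 tilt [ 0.009 -0.    -1.   ]
```

View pics/w28.png

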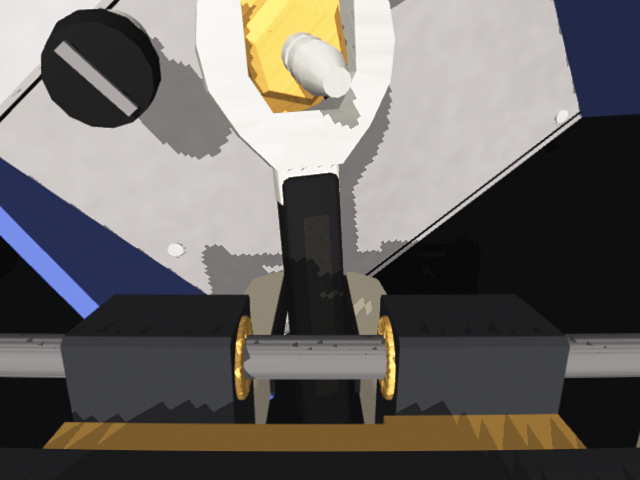

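View pics/g_w28.png

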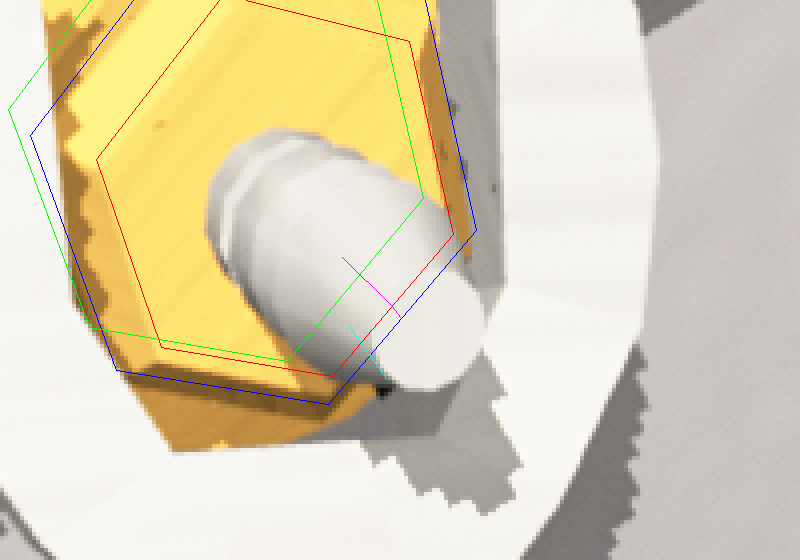

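jog_arm(
  commands=[1,0,0.008,-0.002,0,1,0,0.01,-0.003,0,1,0,0.012,-0.005,0,1,0,0.015,-0.005,0,1,0,0.015,-0.01,0,1,0,0,0,0],
  grip_force=40,
)

```text
t: 27.97
tool_pos: [0.508, 0.1125, 0.1958]
orientation: [-1.514, 2.748, -0.001]
force: [-0.2, 0.0, -2.8]
opening: 0.0241
```

```bash
python3 -c "
from h import *
st(); p=snap('wrist','w29'); p=snap('scene','s29'); cv2.imwrite('pics/s29c.png',cv2.resize(p['img'][100:300,220:470],None,fx=3,fy=3,interpolation=3))"; python3 g.py w29 230 0 430 140 4 -10
```

```text
t 27.97 pos [0.508  0.1125 0.1958] yaw -32.3 F [-0.2  0.  -2.8] M [0.15 0.06 0.04] open 0.0241 tilt [ 0.004  0.002 -1.   ]
```

View pics/w29.png

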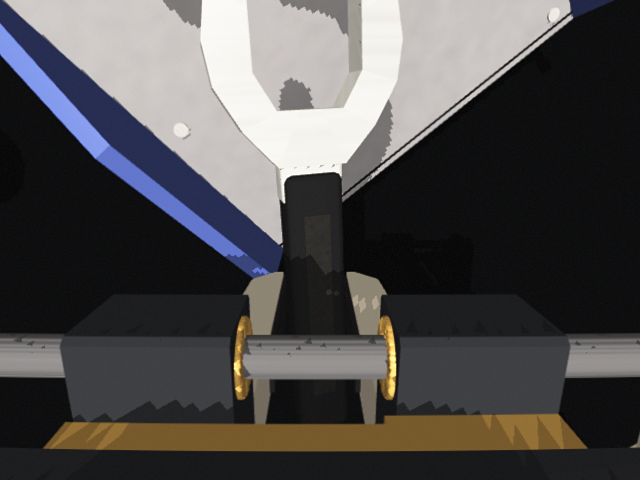

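View pics/s29c.png

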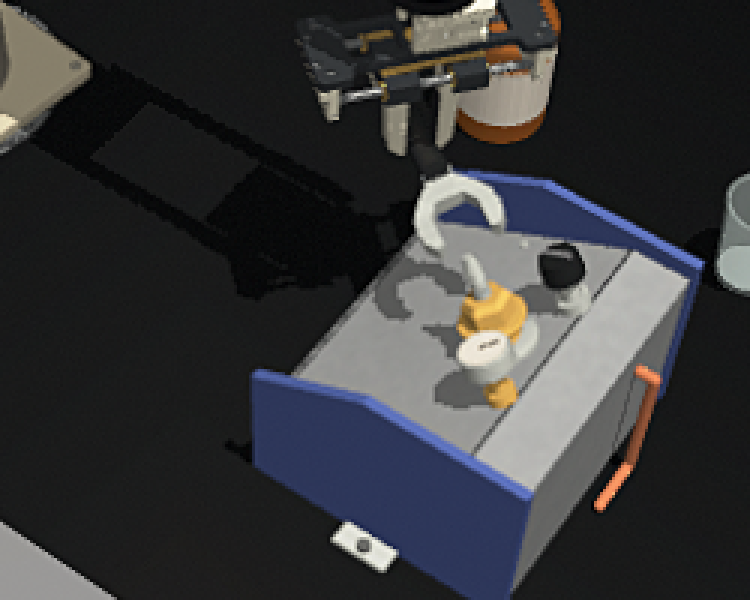

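jog_arm(
  commands=[1,0,0.01,-0.03,0,1,0,0.01,-0.035,0,1,0,0,-0.035,-6.1,1,0.02,0.02,0,-6.2,1,0.03,0.02,0,-6.2,1,0.035,0.015,0,-6.2,1,0.038,0.01,0,-6.2,1,0.04,0,0,-6.2,1,0.04,0,0,-6.2,1,0.04,0,0,0,1,0.04,0,0,0,1,0.04,0,0,0,1,0,0,0,0],
  grip_force=50,
)

```text
t: 29.15
tool_pos: [0.4187, -0.1688, 0.2922]
orientation: [2.381, -2.046, 0.003]
force: [-0.4, 0.8, -3.7]
opening: 0.023
```

```bash
python3 -c "
from h import *
st(); plan(.44,-.363,.03,11)"
```

```text
t 29.15 pos [ 0.4187 -0.1688  0.2922] yaw 8.65 F [-0.4  0.8 -3.7] M [0.02 0.08 0.04] open 0.023 tilt [-0.    -0.003 -1.   ]
turn first -2.35 then shift [0.1947 0.0162 0.2622] min rows 7.9
```

jog_arm(
  commands=[1,0.03,0.003,0.005,-2.3,1,0.036,0.003,0.015,0,1,0.034,0.003,0.02,0,1,0.034,0.003,0.02,0,1,0.032,0.002,0.025,0,1,0.028,0.002,0.03,0,1,0,0,0.04,0,1,0,0,0.04,0,1,0,0,0.04,0,1,0,0,0.02,0,1,0,0,0,0],
  grip_force=50,
)

```text
t: 30.07
tool_pos: [0.4358, -0.3524, 0.0309]
orientation: [-2.428, 1.992, 0.017]
force: [-0.4, 0.9, -3.4]
opening: 0.0226
```

```bash
python3 -c "
from h import *
st(); plan(.44,-.363,.01,11); snap('wrist','w30')"
```

```text
t 30.07 pos [ 0.4358 -0.3524  0.0309] yaw 11.27 F [-0.4  0.9 -3.4] M [0.04 0.18 0.01] open 0.0226 tilt [-0.008  0.008 -1.   ]
turn first 0.27 then shift [ 0.0112 -0.0021  0.0209] min rows 0.6
```

View pics/w30.png

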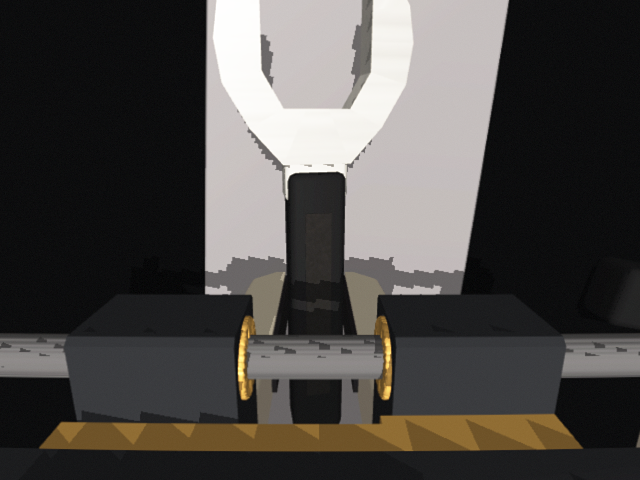

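jog_arm(
  commands=[1,0.008,-0.002,0.008,0,1,0.003,0,0.008,0,1,0,0,0.005,0,1,0,0,0,0,0.3,0,0,0,0,0.3,0,0,0,0,0.3,0,0,0,0],
  grip_force=8,
)

```text
t: 30.7
tool_pos: [0.4445, -0.3662, 0.0181]
orientation: [2.43, -1.992, 0.003]
force: [-0.1, 0.2, 1.1]
opening: 0.032
```

```bash
python3 -c "
from h import *
st(); snap('wrist','w31')"; python3 f.py w31 317 118 316 180 | tail -2
```

```text
t 30.7 pos [ 0.4445 -0.3662  0.0181] yaw 11.31 F [-0.1  0.2  1.1] M [ 0.05  0.02 -0.06] open 0.032 tilt [ 0.001 -0.001 -1.   ]
0.012 [317. 118.] fwd 0.0727 left -0.0012
0.012 [316. 180.] fwd 0.0501 left -0.0008
```

View pics/w31.png

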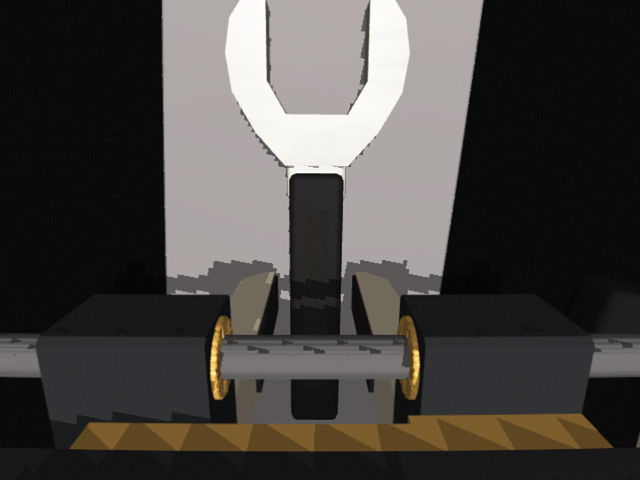

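jog_arm(
  commands=[0.3,0,0,0.011,0,0.3,0,0,0,0,1,0,0,0,0,1,0,0,0,0,1,0,0,0,0,1,0,0,0,0,1,0,0,0,0],
  grip_force=60,
)

```text
t: 31.33
tool_pos: [0.4438, -0.3656, 0.0058]
orientation: [-2.429, 1.992, 0.001]
force: [-0.7, -0.7, -1.2]
opening: 0.0214
```

```bash
python3 -c "
from h import *
st(); snap('wrist','w32')"
```

```text
t 31.33 pos [ 0.4438 -0.3656  0.0058] yaw 11.31 F [-0.7 -0.7 -1.2] M [-0.01  0.06  0.03] open 0.0214 tilt [-0.  0. -1.]
```

View pics/w32.png

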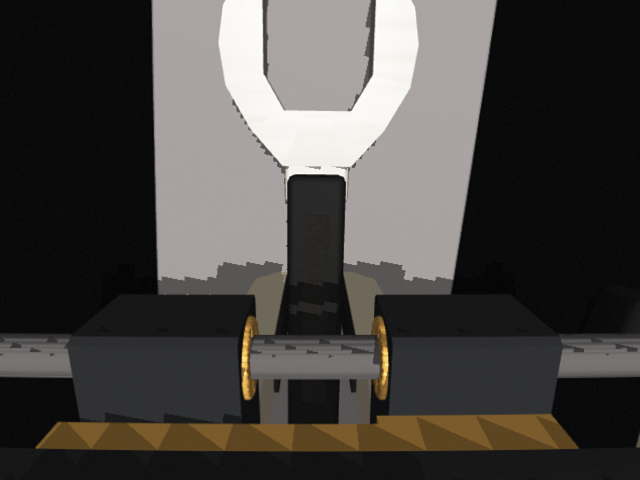

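```bash
python3 f.py w32 318 111 316 175 | tail -2; python3 -c "
from h import *
p,y,_,_=pose()
path([(p+[0,0,.27],y),tg(37,.11,0,rg=.0975,dz=.007)])"
```

```text
0.012 [318. 111.] fwd 0.0751 left -0.0015
0.012 [316. 175.] fwd 0.0519 left -0.0008
shift(before turn) [ 0.    0.   -0.27] turn 0.0 -> pos [ 0.4438 -0.3656  0.2757] yaw 11.31
shift(before turn) [-0.2963 -0.1522  0.0087] turn -35.71 -> pos [ 0.5349 -0.0452  0.267 ] yaw 47.02
```

jog_arm(
  commands=[1,0,0,-0.02,0,1,0,0,-0.04,0,1,0,0,-0.04,0,1,0,0,-0.04,0,1,-0.02,-0.01,-0.035,0,1,-0.028,-0.013,-0.025,0,1,-0.03,-0.015,-0.02,0,1,-0.03,-0.015,-0.02,0,1,-0.03,-0.016,-0.02,0,1,-0.035,-0.018,0,0,1,-0.035,-0.018,0,0,1,-0.035,-0.018,0,0,1,-0.028,-0.015,0,0,1,-0.026,-0.014,0,-6,1,0,0,0,-6,1,0,0,0,-6,1,0,0,0,-6,1,0,0,0,-6,1,0,0,0,-5.7,1,0,0,0,0],
)

```text
t: 33.05
tool_pos: [0.5344, -0.0446, 0.2655]
orientation: [2.926, -1.144, -0.002]
force: [0.0, 0.4, -3.9]
opening: 0.0213
```

```bash
python3 -c "
from h import *
st(); p=snap('wrist','w33'); path([tg(37,.11,0,rg=.0975,dz=.007)])"; python3 g.py w33 250 0 380 120 6 -10
```

```text
t 33.05 pos [ 0.5344 -0.0446  0.2655] yaw 47.29 F [ 0.   0.4 -3.9] M [-0.13  0.03 -0.04] open 0.0213 tilt [-0.001  0.    -1.   ]
shift(before turn) [ 0.0008  0.0001 -0.0015] turn -0.1 -> pos [ 0.5349 -0.0452  0.267 ] yaw 47.02
```

View pics/g_w33.png

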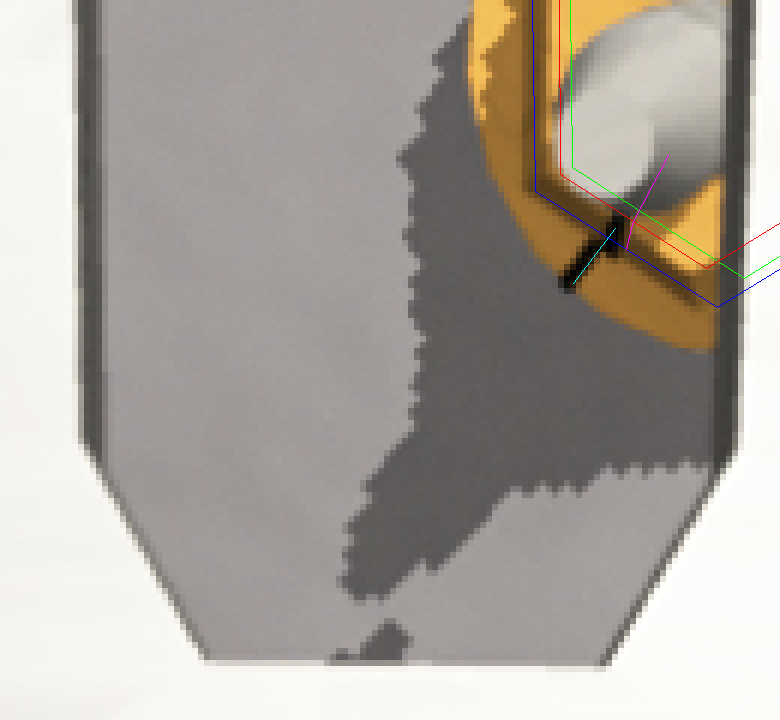

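```bash
python3 -c "
from h import *
k=dict(rg=.0970,dz=.007)
path([tg(36,.018,0,**k),tg(36,.012,.33,**k),tg(36,.006,.67,**k),tg(36,0,1,**k)])"
```

```text
shift(before turn) [ 0.0259 -0.0324  0.0805] turn 0.93 -> pos [ 0.5755 -0.0387  0.185 ] yaw 45.99
shift(before turn) [ 0.0017 -0.0029  0.0174] turn 0.0 -> pos [ 0.5787 -0.0379  0.1677] yaw 45.99
shift(before turn) [ 0.0017 -0.0044  0.0175] turn 0.0 -> pos [ 0.583  -0.0359  0.1502] yaw 45.99
shift(before turn) [ 0.0017 -0.0058  0.0168] turn 0.0 -> pos [ 0.5883 -0.0329  0.1334] yaw 45.99
```

jog_arm(
  commands=[1,0.0055,-0.0065,0.016,0.9,1,0.0055,-0.0065,0.016,0,1,0.0055,-0.0065,0.016,0,1,0.0055,-0.0065,0.016,0,1,0.0055,-0.0065,0.016,0,1,0,0,0,0,1,0,0,0,0],
  grip_force=50,
)

```text
t: 33.68
tool_pos: [0.5761, -0.0402, 0.1847]
orientation: [2.912, -1.177, -0.005]
force: [-0.5, -0.6, -2.7]
opening: 0.0217
```

```bash
python3 -c "
from h import *
st(); p=snap('wrist','w34')
k=dict(rg=.0970,dz=.007)
path([tg(36,.018,0,**k),tg(36,0,1,**k)])"
```

```text
t 33.68 pos [ 0.5761 -0.0402  0.1847] yaw 45.97 F [-0.5 -0.6 -2.7] M [-0.13  0.08  0.01] open 0.0217 tilt [-0.003  0.    -1.   ]
shift(before turn) [-0.002  -0.0003  0.001 ] turn 0.0 -> pos [ 0.5755 -0.0387  0.185 ] yaw 45.99
shift(before turn) [ 0.0052 -0.0131  0.0517] turn 0.0 -> pos [ 0.5883 -0.0329  0.1334] yaw 45.99
```

View pics/w34.png

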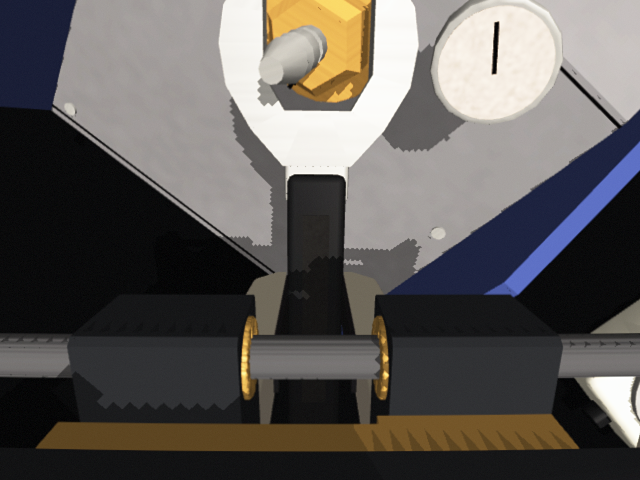

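Clear of contact, jaw straddling the nut. Press to seat.

jog_arm(
  commands=[1,0.0008,-0.0015,0.0088,0,1,0.0008,-0.0015,0.0088,0,1,0.0008,-0.0022,0.0088,0,1,0.0008,-0.0022,0.0088,0,1,0.0008,-0.0028,0.0085,0,1,0.0008,-0.0028,0.0095,0,1,0,0,0,0,1,0,0,0,0],
  grip_force=18,
)

```text
t: 34.4
tool_pos: [0.589, -0.0341, 0.1316]
orientation: [2.913, -1.173, -0.003]
force: [-3.7, -0.7, -2.3]
opening: 0.0222
```

```bash
python3 -c "
from h import *
st(); p=snap('wrist','w35'); p=snap('scene','s35'); cv2.imwrite('pics/s35c.png',cv2.resize(p['img'][120:300,270:470],None,fx=3.3,fy=3.3,interpolation=3))
k=dict(rg=.0970,dz=.007)
path([tg(36,0,1,**k)])"; sed -i 's/rg=.0955/rg=.097/g' arc.py; python3 arc.py 36 -14 -5
```

```text
t 34.4 pos [ 0.589  -0.0341  0.1316] yaw 46.12 F [-3.7 -0.7 -2.3] M [-0.18  0.45  0.09] open 0.0222 tilt [-0.002 -0.    -1.   ]
shift(before turn) [-0.0018 -0.0004 -0.0008] turn 0.12 -> pos [ 0.5883 -0.0329  0.1334] yaw 45.99
31.0 [-0.0081 -0.0012  0.0021] 5.2
26.0 [-0.0082 -0.0012  0.0018] 5.3
21.0 [-0.0083 -0.0011  0.0015] 5.39
16.0 [-0.0083 -0.001   0.0012] 5.47
11.0 [-0.0084 -0.0008  0.0009] 5.53
6.0 [-0.0084 -0.0007  0.0006] 5.58
1.0 [-0.0084 -0.0005  0.0002] 5.61
-4.0 [-0.0085 -0.0004 -0.0001] 5.61
-9.0 [-0.0084 -0.0002 -0.0004] 5.59
-14.0 [-0.0084 -0.     -0.0008] 5.55
end [0.565  0.0454 0.1283] -8.83
```

View pics/w35.png

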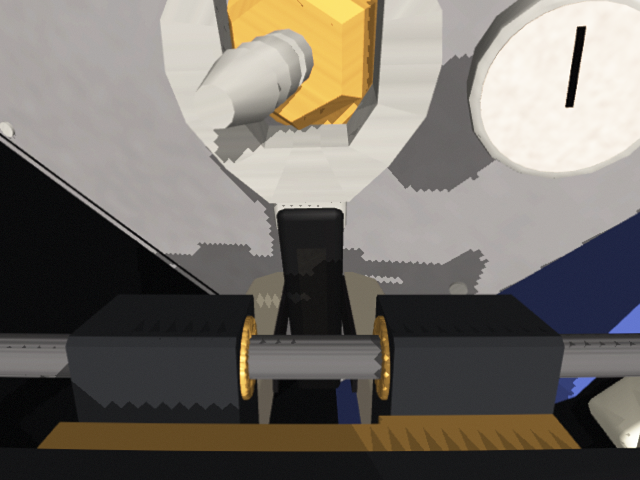

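View pics/s35c.png

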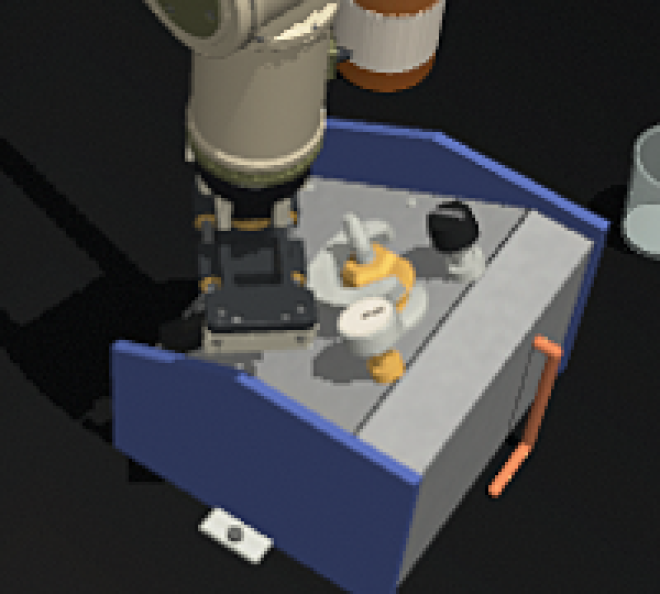

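jog_arm(
  commands=[1,-0.0081,-0.0002,0.0021,5.2,1,-0.0082,-0.0012,0.0018,5.3,1,-0.0083,-0.0011,0.0015,5.4,1,-0.0042,-0.0005,0.0006,2.7,1,0,0,0,0],
  grip_force=30,
)

```text
t: 34.92
tool_pos: [0.5746, -0.0104, 0.1281]
orientation: [-2.684, 1.632, -0.004]
force: [-2.6, -1.8, 0.1]
opening: 0.0221
```

```bash
python3 -c "
from h import *
st(); p=snap('wrist','w36'); path([tg(18.5,0,1,rg=.097)])"; python3 g.py w36 200 0 400 140 4 0
```

```text
t 34.92 pos [ 0.5746 -0.0104  0.1281] yaw 27.41 F [-2.6 -1.8  0.1] M [-0.36 -0.03  0.42] open 0.0221 tilt [ 0.003 -0.001 -1.   ]
shift(before turn) [-0.0026  0.0002 -0.0012] turn 0.2 -> pos [ 0.5733 -0.0083  0.1292] yaw 27.38
```

View pics/g_w36.png

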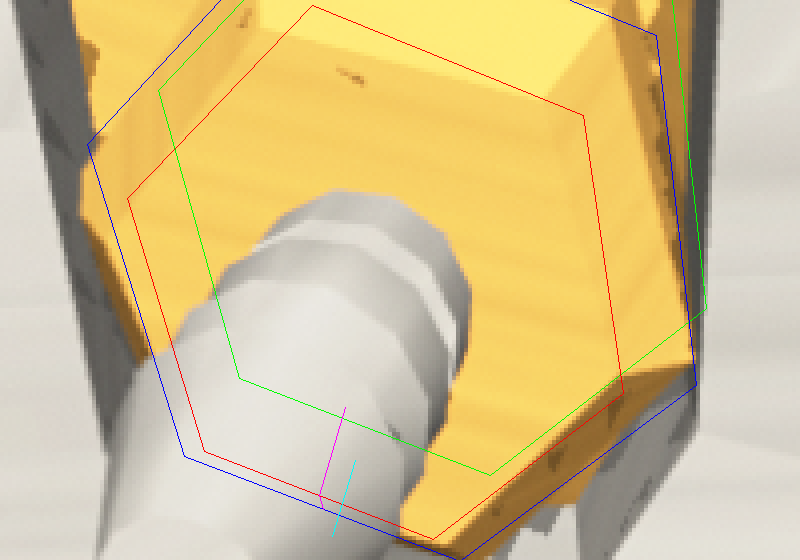

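jog_arm(
  commands=[1,-0.0083,-0.001,0.0012,5.4,1,-0.0042,-0.0004,0.0005,2.8,1,0,0,0,0],
)

```text
t: 35.22
tool_pos: [0.5708, 0.0007, 0.1262]
orientation: [-2.561, 1.819, -0.005]
force: [-0.0, -6.2, 0.2]
opening: 0.0216
```

jog_arm(
  commands=[1,-0.0042,-0.0004,0.0004,2.8,1,-0.0042,-0.0004,0.0003,2.8,1,0,0,0,0],
)

```text
t: 35.47
tool_pos: [0.5694, 0.0084, 0.1258]
orientation: [-2.469, 1.942, -0.007]
force: [1.6, -6.1, 0.3]
opening: 0.022
```

```bash
python3 -c "
from h import *
st(); p=snap('wrist','w37'); path([tg(6,0,1,rg=.097)])"; python3 g.py w37 200 0 400 140 4 0
```

```text
t 35.47 pos [0.5694 0.0084 0.1258] yaw 13.62 F [ 1.6 -6.1  0.3] M [-0.9  -0.35  0.29] open 0.022 tilt [ 0.004 -0.002 -1.   ]
shift(before turn) [-0.0038  0.0018 -0.0014] turn 0.22 -> pos [0.5669 0.0118 0.1272] yaw 13.53
```

View pics/g_w37.png

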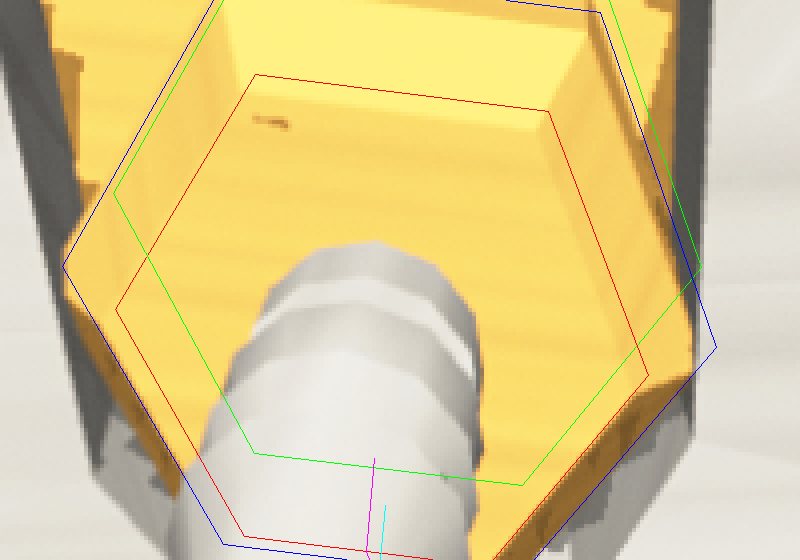

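jog_arm(
  commands=[1,-0.0042,-0.0003,0.0002,2.8,1,-0.0042,-0.0003,0.0001,2.8,1,0,0,0,0],
)

```text
t: 35.77
tool_pos: [0.5684, 0.0162, 0.1256]
orientation: [-2.371, 2.061, -0.008]
force: [1.7, -7.0, 0.0]
opening: 0.0222
```

```bash
python3 -c "
from h import *
st(); p=snap('wrist','w38'); path([tg(1,0,1,rg=.097)])"; python3 g.py w38 200 0 400 140 4 0
```

```text
t 35.77 pos [0.5684 0.0162 0.1256] yaw 8.0 F [ 1.7 -7.   0. ] M [-1.06 -0.36  0.23] open 0.0222 tilt [ 0.004 -0.003 -1.   ]
shift(before turn) [-0.0041  0.0024 -0.0013] turn 0.21 -> pos [0.5654 0.0201 0.127 ] yaw 7.92
```

View pics/g_w38.png

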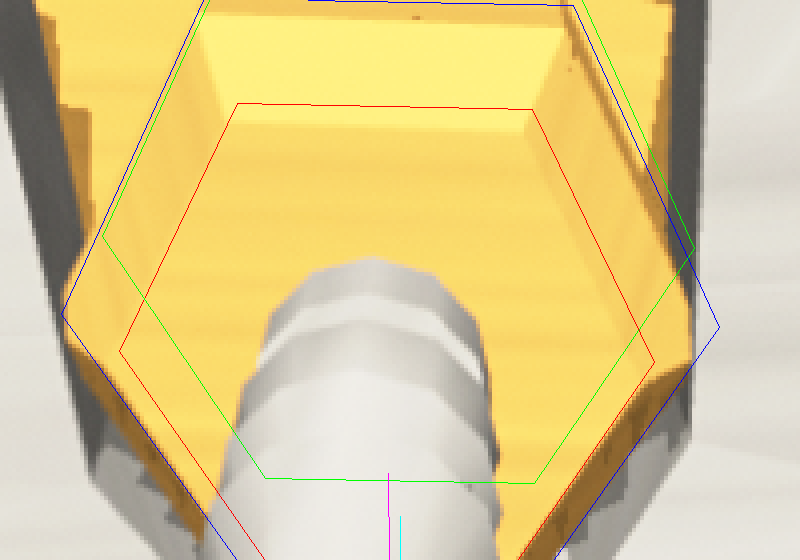

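jog_arm(
  commands=[1,-0.0042,-0.0003,0.0002,2.8,1,-0.0042,-0.0002,0.0001,2.8,1,0,0,0,0],
)

```text
t: 36.07
tool_pos: [0.568, 0.0247, 0.1255]
orientation: [-2.266, 2.174, -0.007]
force: [-0.0, -5.4, 2.8]
opening: 0.0223
```

```bash
python3 -c "
from h import *
st(); p=snap('wrist','w39'); path([tg(-4,0,1,rg=.097)])"; python3 g.py w39 200 0 400 140 4 0
```

```text
t 36.07 pos [0.568  0.0247 0.1255] yaw 2.39 F [-0.  -5.4  2.8] M [-0.84 -0.3   0.18] open 0.0223 tilt [ 0.004 -0.003 -1.   ]
shift(before turn) [-0.0037  0.0032 -0.0015] turn 0.21 -> pos [0.5646 0.0285 0.1271] yaw 2.31
```

View pics/g_w39.png

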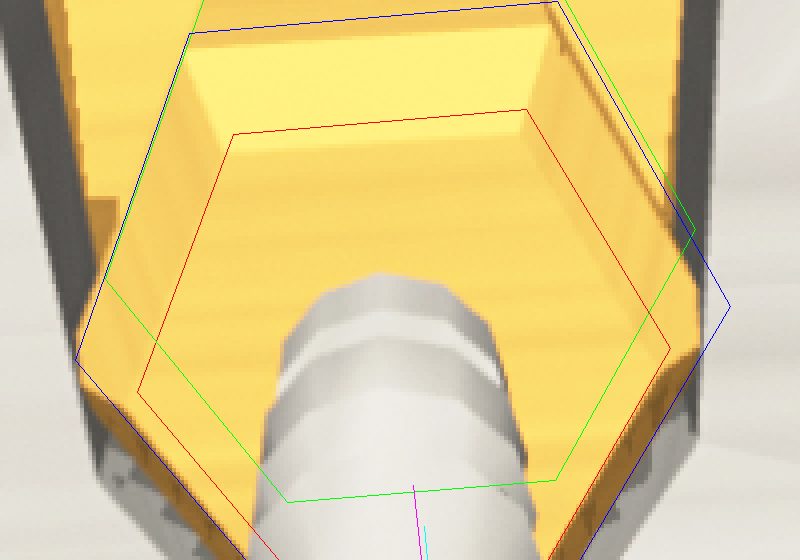

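View pics/w39.png

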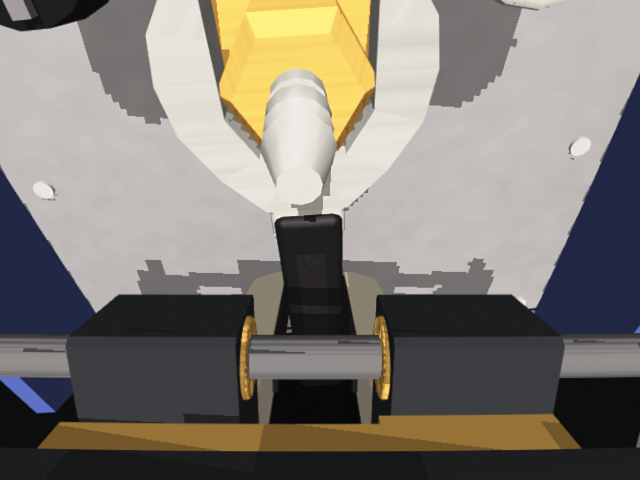

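```bash
python3 arc.py -4 24 4
```

```text
0.0 [ 0.0068 -0.0003  0.0001] -4.49
4.0 [ 0.0068 -0.0002 -0.0001] -4.49
8.0 [ 0.0068 -0.0001 -0.0003] -4.48
12.0 [ 0.0067  0.     -0.0005] -4.45
16.0 [ 0.0067  0.0001 -0.0007] -4.42
20.0 [ 0.0067  0.0002 -0.0009] -4.38
24.0 [ 0.0067  0.0003 -0.0012] -4.33
end [ 0.5773 -0.0165  0.1308] 33.35
```

jog_arm(
  commands=[1,0.0067,-0.0004,0,-4.5,1,0.0067,-0.0003,0,-4.5,1,0.0067,0,-0.0002,-4.5,1,0,0,0,0],
  grip_force=10,
)

```text
t: 36.45
tool_pos: [0.5717, 0.0083, 0.1257]
orientation: [-2.511, 1.878, -0.003]
force: [3.3, 10.2, 0.3]
opening: 0.0229
```

```bash
python3 -c "
from h import *
st(); p=snap('wrist','w40')"; python3 g.py w40 200 0 400 140 4 0
```

```text
t 36.45 pos [0.5717 0.0083 0.1257] yaw 16.42 F [ 3.3 10.2  0.3] M [ 1.42 -0.71  0.08] open 0.0229 tilt [ 0.005  0.004 -1.   ]
```

View pics/g_w40.png

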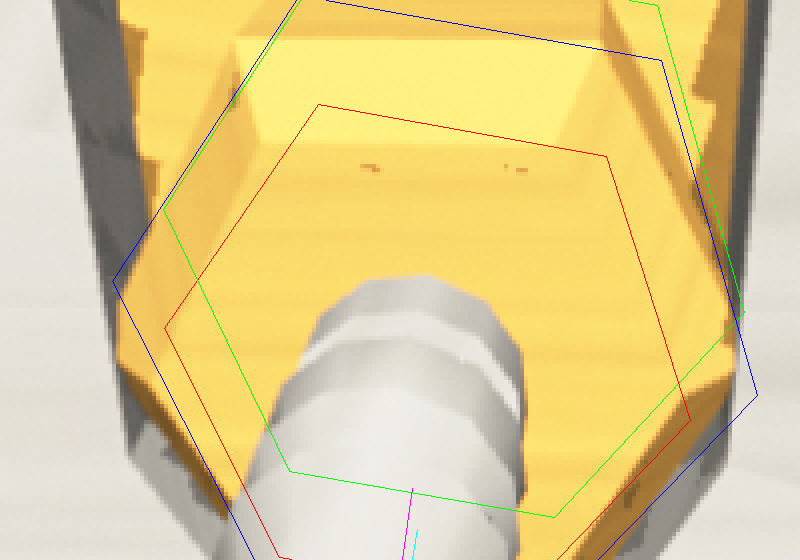

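jog_arm(
  commands=[1,-0.0067,0,0.0002,4.5,1,-0.0067,0.0003,0,4.5,1,0,0,0,0],
  grip_force=30,
)

```text
t: 36.75
tool_pos: [0.569, 0.0195, 0.1263]
orientation: [-2.347, 2.082, -0.01]
force: [5.9, -2.4, 0.9]
opening: 0.0218
```

```bash
python3 -c "
from h import *
st(); p=snap('wrist','w41')"; python3 g.py w41 200 0 400 140 4 0
```

```text
t 36.75 pos [0.569  0.0195 0.1263] yaw 6.85 F [ 5.9 -2.4  0.9] M [-0.27 -1.13  0.31] open 0.0218 tilt [ 0.007 -0.001 -1.   ]
```

View pics/g_w41.png

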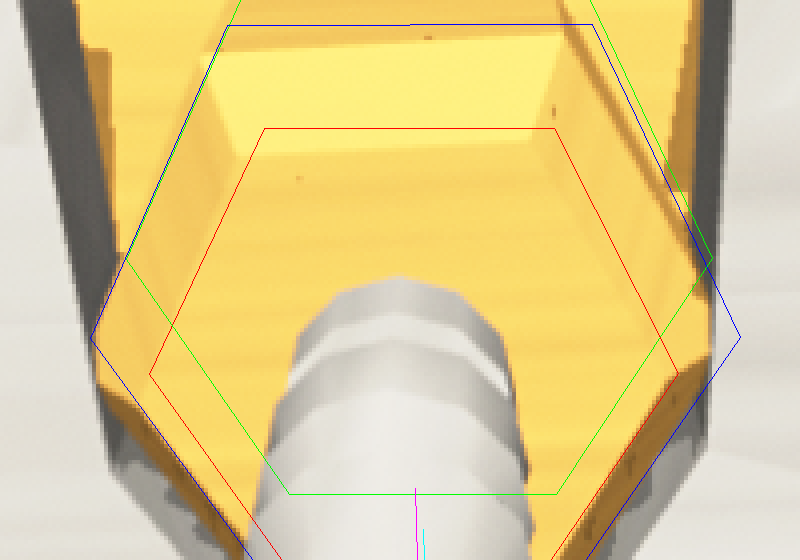

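jog_arm(
  commands=[1,0,0.01,0.004,0,1,0,0.011,0.005,0,1,0,0.011,0.005,0,1,0,0.011,0.002,0,1,0,0.011,0,0,1,0,0,0,0],
  grip_force=40,
)

```text
t: 37.3
tool_pos: [0.5294, 0.0134, 0.1211]
orientation: [-2.334, 2.061, -0.047]
force: [38.7, 7.2, 16.5]
opening: 0.0207
```

```bash
python3 -c "
from h import *
st(); p=snap('wrist','w42'); p=snap('scene','s42'); cv2.imwrite('pics/s42c.png',cv2.resize(p['img'][100:300,220:470],None,fx=3,fy=3,interpolation=3))"; python3 g.py w42 200 0 400 140 4 0
```

```text
t 37.3 pos [0.5294 0.0134 0.1211] yaw 7.11 F [38.7  7.2 16.5] M [ 1.19 -7.29  0.04] open 0.0207 tilt [ 0.041  0.001 -0.999]
```

View pics/w42.png

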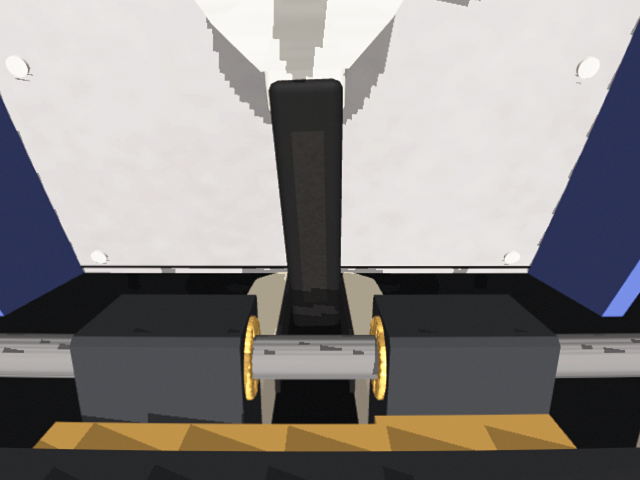

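View pics/s42c.png

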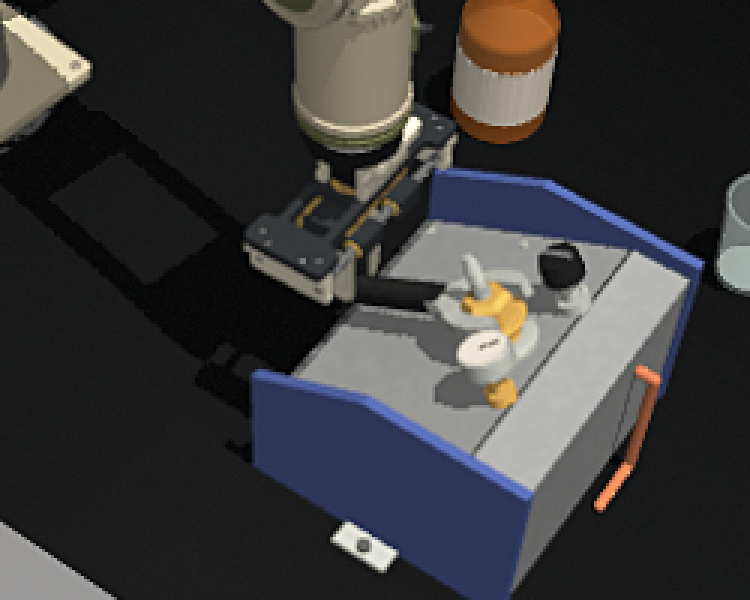

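jog_arm(
  commands=[1,0,0,0,0,1,0,-0.01,-0.004,0,1,0,-0.011,-0.005,0,1,0,-0.009,-0.004,0,1,0,0,0,0],
  grip_force=4,
)

```text
t: 37.82
tool_pos: [0.5434, 0.0164, 0.1217]
orientation: [-2.354, 2.079, -0.002]
force: [1.8, -1.7, -0.8]
opening: 0.022
```

```bash
python3 -c "
from h import *
st(); p=snap('wrist','w43'); path([tg(0,0,1,rg=.105)])"; python3 g.py w43 200 0 400 140 4 0
```

```text
t 37.82 pos [0.5434 0.0164 0.1217] yaw 7.08 F [ 1.8 -1.7 -0.8] M [-0.2  -0.4  -0.03] open 0.022 tilt [ 0.001 -0.    -1.   ]
shift(before turn) [-0.0026 -0.0151 -0.0017] turn 0.27 -> pos [0.5581 0.0209 0.1233] yaw 6.8
```

View pics/w43.png

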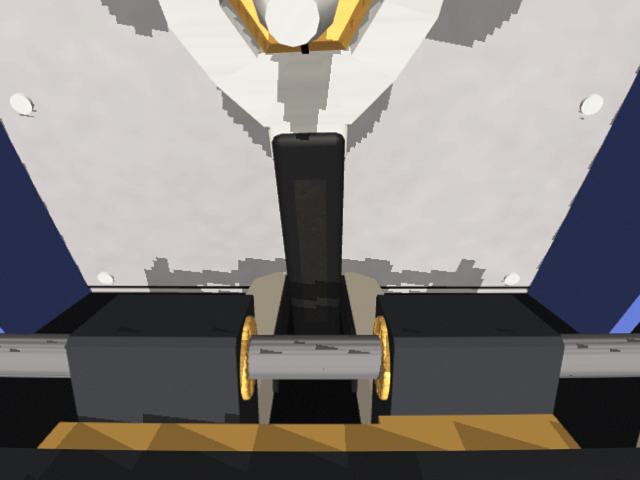

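View pics/g_w43.png

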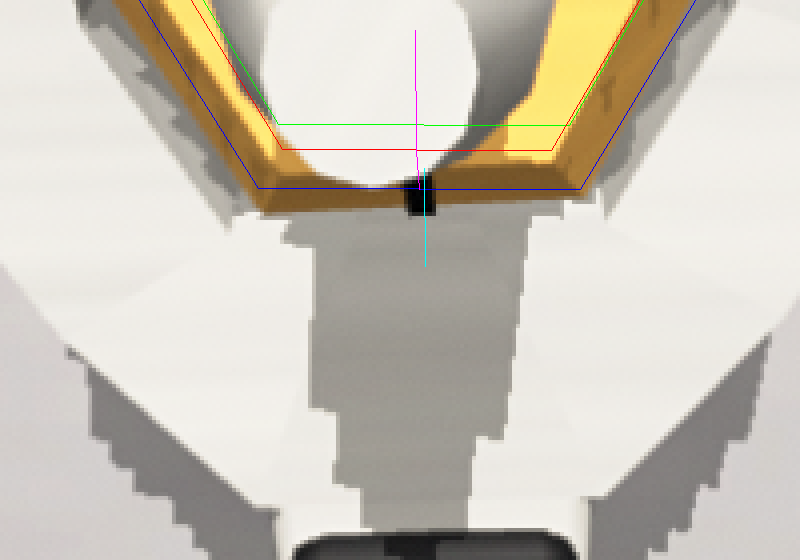

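```bash
sed -i 's/rg=.097/rg=.122/g' arc.py; python3 arc.py 0 -35 -5
```

```text
-5.0 [-0.0106 -0.0004 -0.0002] 5.61
-10.0 [-0.0106 -0.0002 -0.0006] 5.59
-15.0 [-0.0106  0.     -0.001 ] 5.54
-20.0 [-0.0105  0.0002 -0.0015] 5.48
-25.0 [-0.0105  0.0004 -0.0018] 5.41
-30.0 [-0.0104  0.0005 -0.0022] 5.32
-35.0 [-0.0103  0.0006 -0.0026] 5.22
end [0.5543 0.0909 0.1256] -31.36
```

jog_arm(
  commands=[1,0,0,0,0,1,-0.0107,-0.0005,-0.0002,5.6,1,-0.0107,-0.0003,-0.0006,5.6,1,-0.0106,-0.0001,-0.001,5.6,1,0,0,0,0],
  grip_force=30,
)

```text
t: 38.28
tool_pos: [0.5416, 0.0506, 0.1225]
orientation: [-2.018, 2.406, 0.003]
force: [-1.0, 6.7, -1.9]
opening: 0.0211
```

```bash
python3 -c "
from h import *
st(); p=snap('wrist','w44'); path([tg(-15,0,1,rg=.122)])"; python3 g.py w44 200 0 400 140 4 0
```

```text
t 38.28 pos [0.5416 0.0506 0.1225] yaw -10.01 F [-1.   6.7 -1.9] M [ 1.5   0.2  -0.18] open 0.0211 tilt [-0.     0.002 -1.   ]
shift(before turn) [-0.0006 -0.0013  0.0049] turn 0.29 -> pos [0.543  0.0509 0.1175] yaw -9.94
```

View pics/g_w44.png

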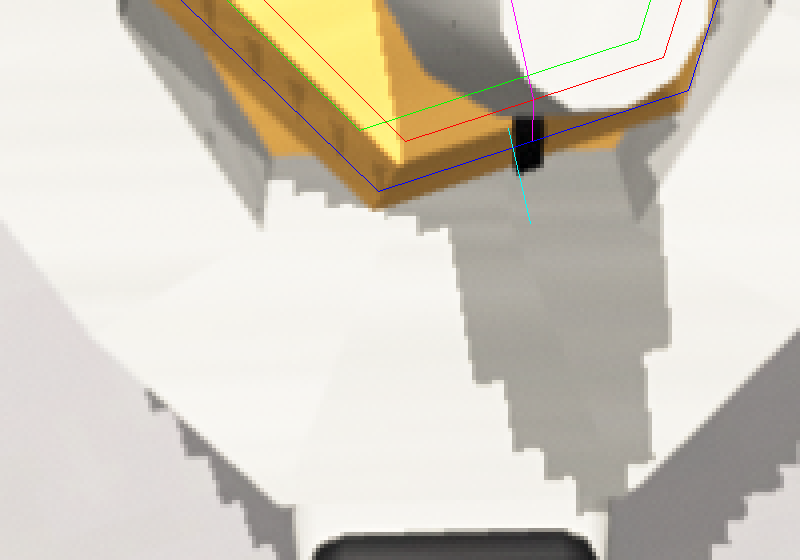

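jog_arm(
  commands=[1,-0.0105,0.0002,-0.0013,5.5,1,-0.0105,0.0004,-0.0016,5.4,1,-0.0075,0.0003,-0.0014,3.8,1,0,0,0,0],
  grip_force=20,
)

```text
t: 38.67
tool_pos: [0.5477, 0.078, 0.1264]
orientation: [1.701, -2.641, -0.003]
force: [-2.3, 2.3, -3.0]
opening: 0.0219
```

```bash
python3 -c "
from h import *
st(); p=snap('wrist','w45'); path([tg(-28.5,0,1,rg=.122)])"; python3 g.py w45 200 0 400 140 4 0
```

```text
t 38.67 pos [0.5477 0.078  0.1264] yaw -24.41 F [-2.3  2.3 -3. ] M [0.38 0.54 0.09] open 0.0219 tilt [-0.001  0.002 -1.   ]
shift(before turn) [-0.0018 -0.0011  0.0039] turn 0.35 -> pos [0.5492 0.0785 0.1223] yaw -24.56
```

View pics/g_w45.png

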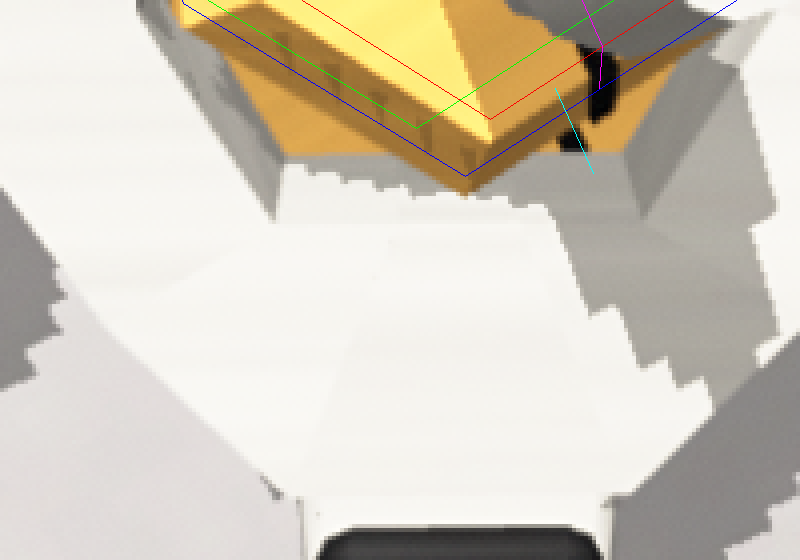

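jog_arm(
  commands=[1,0,0,0,0,1,0,0.008,0.002,0,1,0,0.008,0.002,0,1,0,0,0,0],
  grip_force=40,
)

```text
t: 39.05
tool_pos: [0.5323, 0.0833, 0.1222]
orientation: [1.701, -2.64, -0.001]
force: [-1.0, 2.4, -2.6]
opening: 0.0213
```

```bash
python3 -c "
from h import *
st(); p=snap('wrist','w46')"; python3 g.py w46 200 0 400 140 4 0
```

```text
t 39.05 pos [0.5323 0.0833 0.1222] yaw -24.43 F [-1.   2.4 -2.6] M [0.29 0.24 0.15] open 0.0213 tilt [-0.001  0.    -1.   ]
```

View pics/w46.png

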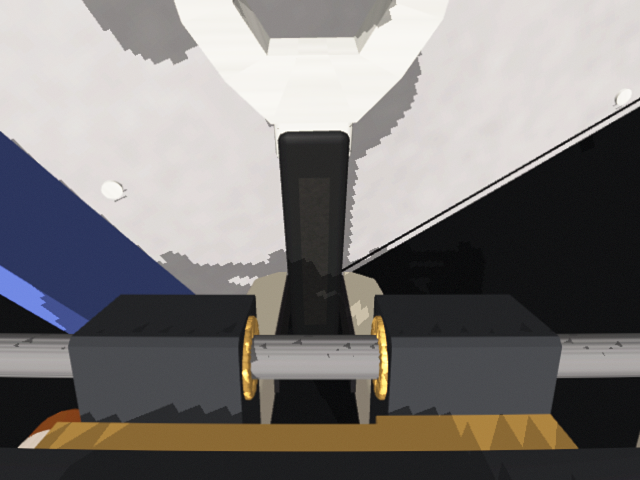

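jog_arm(
  commands=[1,0,0.011,0.002,0,1,0,0.012,0.001,0,1,0,0.012,0,0,1,0,0.012,-0.002,0,1,0,0.01,-0.02,0,1,0,0,-0.03,0,1,0,0,-0.03,0,1,0,0,0,0],
  grip_force=50,
)

```text
t: 39.77
tool_pos: [0.4853, 0.1068, 0.2089]
orientation: [-1.695, 2.634, -0.008]
force: [1.6, 0.0, -1.6]
opening: 0.0214
```

```bash
python3 -c "
from h import *
st(); p=snap('wrist','w47'); p=snap('scene','s47'); cv2.imwrite('pics/s47c.png',cv2.resize(p['img'][100:300,220:470],None,fx=3,fy=3,interpolation=3)); snap('top','t47')"; python3 g.py s47 340 160 430 250 8 0
```

```text
t 39.77 pos [0.4853 0.1068 0.2089] yaw -24.47 F [ 1.6  0.  -1.6] M [ 0.14  0.05 -0.  ] open 0.0214 tilt [ 0.01   0.001 -1.   ]
```

View pics/s47c.png

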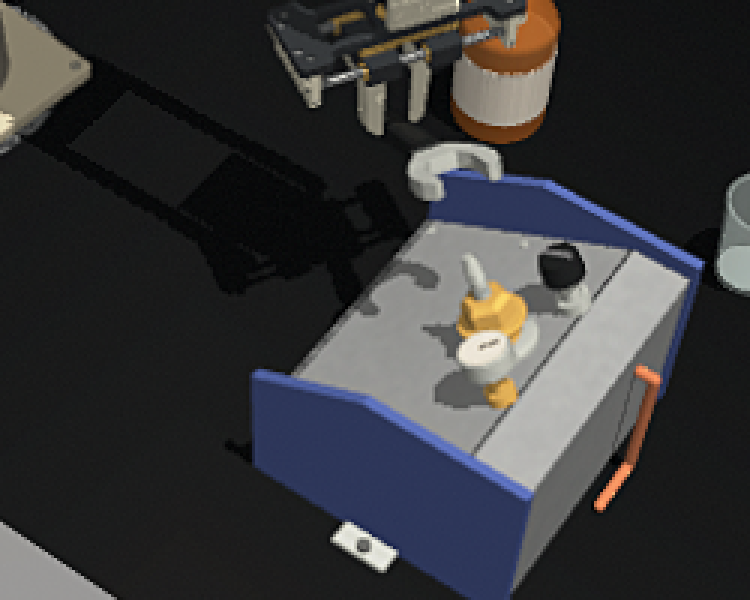

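View pics/w47.png

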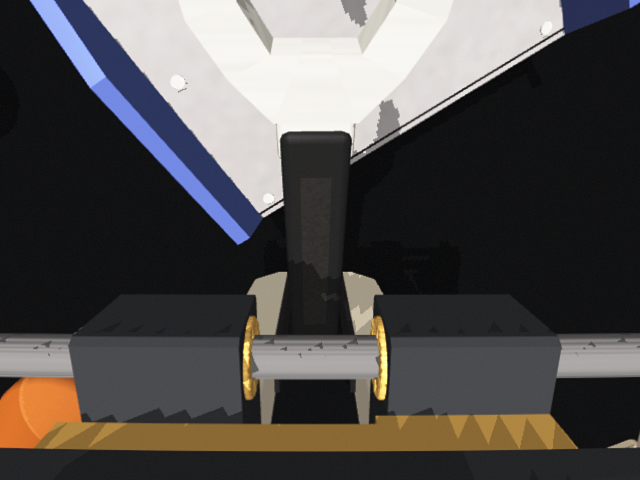

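```bash
python3 -c "
from h import *
p,y,_,_=pose(); path([(np.array([.545,-.085,.30]),y)])"
```

```text
shift(before turn) [ 0.148  -0.1367 -0.0985] turn 0.0 -> pos [ 0.545 -0.085  0.3  ] yaw -24.5
```

jog_arm(
  commands=[1,0,0,-0.04,0,1,0,0,-0.04,0,1,0.03,-0.027,-0.018,0,1,0.03,-0.028,0,0,1,0.03,-0.028,0,0,1,0.03,-0.028,0,0,1,0.03,-0.026,0,-6,1,0,0,0,-6.1,1,0,0,0,-6.1,1,0,0,0,-6.1,1,0,0,0,-6.1,1,0,0,0,-6.1,1,0,0,0,0,1,0,0,0,0],
)

```text
t: 41.08
tool_pos: [0.5431, -0.0844, 0.2967]
orientation: [2.437, -1.98, -0.005]
force: [0.2, 0.1, -2.8]
opening: 0.0211
```

```bash
python3 -c "
from h import *
st(); p=snap('wrist','w48'); print(proj(p,SEAT))"; python3 g.py w48 100 0 300 120 4 0
```

```text
t 41.08 pos [ 0.5431 -0.0844  0.2967] yaw 11.81 F [ 0.2  0.1 -2.8] M [-0.01  0.16  0.03] open 0.0211 tilt [-0.003  0.001 -1.   ]
[172.90972154  33.93880442]
```

View pics/w48.png

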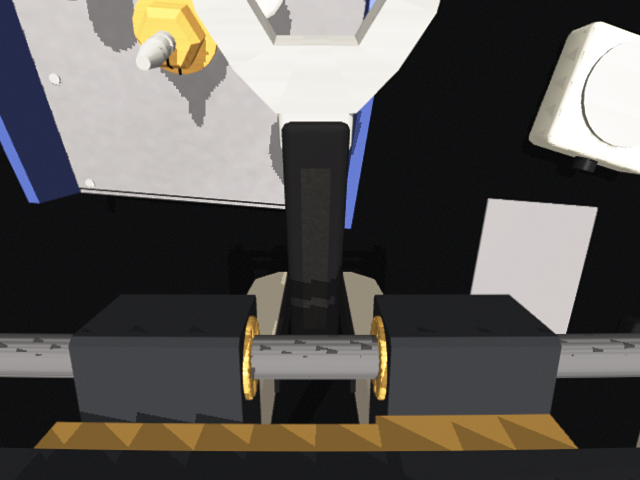

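View pics/g_w48.png

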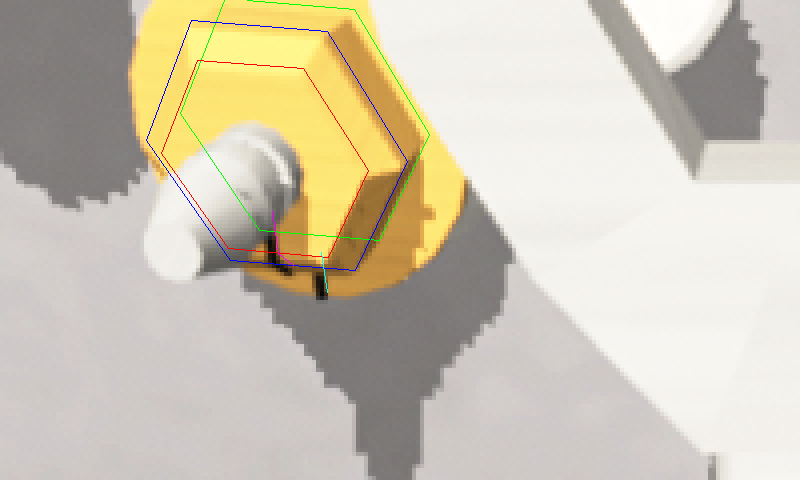

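```bash
cat > fit.py <<'E'
from h import *
import pickle,sys
name=sys.argv[1]; x0,y0,x1,y1,f=map(int,sys.argv[2:7]); qs=float(sys.argv[7]); dx,dy=map(float,sys.argv[8:10]); 
w=pickle.load(open(name+".pkl","rb")); x,y,n=fr()
im=cv2.resize(w["img"][y0:y1,x0:x1],None,fx=f,fy=f,interpolation=cv2.INTER_CUBIC)
def P(ang,r,h): return SEAT+h*n+r*(np.cos(np.radians(ang))*x+np.sin(np.radians(ang))*y)
def pp(A): return tuple(np.round((proj(w,A)+[dx,dy]-[x0,y0]+.5)*f).astype(int))
for a in range(0,360,2): cv2.circle(im,pp(P(a,.028,-.007)),1,(0,0,255),-1)
for k in range(6):
    a=30-qs+60*k
    cv2.line(im,pp(P(a,.014/.866,.014)),pp(P(a+60,.014/.866,.014)),(0,0,255),1); cv2.line(im,pp(P(a,.018/.866,.008)),pp(P(a+60,.018/.866,.008)),(255,0,0),1)
cv2.line(im,pp(P(180-qs,.0075,.014)),pp(P(180-qs,.014,.014)),(255,0,255),1);cv2.line(im,pp(P(180-qs,.014,.014)),pp(P(180-qs,.018,.008)),(255,0,255),1)
cv2.line(im,pp(P(180,.021,-.007)),pp(P(180,.028,-.007)),(255,255,0),1)
cv2.imwrite(f"pics/fit_{name}.png",im)
E
python3 fit.py w48 125 0 220 80 8 0 0 0
python3 - <<'E'
from h import *
import pickle
w=pickle.load(open("w48.pkl","rb")); g=cv2.cvtColor(w["img"],cv2.COLOR_BGR2GRAY)
print("cols",list(range(158,190)))
for r in range(50,78): print(r," ".join("%3d"%v for v in g[r,158:190]))
E
```

```text
cols [158, 159, 160, 161, 162, 163, 164, 165, 166, 167, 168, 169, 170, 171, 172, 173, 174, 175, 176, 177, 178, 179, 180, 181, 182, 183, 184, 185, 186, 187, 188, 189]
50 215 212 207 196 185 184 182 177 164 132 107 100  98 137 133 115 126 143 154 210 224 224 223 224 224 224 225 225 226 223 167 119
51 209 203 201 194 184 175 172 168 162 133 105 100 101 136 140 136 143 145 153 208 222 221 221 221 221 221 221 223 223 195 133 109
52 200 196 192 190 179 164 159 153 151 135 109  97 105 137 151 151 150 149 156 212 223 223 222 222 222 222 221 223 215 158 121 109
53 191 189 187 182 165 142 136 138 138 125 103  94 105 135 151 154 152 151 160 215 226 224 224 224 224 223 225 226 194 136 117 117
54 186 182 181 174 158 128 111 119 130 115  98  93 113 141 152 151 152 149 160 215 226 225 225 225 225 225 226 220 163 122 117 117
55 180 175 173 166 159 132 108 111 118 109  96 103 129 146 149 149 149 148 156 214 224 223 223 223 223 224 226 196 136 116 116 117
56 174 169 162 155 148 134 111 101 104 101 101 125 143 148 148 147 147 147 156 212 223 222 222 223 223 225 224 166 119 116 117 119
57 164 158 151 14
[... 2033 characters left out ...]
3  34  14  76 152 155 152 152 153 153 155 153
73 203 205 202 189 183 185 184 147 125 126 126 124 125 127 127 129 134 133 135 138 127  41   7  46 140 146 148 149 149 147 144 139
74 201 202 203 203 204 204 203 156 126 124 124 125 124 124 125 126 126 126 128 128 123  56  37  64 126 131 132 132 132 130 128 125
75 202 202 202 203 203 206 203 153 123 120 121 124 125 124 124 125 125 123 122 126 124 113 113 116 126 125 126 126 124 124 123 123
76 203 203 203 202 203 203 201 154 131 128 124 124 126 125 125 122 125 124 122 123 123 124 124 125 126 126 124 122 124 122 122 122
77 202 202 203 203 203 202 203 191 190 188 143 126 126 123 124 127 125 125 123 124 124 124 123 123 124 123 123 124 124 124 123 122
```

```bash
cat > ls.py <<'E'
from h import *
import pickle
from scipy.optimize import least_squares
w=pickle.load(open("w48.pkl","rb"));x,y,n=fr()
def P(ang,r,h): return SEAT+h*n+r*(np.cos(np.radians(ang))*x+np.sin(np.radians(ang))*y)
obs=[((168.2,65.2),'E1'),((171.6,67.7),'E2'),((180.2,74.3),'S'),((179.5,68.5),'S2'),((181.4,65.8),'C')]
def mod(q,de):
    return {'E1':P(180-q+de,.014,.014),'E2':P(180-q+de,.018,.008),'S':P(180+de,.028,-.007),'S2':P(180+de,.0225,-.007),'C':P(210-q+de,.014/.866,.014)}
for useC in (0,1):
  for fixde in (1,0):
    o=[b for b in obs if b[1] not in ('S2',) and (useC or b[1]!='C')]
    def f(v):
        q,dx,dy=v[:3]; de=0 if fixde else v[3]; m=mod(q,de)
        return np.r_[np.concatenate([proj(w,m[k])+[dx,dy]-np.array(u) for u,k in o]), [] if fixde else [de/1.5]]
    r=least_squares(f,[0,0,0]+([] if fixde else [0])); print(useC,fixde,r.x.round(2),np.round(r.fun,2))
E
python3 ls.py
```

```text
0 1 [-0.08 -1.47  1.6 ] [-0.16 -0.46  0.16  0.07  0.01  0.4 ]
0 0 [-0.04 -1.43  1.6  -0.06] [-0.16 -0.46  0.15  0.07  0.01  0.4  -0.04]
1 1 [-0.3  -1.31  1.62] [ 0.08 -0.44  0.42  0.09  0.17  0.41 -0.66 -0.07]
1 0 [-0.24 -1.17  1.61 -0.25] [ 0.1  -0.45  0.41  0.08  0.13  0.39 -0.63 -0.01 -0.17]
```

```bash
python3 -c "
from h import *
plan(.4085,-.3665,.06,8)"
```

```text
turn first 3.78 then shift [0.2606 0.1726 0.2371] min rows 9.5
```

jog_arm(
  commands=[1,0,0.005,0,3.8,1,0.029,0.019,0,0,1,0.03,0.019,0,0,1,0.03,0.019,0,0,1,0.03,0.019,0,0,1,0.03,0.019,0,0,1,0.03,0.019,0.01,0,1,0.03,0.019,0.015,0,1,0.028,0.019,0.02,0,1,0.0236,0.0156,0.025,0,1,0,0,0.04,0,1,0,0,0.04,0,1,0,0,0.04,0,1,0,0,0.02,0,1,0,0,0,0,1,0,0,0,0],
)

```text
t: 42.47
tool_pos: [0.4092, -0.3663, 0.0875]
orientation: [-2.372, 2.059, 0.006]
force: [0.2, -0.2, -1.7]
opening: 0.0209
```

```bash
python3 -c "
from h import *
st(); plan(.4085,-.3665,.03,8)
p=robot.read_camera('scene')
for t in ['spanner_grip','spanner_jaw']: pin(t,p)
"
```

```text
t 42.47 pos [ 0.4092 -0.3663  0.0875] yaw 8.1 F [ 0.2 -0.2 -1.7] M [0.   0.15 0.  ] open 0.0209 tilt [-0.002  0.003 -1.   ]
turn first 0.1 then shift [0.0001 0.0008 0.0575] min rows 1.4
spanner_grip [(0.97, [135.1, 356.3]), (0.75, [194.9, 276.0]), (0.72, [386.8, 130.3])]
spanner_jaw [(0.96, [94.2, 392.0]), (0.55, [221.2, 286.5])]
```

jog_arm(
  commands=[1,0,0,0.03,0,1,0,0,0.025,0,1,0,0,0.004,0,1,0,0,0,0],
  grip_force=40,
)

```text
t: 42.95
tool_pos: [0.41, -0.3669, 0.0298]
orientation: [-2.374, 2.057, 0.002]
force: [-0.1, -0.6, -2.6]
opening: 0.0214
```

jog_arm(
  commands=[1,0,0,0.004,0,1,0,0,0.004,0,1,0,0,0.004,0,1,0,0,0.004,0,1,0,0,0.002,0,1,0,0,0,0,1,0,0,0,0],
  grip_force=6,
)

```text
t: 43.53
tool_pos: [0.4115, -0.3686, 0.0133]
orientation: [2.374, -2.057, 0.006]
force: [1.1, -2.4, 3.6]
opening: 0.022
```

```bash
python3 -c "
from h import *
st(); p=snap('wrist','w50')
# sleeve/head boundary & slot via pixel rows
g=cv2.cvtColor(p['img'],cv2.COLOR_BGR2GRAY)
for r in (10,30,50,70,90,100,110,120,130,140,160,200,240,280):
    row=g[r]; print(r,[ (i,int(row[i]),int(row[i+3])) for i in range(230,410,1) if abs(int(row[i+3])-int(row[i]))>60][::2])
"
```

```text
t 43.53 pos [ 0.4115 -0.3686  0.0133] yaw 8.2 F [ 1.1 -2.4  3.6] M [-0.38 -0.3  -0.09] open 0.022 tilt [ 0.003 -0.003 -1.   ]
10 [(263, 255, 192), (362, 245, 152), (366, 141, 255)]
30 [(231, 167, 255)]
50 [(239, 237, 169)]
70 [(249, 244, 158), (251, 213, 152), (255, 152, 255), (374, 255, 181)]
90 [(262, 243, 160), (271, 153, 250), (273, 173, 255), (358, 255, 150), (363, 153, 245)]
100 [(270, 244, 155), (280, 153, 233), (348, 253, 167), (350, 241, 165), (357, 169, 245)]
110 [(289, 255, 139), (291, 218, 55), (336, 47, 142), (338, 77, 255)]
120 [(281, 244, 181), (286, 255, 46), (342, 54, 247), (344, 81, 219)]
130 [(284, 242, 174), (286, 255, 44), (342, 51, 255), (344, 100, 228)]
140 [(284, 245, 93), (286, 205, 45), (343, 36, 246)]
160 [(284, 243, 175), (286, 248, 43), (341, 51, 164), (343, 48, 245)]
200 [(285, 243, 112), (287, 250, 52), (341, 45, 246), (343, 154, 243)]
240 [(285, 243, 80), (287, 186, 51), (340, 43, 245), (342, 154, 242)]
280 [(282, 185, 74), (284, 171, 37), (343, 29, 184)]
```

jog_arm(
  commands=[0.3,0,0,0,0,0.1,0,0,0,0,0,0,0,0,0,0,0,0,0,0,0,0,0,-0.01,0,0,0,0,-0.03,0,-0.3,0,0,-0.04,0,-0.3,0,0,-0.04,0,-0.3,0,0.02,-0.04,0,-0.3,0,0.03,-0.04,0,-0.3,0,0,0,0,-0.3,0,0,0,0],
)

```text
t: 44.58
tool_pos: [0.3674, -0.3751, 0.2064]
orientation: [2.372, -2.058, 0.01]
force: [1.1, -0.1, -1.6]
opening: 0.0606
```

```bash
python3 -c "
from h import *
st(); p=snap('wrist','w51')
for t,z in [('spanner_grip',.013),('spanner_jaw',.013),('mat',.002)]:
    for s,(u,v) in pin(t,p): print(atz(p,u,v,z))
E=[]
img=p['img']; hsv=cv2.cvtColor(img,cv2.COLOR_BGR2HSV); g=cv2.cvtColor(img,cv2.COLOR_BGR2GRAY)
# mat mask incl. spanner: bright region largest contour
m=(g>110).astype(np.uint8); m[285:]=0
c=max(cv2.findContours(m,0,2)[0],key=cv2.contourArea); print('bbox',cv2.boundingRect(c)); ap=cv2.approxPolyDP(cv2.convexHull(c),6,True)[:,0]
for q in ap: print(q,atz(p,*map(float,q),.004).round(4))
for r in range(20,300,12):
    row=g[r]; ch=[i for i in range(1,639) if abs(int(row[i])-int(row[i-1]))>45]; print(r,ch)
"
```

```text
t 44.58 pos [ 0.3674 -0.3751  0.2064] yaw 8.13 F [ 1.1 -0.1 -1.6] M [ 0.02  0.03 -0.01] open 0.0606 tilt [ 0.004 -0.005 -1.   ]
spanner_grip [(0.92, [563.4, 142.1]), (0.7, [311.1, 124.8])]
[ 0.45742865 -0.58256638  0.013     ]
[ 0.44020104 -0.36296589  0.013     ]
spanner_jaw []
mat [(0.9, [312.4, 100.1])]
[ 0.46112005 -0.36115684  0.002     ]
bbox (232, 0, 159, 240)
[390   0] [ 0.5482 -0.4134  0.004 ]
[377 239] [ 0.3467 -0.4381  0.004 ]
[240 238] [ 0.33   -0.3113  0.004 ]
[232   0] [ 0.5299 -0.2849  0.004 ]
20 [232, 233, 234, 337, 389, 390]
32 [233, 234, 276, 277, 351, 353, 354, 388, 389]
44 [233, 234, 281, 283, 284, 345, 347, 388, 389]
56 [233, 234, 235, 289, 294, 334, 338, 339, 340, 388]
68 [234, 235, 301, 302, 326, 327, 328, 329, 387, 388]
80 [234, 235, 300, 301, 327, 328, 386, 387]
92 [234, 235, 300, 301, 327, 386, 387]
104 [234, 235, 300, 301, 327, 385, 386]
116 [235, 236, 300, 301, 327, 384, 385]
128 [235, 236, 300, 301, 326, 327, 384, 385]
140 [236, 237, 300, 301, 326, 327, 383, 384]
152 [236, 237, 300, 301, 326, 327, 383, 638]
164 [236, 237, 300, 301, 326, 382, 383, 634, 635, 638]
176 [237, 238, 300, 301, 326, 381, 382, 624, 638]
188 [237, 238, 301, 326, 381, 382, 632]
200 [237, 238, 300, 301, 326, 380, 381]
212 [238, 239, 379, 380]
224 [238, 239, 379, 380]
236 [239, 240, 378, 379]
248 []
260 []
272 [232, 241, 242, 388, 389, 399]
284 [202, 203, 236, 237, 393, 394, 427, 428]
296 [192, 230, 399, 400, 438]
```

```bash
python3 -c "
from h import *
p=snap('scene','s60'); q=snap('top','t60')
for t,z in [('spanner_jaw',.013),('spanner_grip',.013),('amber_bottle',0),('beaker',0),('stirrer',0)]:
    for c,P in (('s',p),('t',q)):
        for s,(u,v) in pin(t,P)[:2]: print(c,atz(P,u,v,z).round(3))
import pickle
a=pickle.load(open('top0.pkl','rb'))['img'];b=q['img']
d=(cv2.absdiff(a,b).max(2)>50).astype(np.uint8); n,l,st_,c=cv2.connectedComponentsWithStats(d)
print([tuple(map(int,x)) for x in st_[1:] if x[4]>12])
st()
"; python3 ls.py | head -1
```

```text
spanner_jaw [(0.84, [94.0, 396.1]), (0.66, [228.6, 314.0])]
s [ 0.455 -0.71   0.013]
s [ 0.525 -0.361  0.013]
spanner_jaw [(0.93, [418.1, 265.5]), (0.67, [553.4, 281.0]), (0.39, [255.8, 216.3])]
t [ 0.532 -0.351  0.013]
t [ 0.459 -0.707  0.013]
spanner_grip [(0.66, [133.2, 354.5]), (0.56, [198.9, 292.9])]
s [ 0.441 -0.584  0.013]
s [ 0.432 -0.372  0.013]
spanner_grip [(0.57, [427.6, 296.4])]
t [ 0.45  -0.366  0.013]
amber_bottle [(0.76, [384.2, 133.2])]
s [0.421 0.35  0.   ]
amber_bottle [(0.88, [155.0, 324.9])]
t [0.434 0.34  0.   ]
beaker [(0.57, [471.8, 191.0]), (0.34, [208.4, 297.1])]
s [0.734 0.348 0.   ]
s [ 0.45  -0.361  0.   ]
beaker [(0.8, [152.6, 219.4])]
t [0.718 0.346 0.   ]
stirrer [(0.67, [281.3, 363.0])]
s [ 0.698 -0.36   0.   ]
stirrer [(0.69, [412.9, 204.8])]
t [ 0.7   -0.361  0.   ]
[(422, 255, 6, 18, 47), (318, 254, 322, 226, 34480), (403, 261, 17, 23, 79), (434, 303, 4, 10, 16), (549, 369, 57, 35, 360), (223, 427, 68, 28, 630), (223, 445, 9, 7, 15), (205, 447, 20, 20, 98), (274, 448, 48, 23, 687), (256, 452, 15, 21, 153), (193, 471, 10, 9, 19), (256, 473, 11, 5, 19), (635, 472, 5, 8, 34)]
t 45.38 pos [ 0.367  -0.3735  0.2025] yaw 8.21 F [-0.1  0.   0.1] M [-0.01  0.03 -0.01] open 0.0606 tilt [ 0. -0. -1.]
0 1 [-0.08 -1.47  1.6 ] [-0.16 -0.46  0.16  0.07  0.01  0.4 ]
```

```bash
python3 -c "
from h import *
print(robot.close_job())"
```

```text
the job is handed in; nothing more can be done
None
```

I tightened the union nut to its stop, put the spanner back on the mat, and handed the job in at about 45 s of the 72 s allowed. No verdict came back.

**Nut:** It started about 117° short of home and took four strokes, sliding or lifting the spanner off between them. A fit to the scribed marks, taken once the spanner was off, gave the joint at −0.1° to −0.3°. I put the uncertainty at about 1°.

**Spanner:** It lies flat on the mat with its grip point near (0.44, −0.363). By the wrist camera, its edges and both ends are inside the mat. The network points from the scene and top cameras were up to about 2 cm apart. The fingers were open and clear, with the force reading near zero.

**Bottle, beaker and stirrer:** The top view shows no change around any of them.

**What went wrong along the way:**
- On the first reseat the spanner was still catching the nut and turned it back about 29°; I made that up with extra strokes.
- The spanner drooped or slipped in the grip, so I laid it back on the mat twice mid-job to regrip it.
- On the last stroke I pushed past the stop and jammed the jaw on the nut's corners. Backing off turned the nut back about 10°, and one pull read about 39 N at the wrist (limit 120 N).
- I freed it by turning on clockwise to the next pair of flats, which left the nut home.

The last checks of the nut and of the resting spanner came from pixel values and the network points only, because the limit on viewable pictures had been reached.

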